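# Stock the dipstick display in the parts store

## Robot

A 6-joint arm with a two-finger parallel gripper is mounted at the origin on the work surface. World frame = base frame: x ahead of the robot, y to its left, z up, the work surface at z = 0. Lengths are in mm, angles in rad, forces in N, time in s.
With the tool pointing down it reaches from about 325 to 775 mm from the base axis. Payload 9.3 kg.
Tool frame: the origin (TCP) lies midway between the tips of the shut fingers; the grasp point (between the pads) lies 19 mm behind it; z points along the fingers, x is the direction in which the jaws open and shut, and the axes are right-handed (so a half turn about z gives the same grasp; the last joint's range is limited). The gripper opens to 85 mm and grips with 20 to 120 N. Pads are 22 mm wide; open, the fingers measure 114 mm over their backs; the gripper's body (76 mm by 85 mm) begins 54 mm behind the grasp point. The pads swing forward as they close: fully open they stand 13 mm farther back than shut.
Start: joints at [-1.31, 0.259, 0.021, 1.334, 0, 1.418], TCP at [221.143, -503.579, 209.679] pointing down, gripper open.
Joint ranges: [-3.04, 3.04], [-0.91, 1.82], [-1.04, 1.36], [-1.92, 1.95], [-1.52, 1.45], [-3.14, 3.14]. Speed limits (rad/s): [2.22, 2.22, 2.79, 3.14, 3.14, 3.14].

## Interface

Orientations are given as [roll, pitch, yaw] about the fixed x, y, z axes, in that order (R = Rz(yaw) Ry(pitch) Rx(roll)).
In Python, from cell import manip gives the robot as it stands. The module is installed in compiled form; this text tells all that it offers.
- The arm moves only by the tool send_rows, never from a script. Its argument "commands" is a list of rows, each an object of numbers: "grip": the finger opening in mm, from 0 to 85.4; "tx", "ty", "tz": the shift along the tool's x, y, z in mm; "wx", "wy", "wz": the turn, a rotation vector about the tool's x, y, z in rad. In form: [{"grip": .., "tx": .., "ty": .., "tz": .., "wx": .., "wy": .., "wz": ..}, ...]. A call has 1 to 12 rows; each row is the pose to reach, as a shift and turn from the pose commanded when the call began, along the tool's axes at that moment; what a row does not reach only later rows make up. A row lasts 1/8 s, in which the tool goes at most 62.5 mm and 10.7 degrees, less where a joint would pass 70% of its speed; a pose out of reach is approached as far as the arm can. A call with a gripper value outside its range is refused whole. The fingers move at their own pace and stop on an object; "grip_force" is the grip in N (left out, the last holds). Time passes only in rows, so rows that repeat a pose let the fingers close. It gives the time, the measured TCP pose, the force and the opening at its end, in the units of the state.
- manip.read_state(): the state, without advancing time (a new reading comes with each control period).
- manip.capture(name): name is "scene" or "top"; returns the picture (400x640x3 uint8, red, green, blue); there is no depth.
- manip.get_calibration(name): a dict with "camera_matrix" (3x3 intrinsics, pixels), "dist" ([k1, k2, p1, p2, k3] as OpenCV has them; the pictures are not rectified), "cam_to_world" (4x4, takes a point from camera to world coordinates). Camera axes: x right, y up, looking along -z (the intrinsics and any distortion apply to the point x, -y, -z); pixel columns grow to the right and rows downward; lengths in mm; the calibration is good to about 2 mm. A picture is of the moment at which its call begins. get_calibration takes no time and is no camera call.
- manip.finish_job(): hands the job in, once; it reports no verdict.
The state is a dict: "t": time; "joint_pos": joint angles; "qd": joint speeds; "joint_efforts": joint torques, N m; "position": TCP position; "tcp_rot": TCP orientation; "contact_force": force on the tool from outside, world axes, zero at the start; "moment": the same for the moment, N m; "opening": finger opening in mm.
Only numpy, scipy, OpenCV 4.12 (cv2) and the standard library are available. Lean on these libraries where they do the work, as an engineer would, in place of code of your own. Each camera call takes 0.05 s, during which the arm holds its last target.

## Task

Restock the counter display: pull each spare dipstick up out of the foam in the red carton and hang it by its loop on the slanted peg whose backplate has the colour of the dipstick's head, two to a peg where there are two alike, leaving it hanging freely. When all of them hang there, press the green button fully down to confirm and let it spring back. Leave the tin, the red box and the bearing ring alone.

Things in the scene. Friction and masses are not known exactly. Their poses are not given: they have to be found in the camera images.
- dip_yellow1_centre (a point): oil dipstick with a yellow head (one of up to two alike), 156 mm long, about 50 g, upright in a carton slot; may be absent. Point half-way up, 78 mm above its foot. z up along it, x through its flat side and loop, y across its width. Heights above foot: steel blade 6 (x) by 14 (y) mm to 60; loop 60 to 106; finger grip 10 (x) by 16 (y) mm from 106 to 150; cap 12 by 26 mm to 156
- dip_yellow1_eye (a point): centre of this dipstick's loop opening, 83 mm above its foot; same axes. Loop 8 mm thick (x), 42 wide and 46 mm high outside; opening 26 mm wide (y), 30 mm high. Best held from above by the finger grip, across its 16 mm width (fingers closing along y), 45 mm above this point; fingertips then stay clear of the loop
- dip_yellow2_centre (a point): oil dipstick with a yellow head (one of up to two alike), 156 mm long, about 50 g, upright in a carton slot; may be absent. Point half-way up, 78 mm above its foot. z up along it, x through its flat side and loop, y across its width. Heights above foot: steel blade 6 (x) by 14 (y) mm to 60; loop 60 to 106; finger grip 10 (x) by 16 (y) mm from 106 to 150; cap 12 by 26 mm to 156
- dip_yellow2_eye (a point): centre of this dipstick's loop opening, 83 mm above its foot; same axes. Loop 8 mm thick (x), 42 wide and 46 mm high outside; opening 26 mm wide (y), 30 mm high. Best held from above by the finger grip, across its 16 mm width (fingers closing along y), 45 mm above this point; fingertips then stay clear of the loop
- dip_blue1_centre (a point): oil dipstick with a blue head (one of up to two alike), 156 mm long, about 50 g, upright in a carton slot; may be absent. Point half-way up, 78 mm above its foot. z up along it, x through its flat side and loop, y across its width. Heights above foot: steel blade 6 (x) by 14 (y) mm to 60; loop 60 to 106; finger grip 10 (x) by 16 (y) mm from 106 to 150; cap 12 by 26 mm to 156
- dip_blue1_eye (a point): centre of this dipstick's loop opening, 83 mm above its foot; same axes. Loop 8 mm thick (x), 42 wide and 46 mm high outside; opening 26 mm wide (y), 30 mm high. Best held from above by the finger grip, across its 16 mm width (fingers closing along y), 45 mm above this point; fingertips then stay clear of the loop
- dip_blue2_centre (a point): oil dipstick with a blue head (one of up to two alike), 156 mm long, about 50 g, upright in a carton slot; may be absent. Point half-way up, 78 mm above its foot. z up along it, x through its flat side and loop, y across its width. Heights above foot: steel blade 6 (x) by 14 (y) mm to 60; loop 60 to 106; finger grip 10 (x) by 16 (y) mm from 106 to 150; cap 12 by 26 mm to 156
- dip_blue2_eye (a point): centre of this dipstick's loop opening, 83 mm above its foot; same axes. Loop 8 mm thick (x), 42 wide and 46 mm high outside; opening 26 mm wide (y), 30 mm high. Best held from above by the finger grip, across its 16 mm width (fingers closing along y), 45 mm above this point; fingertips then stay clear of the loop
- dip_green1_centre (a point): oil dipstick with a green head (one of up to two alike), 156 mm long, about 50 g, upright in a carton slot; may be absent. Point half-way up, 78 mm above its foot. z up along it, x through its flat side and loop, y across its width. Heights above foot: steel blade 6 (x) by 14 (y) mm to 60; loop 60 to 106; finger grip 10 (x) by 16 (y) mm from 106 to 150; cap 12 by 26 mm to 156
- dip_green1_eye (a point): centre of this dipstick's loop opening, 83 mm above its foot; same axes. Loop 8 mm thick (x), 42 wide and 46 mm high outside; opening 26 mm wide (y), 30 mm high. Best held from above by the finger grip, across its 16 mm width (fingers closing along y), 45 mm above this point; fingertips then stay clear of the loop
- dip_green2_centre (a point): oil dipstick with a green head (one of up to two alike), 156 mm long, about 50 g, upright in a carton slot; may be absent. Point half-way up, 78 mm above its foot. z up along it, x through its flat side and loop, y across its width. Heights above foot: steel blade 6 (x) by 14 (y) mm to 60; loop 60 to 106; finger grip 10 (x) by 16 (y) mm from 106 to 150; cap 12 by 26 mm to 156
- dip_green2_eye (a point): centre of this dipstick's loop opening, 83 mm above its foot; same axes. Loop 8 mm thick (x), 42 wide and 46 mm high outside; opening 26 mm wide (y), 30 mm high. Best held from above by the finger grip, across its 16 mm width (fingers closing along y), 45 mm above this point; fingertips then stay clear of the loop
- peg_yellow: straight round steel peg, 8 mm thick, 110 mm long, on the hook with the yellow backplate (50 wide, 56 mm high) of the display stand; holds two dipsticks, one behind the other. Origin at its root on the backplate's front face; z points outward along the peg to its free tip, away from the stand and 35 degrees above level; y is level, across it. Does not move; hook order and heights vary
- peg_blue: straight round steel peg, 8 mm thick, 110 mm long, on the hook with the blue backplate (50 wide, 56 mm high) of the display stand; holds two dipsticks, one behind the other. Origin at its root on the backplate's front face; z points outward along the peg to its free tip, away from the stand and 35 degrees above level; y is level, across it. Does not move; hook order and heights vary
- peg_green: straight round steel peg, 8 mm thick, 110 mm long, on the hook with the green backplate (50 wide, 56 mm high) of the display stand; holds two dipsticks, one behind the other. Origin at its root on the backplate's front face; z points outward along the peg to its free tip, away from the stand and 35 degrees above level; y is level, across it. Does not move; hook order and heights vary
- carton: loose red carton, 196 (x) by 176 (y) by 60 mm high, 1.4 kg, origin at the centre of its underside, z up. Its dark foam insert has six upright slots, 12 (x) by 20 (y) mm, in two rows: x = -60, 0, 60 and y = -50, 50 mm; slot floor 5 mm, foam top 57 mm above the table. Dipsticks stand loosely in the slots, axes as the carton's. It may be bumped and shift
- stand: fixed blue-grey display stand: base plate 360 mm wide and 12 mm thick, reaching 70 mm out in front, two upright posts 202 mm high at its ends and one level crossbar, 16 mm high, centre 148 mm above the table, that carries the three hooks on its -x side. Origin on the table under the bar's front face; x points backward, y along the bar. Hook backplates 6 mm thick, 110 mm apart
- confirm (a joint): round green push button, 40 mm across, in a black housing on the table, pressed straight down; 0 is up, 0.008 m fully down (5 N); it springs back
- confirm_top (a point): centre of the top of the green push button, 24 mm above the table
- grease_tin: bystander: white and blue tin, 60 mm across, 75 mm high, origin under its centre
- pad_box: bystander: closed red box, 120 x 80 x 45 mm, origin under its centre
- bearing: bystander: steel bearing ring, 64 mm across, 20 mm high, origin under its centre
There are look-alikes about, which are no part of the job. Of the things that look like the part that bears confirm, the smaller one is meant. Leave any brown look-alike of the part that bears dip_blue2_centre alone.

How it is judged:
By the outcome, as a careful person would: the job done as asked, in the order asked, and still so for the second after the job is handed in, with the robot touching nothing.
Of dip_yellow1, dip_yellow2, dip_blue1, dip_blue2, dip_green1, dip_green2 only 5 to 6 are there at a start; the rules pass over those that are not, and their reading is None.
At some moment in a run one of carton may be knocked a few centimetres aside while the robot is not near it.
It also fails if it takes over 210 s, if anything falls off the work surface, if the arm or the gripper's body presses on something with over 40 N, if the wrist force passes 120 N, or if a joint passes its speed limit or range.

## Working session

There is one attempt and no reset: what is moved stays moved. The work goes in short steps, Python scripts to look and compute and a tool call to move; the robot and the scene stay as the last step left them, time stands still between calls to the robot, and variables do not carry over. Pictures are saved under pics/ and viewed, and the job is handed in when it is done.

Besides the shell and the picture viewer there is one more tool, called after "Emit:" as a command line: name --argument value ..., lists and objects as JSON in quotes. send_rows: Moves the arm, as the interface text tells. Its arguments: {"type":"object","properties":{"commands":{"type":"array"},"grip_force":{"type":"number"}},"required":["commands"]}

```bash
mkdir -p pics; ls; python3 - <<'E'
from cell import manip
import cv2
print(manip.read_state())
for n in ("scene","top"):
    im=manip.capture(n); cv2.imwrite(f"pics/{n}0.png",im[...,::-1])
    c=manip.get_calibration(n); print(n,c)
E
```

```text
pics
{'t': 0.0, 'joint_pos': array([-1.30961684e+00,  2.59244269e-01,  2.07371318e-02,  1.33370802e+00,
        4.07934078e-05,  1.41819836e+00]), 'qd': array([-5.43288783e-04, -7.82332059e-10,  2.18082727e-04,  5.12210406e-04,
        5.18995113e-04,  3.56988398e-04]), 'joint_efforts': array([-1.52349614e-03, -5.55640268e+01,  3.44524348e+01,  1.32890377e-02,
       -4.11335950e-04, -2.27500885e-05]), 'position': array([ 221.06461433, -503.27021037,  209.02820962]), 'tcp_rot': array([-3.14133666e+00,  1.39614031e-03, -1.15701872e+00]), 'contact_force': array([-0.02025472,  0.03000137,  0.78346237]), 'moment': array([-0.01437359,  0.0274799 ,  0.00658694]), 'opening': 85.1928616843378}
scene {'camera_matrix': array([[498.03849315,   0.        , 320.39521703],
       [  0.        , 498.03849315, 190.60719811],
       [  0.        ,   0.        ,   1.        ]]), 'dist': array([-0.01326531,  0.        ,  0.        ,  0.        ,  0.        ]), 'cam_to_world': array([[-4.97923215e-01, -5.42542178e-01,  6.76550409e-01,
         1.35788705e+03],
       [ 8.66980677e-01, -3.29788831e-01,  3.73609197e-01,
         4.98800151e+02],
       [ 2.04200210e-02,  7.72584825e-01,  6.34583101e-01,
         8.80792635e+02],
       [ 0.00000000e+00,  0.00000000e+00,  0.00000000e+00,
         1.00000000e+00]])}
top {'camera_matrix': array([[450.09865343,   0.        , 320.57055495],
       [  0.        , 450.09865343, 199.84208609],
       [  0.        ,   0.        ,   1.        ]]), 'dist': array([0.00481186, 0.        , 0.        , 0.        , 0.        ]), 'cam_to_world': array([[-1.70850775e-02,  9.85143074e-01, -1.70883654e-01,
         3.36344606e+02],
       [-9.99681161e-01, -2.00088503e-02, -1.54020008e-02,
         5.36114273e+01],
       [-1.85923599e-02,  1.70566026e-01,  9.85170825e-01,
         1.31526103e+03],
       [ 0.00000000e+00,  0.00000000e+00,  0.00000000e+00,
         1.00000000e+00]])}
```

View pics/scene0.png

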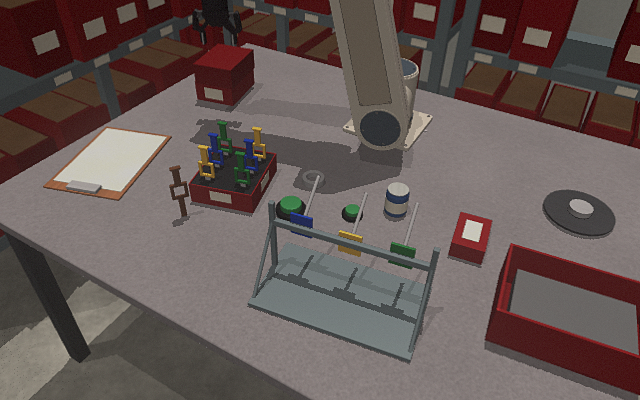

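View pics/top0.png

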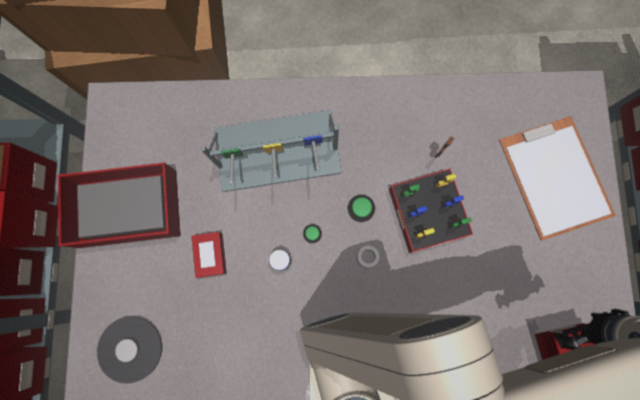

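The scene shows six dipsticks (2 each of yellow, blue and green) in the carton at about top (431,211). The pegs are green, yellow and blue at about top (232,152), (273,148) and (313,140). The small button is at top (312,233), and the brown look-alike stands outside the carton at (443,147). I'll zoom in next.

```bash
cat > h.py <<'E'
import numpy as np, cv2
from cell import manip
from scipy.optimize import least_squares
F=np.diag([1.,-1,-1])
class Cam:
    def __init__(s,n):
        c=manip.get_calibration(n); s.K=c["camera_matrix"]; s.d=c["dist"]; T=c["cam_to_world"]
        s.R=F@T[:3,:3].T; s.t=-s.R@T[:3,3]; s.C=T[:3,3]
        s.rv=cv2.Rodrigues(s.R)[0]
    def proj(s,P):
        return cv2.projectPoints(np.atleast_2d(np.asarray(P,float)),s.rv,s.t,s.K,s.d)[0][:,0]
    def ray(s,uv):
        q=cv2.undistortPoints(np.array([[uv]],float),s.K,s.d)[0,0]
        r=s.R.T@np.array([q[0],q[1],1]); return r/np.linalg.norm(r)
    def atz(s,uv,z):
        r=s.ray(uv); return s.C+r*(z-s.C[2])/r[2]
cams={n:Cam(n) for n in("scene","top")}
def tri(uv_s,uv_t):
    f=lambda P:np.r_[cams["scene"].proj(P)[0]-uv_s,cams["top"].proj(P)[0]-uv_t]
    r=least_squares(f,cams["top"].atz(uv_t,100)); return r.x,np.abs(r.fun).max()
def crop(im,box,k,fn):
    x0,y0,x1,y1=box
    cv2.imwrite(fn,cv2.resize(im[y0:y1,x0:x1,::-1],None,fx=k,fy=k,interpolation=cv2.INTER_CUBIC))
E
python3 - <<'E'
from h import *
s=cv2.imread("pics/scene0.png")[...,::-1];t=cv2.imread("pics/top0.png")[...,::-1]
crop(s,(160,110,290,210),6,"pics/s_carton.png")
crop(t,(380,130,480,255),4.7,"pics/t_carton.png")
crop(s,(240,160,440,300),4,"pics/s_st.png")
crop(t,(200,100,350,250),4,"pics/t_st.png")
E
```

```text
(no output)
```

View pics/s_carton.png

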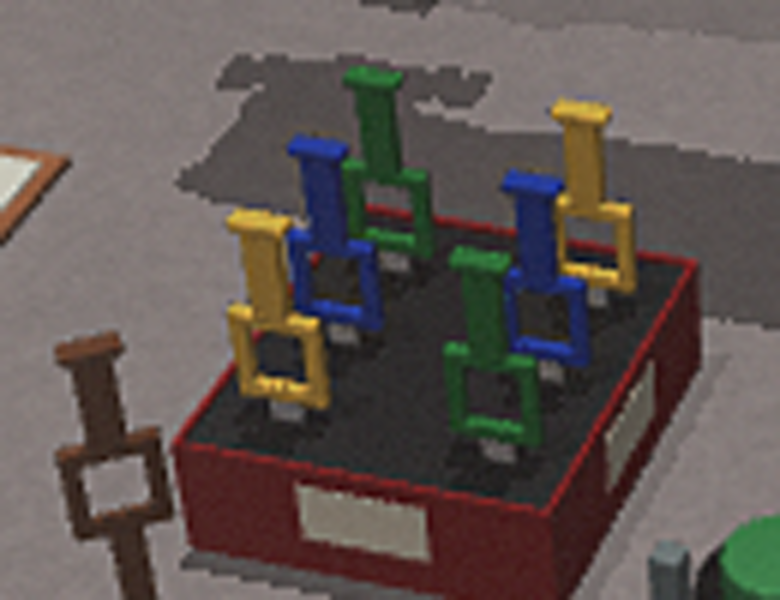

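View pics/t_carton.png

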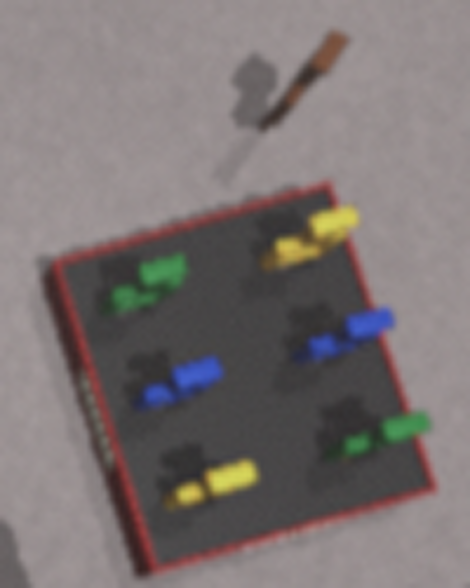

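View pics/s_st.png

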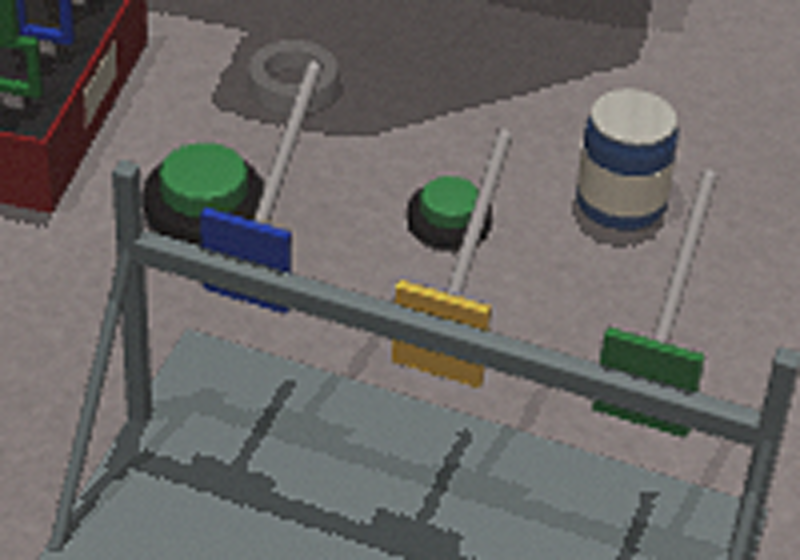

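View pics/t_st.png

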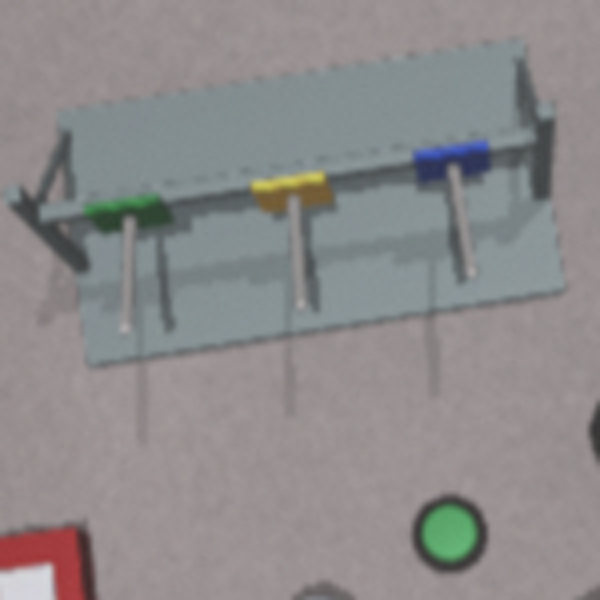

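```bash
cat > fit.py <<'E'
from h import *
S=lambda *p:(240+p[0]/4,160+p[1]/4); T=lambda *p:(200+p[0]/4,100+p[1]/4)
pegs={"blue":(S(314,65),T(471,277),T(453,163)),"yellow":(S(505,132),T(303,307),T(293,197)),"green":(S(710,173),T(125,329),T(129,217))}
if __name__=="__main__":
    tips={k:tri(v[0],v[1]) for k,v in pegs.items()}
    for k,v in tips.items(): print(k,v[0].round(1),round(v[1],2))
    # stand fit: root centre x,y, yaw + heights
    order={"green":1,"yellow":0,"blue":-1}
    c,s=np.cos(np.radians(35)),np.sin(np.radians(35))
    def model(p):
        ex=np.array([np.cos(p[2]),np.sin(p[2]),0]);ey=np.array([-ex[1],ex[0],0]);o={}
        for i,k in enumerate(order):
            r=np.array([p[0],p[1],p[3+i]])+ey*110*order[k]
            o[k]=(r,r+110*(-c*ex+np.array([0,0,s])))
        return o
    def f(p):
        o=model(p);e=[]
        for k,(a,b,r) in pegs.items():
            e+=[cams["scene"].proj(o[k][1])[0]-a,cams["top"].proj(o[k][1])[0]-b,cams["top"].proj(o[k][0])[0]-r]
        return np.ravel(e)
    m=tips["yellow"][0]
    r=least_squares(f,[m[0]+90,m[1],0.1,150,150,150])
    print("stand",r.x.round(3),np.abs(r.fun).max().round(2), r.fun.round(1))
    for k,v in model(r.x).items(): print(k,"root",v[0].round(1),"tip",v[1].round(1))
    ct={"A":(164,268),"B":(335,219),"C":(199,374),"D":(372,323),"E":(233,475),"F":(407,425)}
    cs={"A":(482,258),"B":(262,220),"C":(534,183),"D":(320,148),"E":(583,110),"F":(375,78)}
    loc={"A":(60,50),"B":(60,-50),"C":(0,50),"D":(0,-50),"E":(-60,50),"F":(-60,-50)}
    def mc(p):
        R=np.array([[np.cos(p[2]),-np.sin(p[2])],[np.sin(p[2]),np.cos(p[2])]])
        return {k:np.r_[R@np.array(l)+p[:2],161] for k,l in loc.items()}
    def g(p):
        o=mc(p)
        return np.ravel([np.r_[cams["top"].proj(o[k])[0]-(380+ct[k][0]/4.7,130+ct[k][1]/4.7),cams["scene"].proj(o[k])[0]-(160+cs[k][0]/6,110+cs[k][1]/6)] for k in o])
    r=least_squares(g,[400,-150,0.2]); print("carton",r.x.round(3),r.fun.round(1))
    o=mc(r.x)
    for k in o:
        P,e=tri((160+cs[k][0]/6,110+cs[k][1]/6),(380+ct[k][0]/4.7,130+ct[k][1]/4.7)); print(k,o[k].round(1),P.round(1),round(e,2))
    # corners foam carton top z=60 in top pic
    for q in [(55,262),(330,184),(437,488),(150,572)]: print(cams["top"].atz((380+q[0]/4.7,130+q[1]/4.7),60).round(1))
    b,e=tri(S(450,195),T(450,533)); print("button",b.round(1),e,cams["top"].atz(T(450,533),24).round(1))
E
python3 fit.py
```

```text
blue [605.5  77.1 213.2] 0.2
yellow [590.5 185.7 201.7] 0.75
green [576.7 296.1 211.9] 0.58
stand [6.81320e+02 1.98358e+02 1.33000e-01 1.49317e+02 1.39572e+02 1.51612e+02] 1.32 [-0.4 -0.3 -0.3 -0.5 -0.2  1.3 -0.7  0.1 -1.1 -0.3 -0.2  0.2 -0.9 -0.1
 -0.3 -0.1 -0.2  0.4]
green root [666.7 307.4 149.3] tip [577.4 295.4 212.4]
yellow root [681.3 198.4 139.6] tip [592.  186.4 202.7]
blue root [696.   89.3 151.6] tip [606.7  77.3 214.7]
carton [ 5.19787e+02 -2.36449e+02  2.65000e-01] [-0.8  0.3 -0.6 -0.7 -0.6  0.2 -0.9 -0.7 -1.  -0.4 -0.6 -1.  -0.9 -0.2
 -0.7 -1.1 -0.8  0.4 -0.7 -0.7 -0.6  0.2 -0.7 -1. ]
A [ 564.6 -172.5  161. ] [ 564.6 -173.1  159.3] 0.78
B [ 590.8 -269.   161. ] [ 590.4 -269.3  159.1] 0.78
C [ 506.7 -188.2  161. ] [ 505.3 -189.8  157.1] 0.7
D [ 532.9 -284.7  161. ] [ 531.7 -286.5  157. ] 0.78
E [ 448.8 -203.9  161. ] [ 448.9 -204.6  159.1] 0.85
F [ 475.  -300.4  161. ] [ 474.7 -301.3  158. ] 0.77
[ 590.6 -129.3   60. ]
[ 635.3 -297.5   60. ]
[ 449.8 -348.1   60. ]
[ 403.5 -176.8   60. ]
button [463.  100.2  21. ] 0.5023250275304463 [463.3  98.7  24. ]
```

```bash
sed -i 's#S=lambda \*p:(240+p\[0\]/4,160+p\[1\]/4); T=lambda \*p:(200+p\[0\]/4,100+p\[1\]/4)#S=lambda *p:(239.625+p[0]/4,159.625+p[1]/4); T=lambda *p:(199.625+p[0]/4,99.625+p[1]/4)#; s/(380+/(379.6+/g; s/,130+/,129.6+/g; s/(160+/(159.58+/g; s/,110+/,109.58+/g' fit.py; python3 fit.py
cat > go.py <<'E'
# usage: go.py x y z yaw : target in current tool axes
import sys; from h import *
from scipy.spatial.transform import Rotation as Ro
def rel(p,yaw):
    s=manip.read_state(); R=Ro.from_euler("xyz",s["tcp_rot"]); R2=Ro.from_euler("xyz",[np.pi,0,yaw])
    return R.inv().apply(np.array(p)-s["position"]),(R.inv()*R2).as_rotvec()
if __name__=="__main__":
    a=[float(v) for v in sys.argv[1:]]
    d,w=rel(a[:3],a[3]); s=manip.read_state()
    print("at",s["position"].round(1),s["tcp_rot"].round(3),"t",round(s["t"],2),"j",s["joint_pos"].round(2)); print("t",d.round(1),"w",w.round(4))
E
python3 go.py 440 -350 230 0.35
```

```text
blue [606.4  77.3 214.8] 0.06
yellow [591.4 185.7 203.4] 0.47
green [577.6 296.  213.5] 0.29
stand [6.82118e+02 1.98727e+02 1.36000e-01 1.50842e+02 1.41200e+02 1.53185e+02] 1.16 [-0.1 -0.2 -0.1 -0.7 -0.   1.2 -0.3  0.1 -0.8 -0.4 -0.   0.2 -0.5 -0.1
 -0.1 -0.1 -0.   0.4]
green root [667.3 307.7 150.8] tip [578.  295.5 213.9]
yellow root [682.1 198.7 141.2] tip [592.8 186.6 204.3]
blue root [697.   89.7 153.2] tip [607.7  77.6 216.3]
carton [ 5.20589e+02 -2.36394e+02  2.65000e-01] [-0.5  0.4 -0.4 -0.1 -0.3  0.3 -0.6 -0.1 -0.6 -0.3 -0.4 -0.4 -0.6 -0.1
 -0.5 -0.5 -0.4  0.5 -0.4 -0.2 -0.3  0.2 -0.4 -0.4]
A [ 565.4 -172.4  161. ] [ 565.8 -172.4  161.3] 0.49
B [ 591.6 -268.9  161. ] [ 591.5 -268.5  161.1] 0.49
C [ 507.5 -188.1  161. ] [ 506.5 -189.2  159.1] 0.4
D [ 533.7 -284.6  161. ] [ 532.9 -285.6  159. ] 0.47
E [ 449.6 -203.9  161. ] [ 450.1 -203.8  161.1] 0.53
F [ 475.8 -300.4  161. ] [ 475.9 -300.4  160. ] 0.46
[ 591.7 -128.2   60. ]
[ 636.5 -296.4   60. ]
[ 450.9 -347.1   60. ]
[ 404.6 -175.7   60. ]
button [464.2 100.4  23.3] 0.22559195639655627 [464.4  99.7  24. ]
at [ 221.1 -503.3  209.1] [-3.141e+00  1.000e-03 -1.157e+00] t 0.1 j [-1.31  0.26  0.02  1.33 -0.    1.42]
t [ -52.4 -262.1  -20.8] w [-1.000e-03  8.000e-04 -1.507e+00]
```

Emit:
send_rows --commands '[{"grip":60,"tx":-8,"ty":-40,"tz":-21,"wz":-0.16},{"grip":60,"tx":-16,"ty":-80,"tz":-21,"wz":-0.32},{"grip":60,"tx":-24,"ty":-120,"tz":-21,"wz":-0.48},{"grip":60,"tx":-32,"ty":-160,"tz":-21,"wz":-0.64},{"grip":60,"tx":-40,"ty":-200,"tz":-21,"wz":-0.8},{"grip":60,"tx":-46,"ty":-230,"tz":-21,"wz":-0.96},{"grip":60,"tx":-52,"ty":-262,"tz":-21,"wz":-1.12},{"grip":60,"tx":-52,"ty":-262,"tz":-21,"wz":-1.28},{"grip":60,"tx":-52,"ty":-262,"tz":-21,"wz":-1.44},{"grip":60,"tx":-52,"ty":-262,"tz":-21,"wz":-1.507},{"grip":60,"tx":-52,"ty":-262,"tz":-21,"wz":-1.507}]' --grip_force 40

```text
$.commands[0]: bad value
```

```bash
python3 go.py 565.4 -172.4 230 1.836
```

```text
at [ 221.1 -503.3  209.1] [-3.141e+00  1.000e-03 -1.157e+00] t 0.1 j [-1.31  0.26  0.02  1.33 -0.    1.42]
t [-164.6 -448.3  -20.6] w [-1.700e-03 -1.000e-04 -2.993e+00]
```

Emit:
send_rows --commands '[{"grip":60,"tx":-8,"ty":-40,"tz":-21,"wx":0,"wy":0,"wz":-0.16},{"grip":60,"tx":-16,"ty":-80,"tz":-21,"wx":0,"wy":0,"wz":-0.32},{"grip":60,"tx":-24,"ty":-120,"tz":-21,"wx":0,"wy":0,"wz":-0.48},{"grip":60,"tx":-32,"ty":-160,"tz":-21,"wx":0,"wy":0,"wz":-0.64},{"grip":60,"tx":-40,"ty":-200,"tz":-21,"wx":0,"wy":0,"wz":-0.8},{"grip":60,"tx":-46,"ty":-230,"tz":-21,"wx":0,"wy":0,"wz":-0.96},{"grip":60,"tx":-52,"ty":-262,"tz":-21,"wx":0,"wy":0,"wz":-1.12},{"grip":60,"tx":-52,"ty":-262,"tz":-21,"wx":0,"wy":0,"wz":-1.28},{"grip":60,"tx":-52,"ty":-262,"tz":-21,"wx":0,"wy":0,"wz":-1.44},{"grip":60,"tx":-52,"ty":-262,"tz":-21,"wx":0,"wy":0,"wz":-1.507},{"grip":60,"tx":-52,"ty":-262,"tz":-21,"wx":0,"wy":0,"wz":-1.507}]' --grip_force 40

```text
t: 1.48
position: [440.1, -350.5, 230.3]
tcp_rot: [-3.141, 0.0, 0.35]
contact_force: [0.1, 1.3, -0.5]
opening: 59.9
```

```bash
python3 go.py 565.4 -172.4 230 1.836
```

```text
at [ 440.1 -350.5  230.3] [-3.141  0.     0.35 ] t 1.48 j [-0.82  0.28  0.1   1.39  0.    0.4 ]
t [ 178.7 -124.4    0.4] w [-8.0000e-04 -3.0000e-04 -1.4864e+00]
```

Emit:
send_rows --commands '[{"grip":60,"tx":20,"ty":-14,"tz":0,"wx":0,"wy":0,"wz":-0.16},{"grip":60,"tx":40,"ty":-28,"tz":0,"wx":0,"wy":0,"wz":-0.32},{"grip":60,"tx":60,"ty":-42,"tz":0,"wx":0,"wy":0,"wz":-0.48},{"grip":60,"tx":80,"ty":-56,"tz":0,"wx":0,"wy":0,"wz":-0.64},{"grip":60,"tx":100,"ty":-70,"tz":0,"wx":0,"wy":0,"wz":-0.8},{"grip":60,"tx":120,"ty":-84,"tz":0,"wx":0,"wy":0,"wz":-0.96},{"grip":60,"tx":140,"ty":-98,"tz":0,"wx":0,"wy":0,"wz":-1.12},{"grip":60,"tx":160,"ty":-112,"tz":0,"wx":0,"wy":0,"wz":-1.28},{"grip":60,"tx":178.7,"ty":-124.4,"tz":0,"wx":0,"wy":0,"wz":-1.44},{"grip":60,"tx":178.7,"ty":-124.4,"tz":0,"wx":0,"wy":0,"wz":-1.486},{"grip":60,"tx":178.7,"ty":-124.4,"tz":0,"wx":0,"wy":0,"wz":-1.486},{"grip":60,"tx":178.7,"ty":-124.4,"tz":0,"wx":0,"wy":0,"wz":-1.486}]'

```text
t: 2.98
position: [565.2, -172.7, 230.6]
tcp_rot: [-3.141, -0.0, 1.834]
contact_force: [0.7, 0.4, -0.1]
opening: 59.8
```

```bash
python3 go.py 565.4 -172.4 114 1.836; python3 - <<'E'
from h import *
for n in("scene","top"):
    im=manip.capture(n); cv2.imwrite(f"pics/{n}1.png",im[...,::-1])
    s=manip.read_state(); p=s["position"]; print(n,cams[n].proj(p).round(1))
E
```

```text
at [ 565.2 -172.7  230.6] [-3.141 -0.     1.834] t 2.98 j [-0.44  0.33  0.17  1.42 -0.   -0.7 ]
t [  0.2   0.3 116.6] w [-0.0001 -0.0001 -0.0022]
scene [[237.1 128.7]]
top [[419.5 181.5]]
```

View pics/scene1.png

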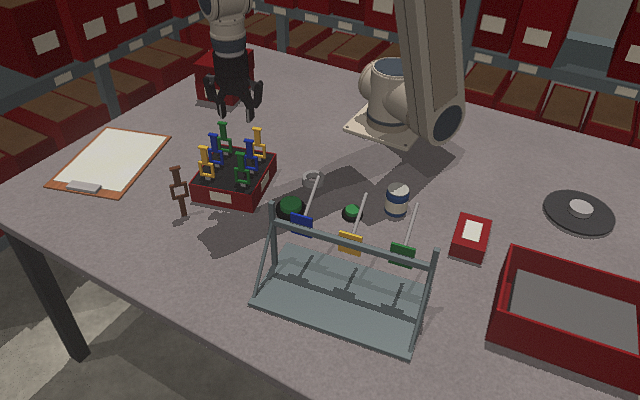

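View pics/top1.png

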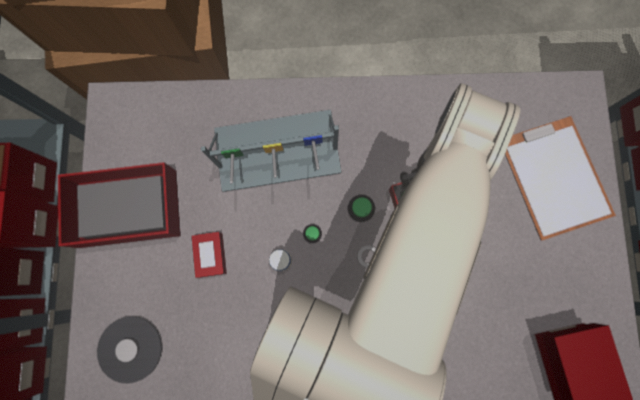

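The gripper (fingertips at scene ≈(224,118) and (258,118)) is over the near-right green dipstick at (243,155). The arm hides the carton in the top view. I'll descend now.

Emit:
send_rows --commands '[{"grip":60,"tx":0,"ty":0,"tz":25,"wx":0,"wy":0,"wz":0},{"grip":60,"tx":0,"ty":0,"tz":50,"wx":0,"wy":0,"wz":0},{"grip":60,"tx":0,"ty":0,"tz":75,"wx":0,"wy":0,"wz":0},{"grip":60,"tx":0,"ty":0,"tz":95,"wx":0,"wy":0,"wz":0},{"grip":60,"tx":0,"ty":0,"tz":110,"wx":0,"wy":0,"wz":0},{"grip":60,"tx":0,"ty":0,"tz":116,"wx":0,"wy":0,"wz":0},{"grip":60,"tx":0,"ty":0,"tz":116,"wx":0,"wy":0,"wz":0},{"grip":8,"tx":0,"ty":0,"tz":116,"wx":0,"wy":0,"wz":0},{"grip":8,"tx":0,"ty":0,"tz":116,"wx":0,"wy":0,"wz":0},{"grip":8,"tx":0,"ty":0,"tz":116,"wx":0,"wy":0,"wz":0},{"grip":8,"tx":0,"ty":0,"tz":116,"wx":0,"wy":0,"wz":0},{"grip":8,"tx":0,"ty":0,"tz":116,"wx":0,"wy":0,"wz":0}]'

```text
t: 4.58
position: [565.7, -172.7, 115.4]
tcp_rot: [3.14, 0.001, 1.836]
contact_force: [0.2, -0.4, 5.4]
opening: 24.6
```

```bash
cat > snap.py <<'E'
import sys; from h import *
n,x0,y0,x1,y1,k,fn=sys.argv[1:8]
im=manip.capture(n); cv2.imwrite(f"pics/{fn}_full.png",im[...,::-1])
crop(im,[int(v) for v in (x0,y0,x1,y1)],float(k),f"pics/{fn}.png")
E
python3 go.py 565.4 -172.4 290 1.836; python3 snap.py scene 160 60 290 160 6 g1
```

```text
at [ 565.7 -172.7  115.4] [3.140e+00 1.000e-03 1.836e+00] t 4.58 j [-0.44  0.37 -0.06  1.14  0.   -0.7 ]
t [ 2.000e-01 -1.000e-01 -1.746e+02] w [ 0.0011  0.0009 -0.    ]
```

View pics/g1.png

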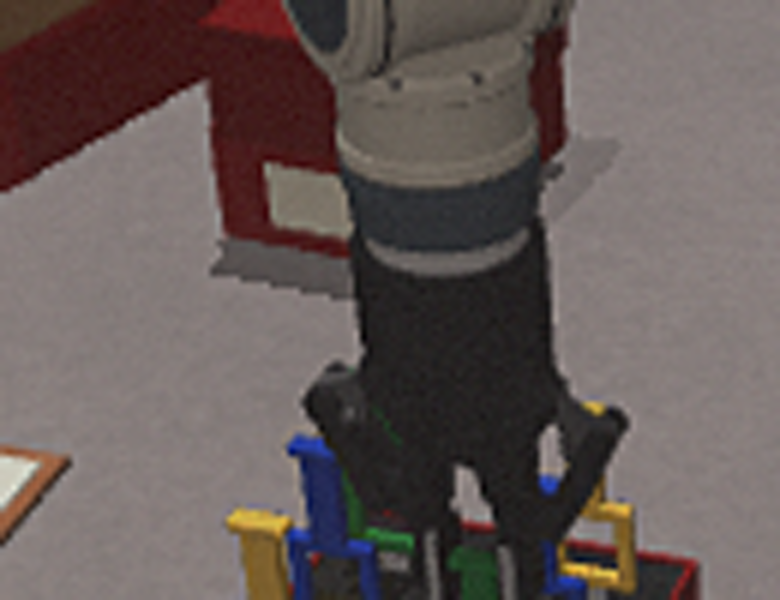

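Emit:
send_rows --commands '[{"grip":8,"tx":0,"ty":0,"tz":0,"wx":0,"wy":0,"wz":0},{"grip":8,"tx":0,"ty":0,"tz":0,"wx":0,"wy":0,"wz":0},{"grip":8,"tx":0,"ty":0,"tz":0,"wx":0,"wy":0,"wz":0}]'

```text
t: 5.0
position: [565.7, -172.7, 115.4]
tcp_rot: [3.14, 0.001, 1.836]
contact_force: [0.8, -0.5, 5.6]
opening: 24.3
```

```bash
python3 snap.py scene 190 110 270 210 6 g2
```

```text
(no output)
```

View pics/g2.png

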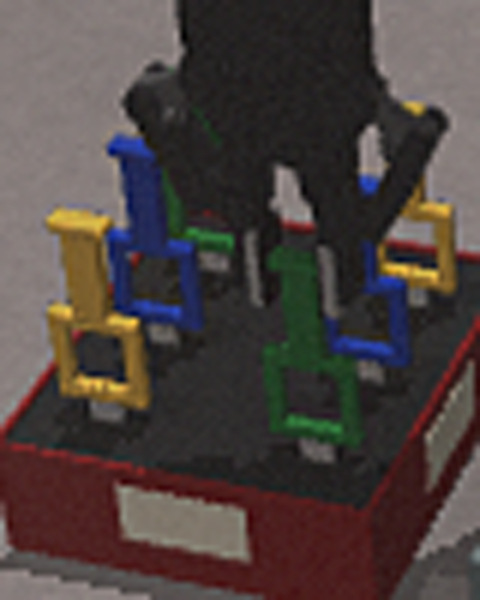

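```bash
python3 - <<'E'
from h import *
c=cams["scene"]
f=lambda P:((c.proj(P)-[190,110]+.5)*6-.5).round(0)
p=manip.read_state()["position"]
u=np.array([-np.sin(.265),np.cos(.265),0])
for d in(-1,1):
  for z in (0,5,19,38): print(d,z,f(p+u*d*12.2+[0,0,z]))
print("cap",f([565.4,-172.4,161]),"loop top",f([565.4,-172.4,111]))
E
```

```text
-1 0 [[281. 341.]]
-1 5 [[280. 331.]]
-1 19 [[277. 305.]]
-1 38 [[273. 268.]]
1 0 [[334. 350.]]
1 5 [[334. 341.]]
1 19 [[331. 314.]]
1 38 [[328. 277.]]
cap [[300. 257.]] loop top [[309. 354.]]
```

```bash
python3 - <<'E'
from h import *
im=cv2.imread("pics/g2_full.png")[...,::-1]
im=(255*(im/255.)**0.5).astype(np.uint8)
crop(im,(215,125,265,195),8.5,"pics/g3.png")
E
```

```text
(no output)
```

View pics/g3.png

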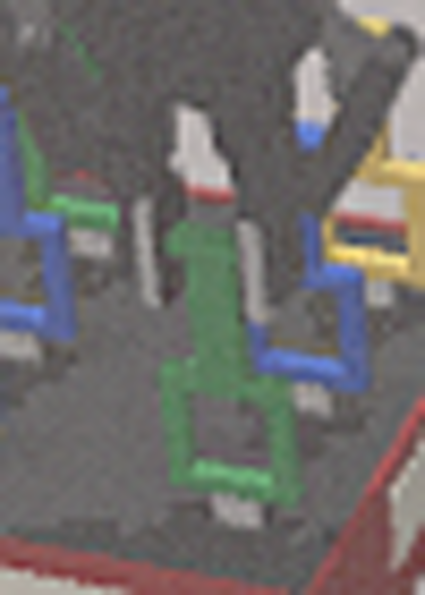

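The pads (scene strips at about (233,155) and (245,157)) sit at the level of the cap, with the right pad touching it. They look higher than expected. I'll back off and check where the shut fingertips really are against the camera.

Emit:
send_rows --commands '[{"grip":60,"tx":0,"ty":0,"tz":0,"wx":0,"wy":0,"wz":0},{"grip":60,"tx":0,"ty":0,"tz":0,"wx":0,"wy":0,"wz":0},{"grip":60,"tx":0,"ty":0,"tz":0,"wx":0,"wy":0,"wz":0},{"grip":60,"tx":0,"ty":0,"tz":0,"wx":0,"wy":0,"wz":0},{"grip":60,"tx":0,"ty":0,"tz":-30,"wx":0,"wy":0,"wz":0},{"grip":60,"tx":0,"ty":0,"tz":-80,"wx":0,"wy":0,"wz":0},{"grip":16,"tx":0,"ty":0,"tz":-115,"wx":0,"wy":0,"wz":0},{"grip":16,"tx":0,"ty":0,"tz":-115,"wx":0,"wy":0,"wz":0},{"grip":16,"tx":0,"ty":0,"tz":-115,"wx":0,"wy":0,"wz":0},{"grip":16,"tx":0,"ty":0,"tz":-115,"wx":0,"wy":0,"wz":0},{"grip":16,"tx":0,"ty":0,"tz":-115,"wx":0,"wy":0,"wz":0},{"grip":16,"tx":0,"ty":0,"tz":-115,"wx":0,"wy":0,"wz":0}]'

```text
t: 6.55
position: [565.2, -172.4, 229.2]
tcp_rot: [-3.141, -0.001, 1.836]
contact_force: [0.9, -1.0, 0.3]
opening: 16.1
```

```bash
python3 snap.py scene 190 90 270 190 6 g4; python3 - <<'E'
from h import *
c=cams["scene"]
f=lambda P:((c.proj(P)-[190,90]+.5)*6-.5).round(0)
s=manip.read_state();p=s["position"];print(p.round(1),s["contact_force"].round(1),s["opening"])
u=np.array([-np.sin(.265),np.cos(.265),0])
for d in(-1,1):
  for z in (0,19,38): print(d,z,f(p+u*d*8+[0,0,z]))
im=cv2.imread("pics/g4_full.png")[...,::-1]
im=(255*(im/255.)**0.5).astype(np.uint8)
crop(im,(190,90,270,190),6,"pics/g4.png")
E
```

```text
[ 565.3 -172.5  229.3] [ 0.3 -0.4  0.3] 16.462849168764517
-1 0 [[267. 235.]]
-1 19 [[263. 194.]]
-1 38 [[259. 153.]]
1 0 [[304. 241.]]
1 19 [[301. 200.]]
1 38 [[297. 159.]]
```

View pics/g4.png

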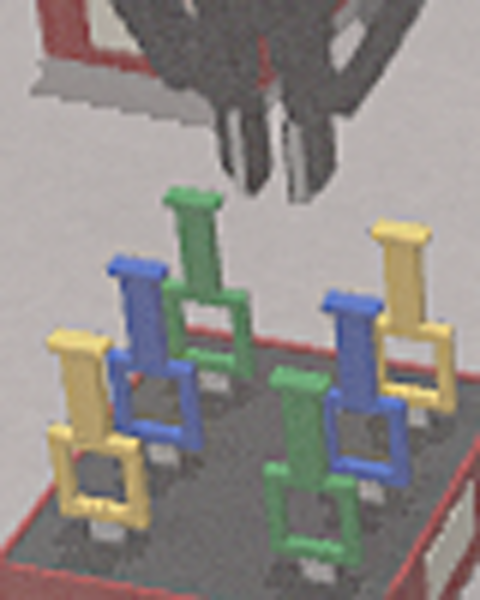

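The shut fingertips show at scene (237.5,122.5), about 20 mm above where the reported TCP projects. So the pads really sit about 17–20 mm higher than described, and they had hit the cap. I'll grasp about 20 mm lower.

Emit:
send_rows --commands '[{"grip":50,"tx":2,"ty":0,"tz":0,"wx":0,"wy":0,"wz":0},{"grip":50,"tx":2,"ty":0,"tz":0,"wx":0,"wy":0,"wz":0},{"grip":50,"tx":2,"ty":0,"tz":30,"wx":0,"wy":0,"wz":0},{"grip":50,"tx":2,"ty":0,"tz":70,"wx":0,"wy":0,"wz":0},{"grip":50,"tx":2,"ty":0,"tz":100,"wx":0,"wy":0,"wz":0},{"grip":50,"tx":2,"ty":0,"tz":118,"wx":0,"wy":0,"wz":0},{"grip":50,"tx":2,"ty":0,"tz":128,"wx":0,"wy":0,"wz":0},{"grip":50,"tx":2,"ty":0,"tz":133,"wx":0,"wy":0,"wz":0},{"grip":50,"tx":2,"ty":0,"tz":133,"wx":0,"wy":0,"wz":0}]'

```text
t: 7.72
position: [565.0, -170.6, 97.0]
tcp_rot: [3.141, 0.0, 1.836]
contact_force: [-0.0, -0.5, 1.1]
opening: 50.2
```

```bash
python3 snap.py scene 190 100 270 200 6 g5; python3 - <<'E'
from h import *
im=cv2.imread("pics/g5_full.png")[...,::-1]
im=(255*(im/255.)**0.5).astype(np.uint8)
crop(im,(190,100,270,200),6,"pics/g5.png")
E
```

```text
(no output)
```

View pics/g5.png

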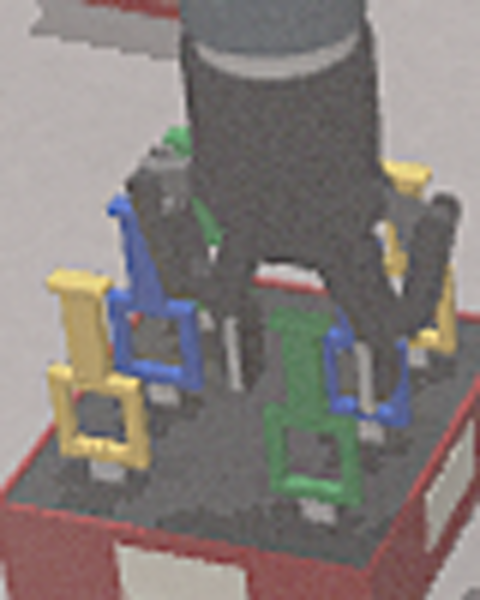

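Emit:
send_rows --commands '[{"grip":50,"tx":0,"ty":0,"tz":-4,"wx":0,"wy":0,"wz":0},{"grip":8,"tx":0,"ty":0,"tz":-4,"wx":0,"wy":0,"wz":0},{"grip":8,"tx":0,"ty":0,"tz":-4,"wx":0,"wy":0,"wz":0},{"grip":8,"tx":0,"ty":0,"tz":-4,"wx":0,"wy":0,"wz":0},{"grip":8,"tx":0,"ty":0,"tz":-4,"wx":0,"wy":0,"wz":0},{"grip":8,"tx":0,"ty":0,"tz":-4,"wx":0,"wy":0,"wz":0},{"grip":8,"tx":0,"ty":0,"tz":-4,"wx":0,"wy":0,"wz":0}]'

```text
t: 8.65
position: [565.2, -170.7, 101.3]
tcp_rot: [3.141, 0.001, 1.836]
contact_force: [-1.1, -0.1, 5.6]
opening: 24.8
```

```bash
cat > snapg.py <<'E'
import sys; from h import *
n,x0,y0,x1,y1,k,fn=sys.argv[1:8]
im=manip.capture(n); cv2.imwrite(f"pics/{fn}_full.png",im[...,::-1])
im=(255*(im/255.)**0.5).astype(np.uint8)
crop(im,[int(v) for v in (x0,y0,x1,y1)],float(k),f"pics/{fn}.png")
E
python3 snapg.py scene 190 100 270 200 6 g6
```

```text
(no output)
```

View pics/g6.png

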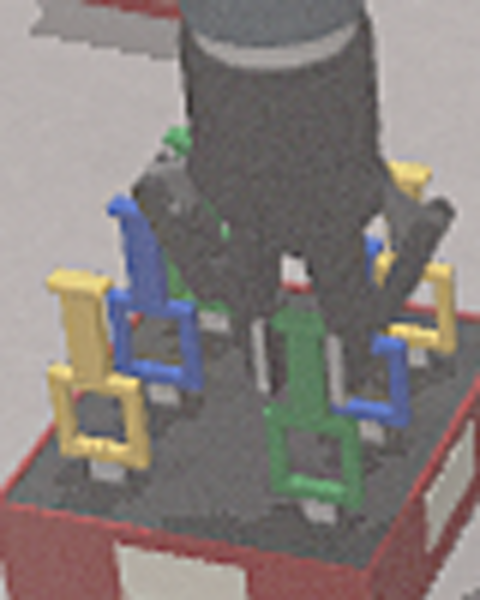

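Pads are still on the cap's lower edge (opening 24.8). The pads are about 38 mm tall and the grip gap is 44 mm, so I need to go about 4 mm lower.

Emit:
send_rows --commands '[{"grip":34,"tx":0,"ty":0,"tz":0,"wx":0,"wy":0,"wz":0},{"grip":34,"tx":0,"ty":0,"tz":0,"wx":0,"wy":0,"wz":0},{"grip":34,"tx":0,"ty":0,"tz":5,"wx":0,"wy":0,"wz":0},{"grip":34,"tx":0,"ty":0,"tz":5,"wx":0,"wy":0,"wz":0},{"grip":8,"tx":0,"ty":0,"tz":5,"wx":0,"wy":0,"wz":0},{"grip":8,"tx":0,"ty":0,"tz":5,"wx":0,"wy":0,"wz":0},{"grip":8,"tx":0,"ty":0,"tz":5,"wx":0,"wy":0,"wz":0},{"grip":8,"tx":0,"ty":0,"tz":5,"wx":0,"wy":0,"wz":0}]'

```text
t: 9.7
position: [564.8, -170.6, 95.7]
tcp_rot: [3.142, 0.0, 1.836]
contact_force: [0.2, 0.1, -1.3]
opening: 21.9
```

```bash
python3 snapg.py scene 190 100 270 200 6 g7
```

```text
(no output)
```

View pics/g7.png

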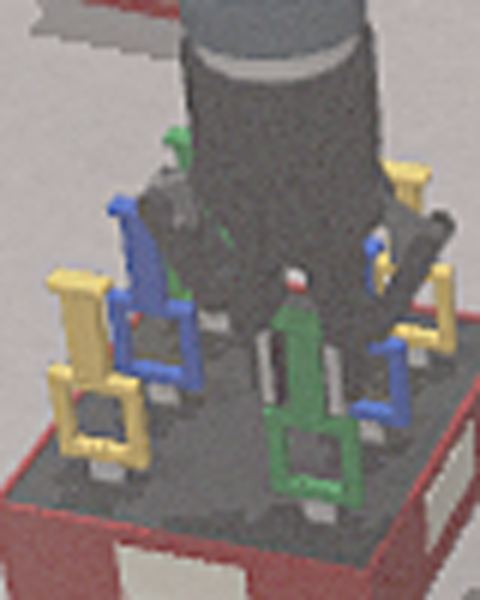

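Emit:
send_rows --commands '[{"grip":8,"tx":0,"ty":0,"tz":0,"wx":0,"wy":0,"wz":0},{"grip":8,"tx":0,"ty":0,"tz":0,"wx":0,"wy":0,"wz":0},{"grip":8,"tx":0,"ty":0,"tz":0,"wx":0,"wy":0,"wz":0}]'

```text
t: 10.12
position: [564.8, -170.6, 95.7]
tcp_rot: [3.142, 0.0, 1.836]
contact_force: [-0.5, 0.3, -0.8]
opening: 21.5
```

```bash
python3 - <<'E'
from h import *
for a,b in(("g7",(222,130,262,190)),("g4",(215,80,255,140))):
    im=cv2.imread(f"pics/{a}_full.png")[...,::-1]
    im=(255*(im/255.)**0.45).astype(np.uint8)
    x0,y0,x1,y1=b
    cv2.imwrite(f"pics/{a}z.png",cv2.resize(im[y0:y1,x0:x1,::-1],None,fx=9.5,fy=9.5,interpolation=cv2.INTER_NEAREST))
a=cv2.imread("pics/g7z.png");b=cv2.imread("pics/g4z.png")
cv2.imwrite("pics/zz.png",np.hstack([a,b]))
c=cams["scene"]; p=manip.read_state()["position"]
u=np.array([-np.sin(.265),np.cos(.265),0]); v=np.array([u[1],-u[0],0])
f=lambda P:((c.proj(P)-[222,130]+.5)*9.5-.5).round(0)[0]
for nm,P in (("capTL",[0,-13,161]),("capTR",[0,13,161]),("capBL",[6,-13,155]),("capBR",[6,13,155]),("loopT",[4,0,111])):
    print(nm,f(np.array([565.4,-172.4,0])+v*P[0]+u*P[1]+[0,0,P[2]]))
E
```

```text
capTL [125. 210.]
capTR [217. 226.]
capBL [118. 241.]
capBR [211. 257.]
loopT [181. 379.]
```

View pics/zz.png

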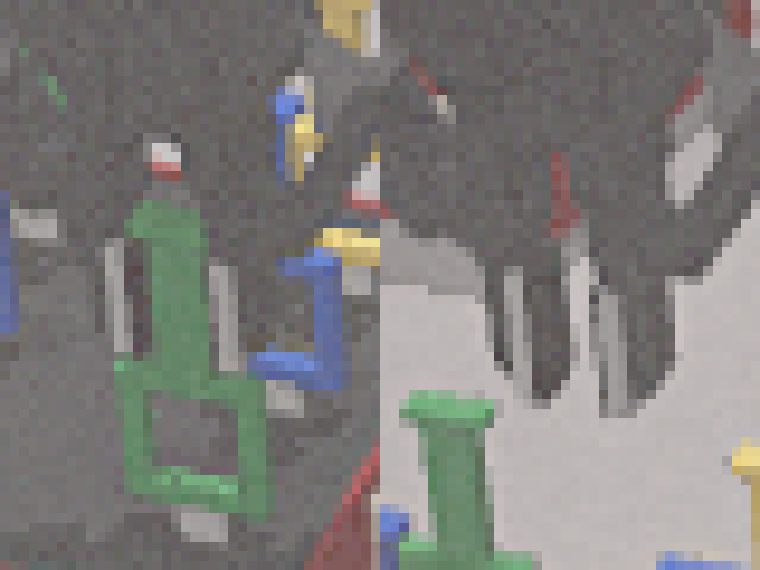

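Zoomed in, the pad tips are still about 10 mm above the loop's shoulder (zoom y≈348 against 379 once corrected for depth). I'll go 7 mm lower.

Emit:
send_rows --commands '[{"grip":36,"tx":0,"ty":0,"tz":0,"wx":0,"wy":0,"wz":0},{"grip":36,"tx":0,"ty":0,"tz":0,"wx":0,"wy":0,"wz":0},{"grip":36,"tx":0,"ty":0,"tz":4,"wx":0,"wy":0,"wz":0},{"grip":36,"tx":0,"ty":0,"tz":7,"wx":0,"wy":0,"wz":0},{"grip":36,"tx":0,"ty":0,"tz":7,"wx":0,"wy":0,"wz":0},{"grip":8,"tx":0,"ty":0,"tz":7,"wx":0,"wy":0,"wz":0},{"grip":8,"tx":0,"ty":0,"tz":7,"wx":0,"wy":0,"wz":0},{"grip":8,"tx":0,"ty":0,"tz":7,"wx":0,"wy":0,"wz":0},{"grip":8,"tx":0,"ty":0,"tz":7,"wx":0,"wy":0,"wz":0},{"grip":8,"tx":0,"ty":0,"tz":7,"wx":0,"wy":0,"wz":0},{"grip":8,"tx":0,"ty":0,"tz":7,"wx":0,"wy":0,"wz":0}]'

```text
t: 11.5
position: [565.5, -171.1, 89.6]
tcp_rot: [3.14, 0.002, 1.836]
contact_force: [1.1, -1.2, 5.8]
opening: 21.3
```

```bash
python3 snapg.py scene 222 130 262 190 9.5 g8
```

```text
(no output)
```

View pics/g8.png

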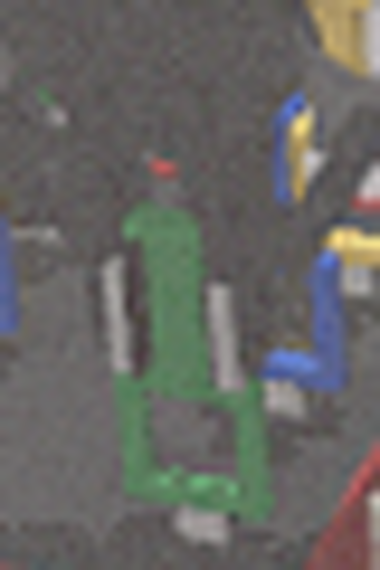

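The stops fit one picture. The pads meet the 26 mm cap at 24.5, and above the pads the fingers are recessed only about 1.5 mm, so they cannot close onto the 16 mm grip from here. At the advised TCP height (~114) the pad centres sit right on the cap, so I'll hold it there and test the lift.

Emit:
send_rows --commands '[{"grip":36,"tx":0,"ty":0,"tz":0,"wx":0,"wy":0,"wz":0},{"grip":36,"tx":0,"ty":0,"tz":0,"wx":0,"wy":0,"wz":0},{"grip":36,"tx":0,"ty":0,"tz":-15,"wx":0,"wy":0,"wz":0},{"grip":36,"tx":0,"ty":0,"tz":-25,"wx":0,"wy":0,"wz":0},{"grip":36,"tx":0,"ty":0,"tz":-25,"wx":0,"wy":0,"wz":0},{"grip":8,"tx":0,"ty":0,"tz":-25,"wx":0,"wy":0,"wz":0},{"grip":8,"tx":0,"ty":0,"tz":-25,"wx":0,"wy":0,"wz":0},{"grip":8,"tx":0,"ty":0,"tz":-25,"wx":0,"wy":0,"wz":0},{"grip":8,"tx":0,"ty":0,"tz":-25,"wx":0,"wy":0,"wz":0},{"grip":8,"tx":0,"ty":0,"tz":-25,"wx":0,"wy":0,"wz":0},{"grip":8,"tx":0,"ty":0,"tz":-35,"wx":0,"wy":0,"wz":0},{"grip":8,"tx":0,"ty":0,"tz":-45,"wx":0,"wy":0,"wz":0}]' --grip_force 70

```text
t: 13.05
position: [564.7, -170.5, 134.1]
tcp_rot: [-3.141, -0.0, 1.836]
contact_force: [0.7, -0.1, -0.0]
opening: 23.5
```

```bash
python3 snapg.py scene 190 90 270 190 6 g9
```

```text
(no output)
```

View pics/g9.png

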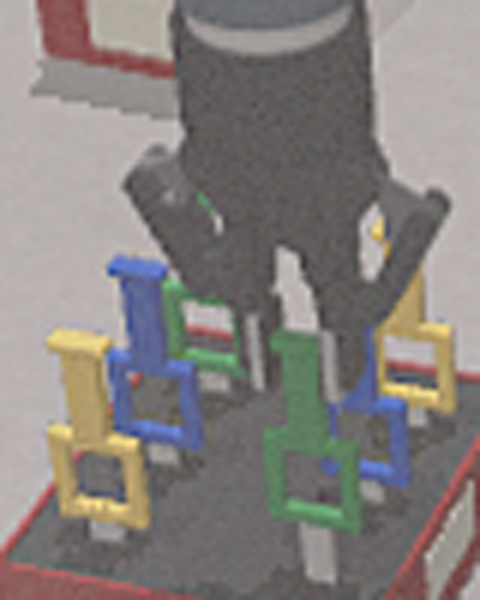

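It holds: the green dipstick came up with the fingers by about 19 mm (its blade shows at crop (320,550)). I'll lift it clear.

Emit:
send_rows --commands '[{"grip":8,"tx":0,"ty":0,"tz":-15,"wx":0,"wy":0,"wz":0},{"grip":8,"tx":0,"ty":0,"tz":-30,"wx":0,"wy":0,"wz":0},{"grip":8,"tx":0,"ty":0,"tz":-50,"wx":0,"wy":0,"wz":0},{"grip":8,"tx":0,"ty":0,"tz":-75,"wx":0,"wy":0,"wz":0},{"grip":8,"tx":0,"ty":0,"tz":-100,"wx":0,"wy":0,"wz":0},{"grip":8,"tx":0,"ty":0,"tz":-125,"wx":0,"wy":0,"wz":0},{"grip":8,"tx":0,"ty":0,"tz":-150,"wx":0,"wy":0,"wz":0},{"grip":8,"tx":0,"ty":0,"tz":-165,"wx":0,"wy":0,"wz":0},{"grip":8,"tx":0,"ty":0,"tz":-165,"wx":0,"wy":0,"wz":0}]'

```text
t: 14.22
position: [565.2, -170.7, 300.4]
tcp_rot: [3.139, 0.002, 1.836]
contact_force: [-0.1, -0.3, -0.1]
opening: 23.6
```

```bash
python3 snapg.py scene 190 20 290 145 4.7 g10;  python3 - <<'E'
from h import *
c=cams["scene"]; p=manip.read_state()["position"]; print(p)
f=lambda P:((c.proj(P)-[190,20]+.5)*4.7-.5).round(0)[0]
for dz in (-27,46,-114,0): print(dz,f(p+[0,0,dz]))
E
```

```text
[ 564.89492965 -170.61667042  299.26060428]
-27 [220. 443.]
46 [207. 311.]
-114 [234. 587.]
0 [215. 395.]
```

View pics/g10.png

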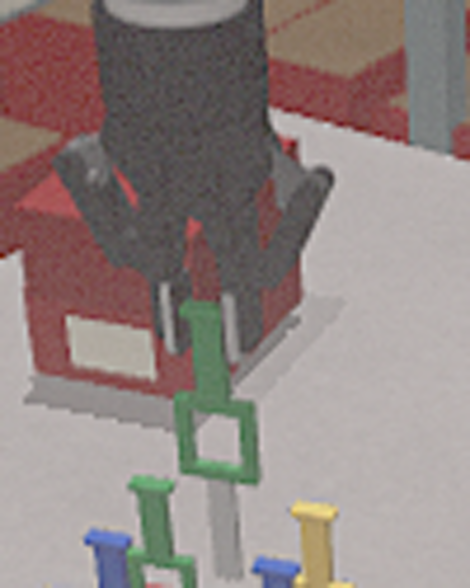

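The dipstick hangs straight in the fingers. Its eye is at crop (217,438) and I predicted (220,443), so it is within about 1 px. Next, move in front of the green peg.

```bash
cat > peg.py <<'E'
import sys; from go import *
root={"green":(667.3,307.7,150.8),"yellow":(682.1,198.7,141.2),"blue":(697.,89.7,153.2)}
YAW=.136; EZ=26.5
ex=np.array([np.cos(YAW),np.sin(YAW),0]); d=np.array([0,0,np.sin(np.radians(35))])-np.cos(np.radians(35))*ex
def tcp(col,s,dz=0,ez=EZ): return np.array(root[col])+d*s+[0,0,ez+dz]
if __name__=="__main__":
    col=sys.argv[1]
    st=manip.read_state(); print("at",st["position"].round(1),"t",st["t"].round(1),st["joint_pos"].round(2))
    for a in sys.argv[2:]:
        s,dz=[float(v) for v in a.split(",")]
        p=tcp(col,s,dz); t,w=rel(p,np.pi/2+YAW); print(a,p.round(1),"t",t.round(1),"w",w.round(3))
E
python3 peg.py green 135,30 135,0 80,0 28,0 28,-8
```

```text
Traceback (most recent call last):
  File "peg.py", line 8, in <module>
    st=manip.read_state(); print("at",st["position"].round(1),"t",st["t"].round(1),st["joint_pos"].round(2))
                                                                  ^^^^^^^^^^^^^
AttributeError: 'float' object has no attribute 'round'
```

```bash
sed -i 's/st\["t"\].round(1)/round(st["t"],1)/' peg.py
python3 peg.py green 135,45 135,0 80,0 28,0 28,-8; python3 go.py 535 60 300 1.75
```

```text
at [ 564.9 -170.6  299.3] t 14.3 [-0.44  0.32  0.34  1.58 -0.   -0.7 ]
135,45 [557.7 292.7 299.7] t [449.  114.5  -0.7] w [0.001 0.001 0.129]
135,0 [557.7 292.7 254.7] t [449.  114.5  44.3] w [0.001 0.001 0.129]
80,0 [602.4 298.8 223.2] t [443.3 159.1  75.9] w [0.001 0.001 0.129]
28,0 [644.6 304.6 193.4] t [437.8 201.3 105.7] w [0.001 0.001 0.129]
28,-8 [644.6 304.6 185.4] t [437.8 201.3 113.7] w [0.001 0.001 0.129]
at [ 564.9 -170.6  299.3] [3.141e+00 1.000e-03 1.836e+00] t 14.28 j [-0.44  0.32  0.34  1.58 -0.   -0.7 ]
t [230.4  31.6  -0.9] w [0.0009 0.0007 0.086 ]
```

Emit:
send_rows --commands '[{"grip":8,"tx":20,"ty":3,"tz":0,"wx":0,"wy":0,"wz":0.01},{"grip":8,"tx":60,"ty":8,"tz":0,"wx":0,"wy":0,"wz":0.02},{"grip":8,"tx":105,"ty":15,"tz":0,"wx":0,"wy":0,"wz":0.04},{"grip":8,"tx":150,"ty":22,"tz":0,"wx":0,"wy":0,"wz":0.06},{"grip":8,"tx":195,"ty":30,"tz":0,"wx":0,"wy":0,"wz":0.08},{"grip":8,"tx":240,"ty":40,"tz":0,"wx":0,"wy":0,"wz":0.1},{"grip":8,"tx":285,"ty":54,"tz":0,"wx":0,"wy":0,"wz":0.12},{"grip":8,"tx":330,"ty":70,"tz":0,"wx":0,"wy":0,"wz":0.129},{"grip":8,"tx":375,"ty":87,"tz":0,"wx":0,"wy":0,"wz":0.129},{"grip":8,"tx":415,"ty":102,"tz":0,"wx":0,"wy":0,"wz":0.129},{"grip":8,"tx":440,"ty":111,"tz":0,"wx":0,"wy":0,"wz":0.129},{"grip":8,"tx":449,"ty":114.5,"tz":0,"wx":0,"wy":0,"wz":0.129}]'

```text
t: 15.78
position: [557.2, 294.0, 297.5]
tcp_rot: [-3.14, 0.0, 1.709]
contact_force: [1.3, -0.7, 0.2]
opening: 23.6
```

```bash
python3 peg.py green 135,0 80,0 28,0 28,-8
```

```text
at [557.2 294.  297.5] t 15.8 [0.35 0.4  0.45 1.62 0.   0.21]
135,0 [557.7 292.7 254.7] t [-1.4  0.4 42.8] w [-0.002  0.     0.002]
80,0 [602.4 298.8 223.2] t [-1.4 45.5 74.2] w [-0.002  0.     0.002]
28,0 [644.6 304.6 193.4] t [ -1.5  88.1 104. ] w [-0.002  0.     0.002]
28,-8 [644.6 304.6 185.4] t [ -1.5  88.1 112. ] w [-0.002  0.     0.002]
```

Descend to 25 mm in front of the peg tip and check.

Emit:
send_rows --commands '[{"grip":8,"tx":-1,"ty":0,"tz":15,"wx":0,"wy":0,"wz":0},{"grip":8,"tx":-1,"ty":0,"tz":30,"wx":0,"wy":0,"wz":0},{"grip":8,"tx":-1,"ty":0,"tz":42,"wx":0,"wy":0,"wz":0},{"grip":8,"tx":-1,"ty":0,"tz":42.5,"wx":0,"wy":0,"wz":0},{"grip":8,"tx":-1,"ty":0,"tz":42.5,"wx":0,"wy":0,"wz":0}]'

```text
t: 16.4
position: [557.9, 291.5, 256.7]
tcp_rot: [3.141, -0.0, 1.707]
contact_force: [-0.3, 0.0, -0.7]
opening: 23.7
```

```bash
python3 snapg.py scene 365 130 465 255 4.7 p1; python3 snapg.py top 190 100 290 225 4.7 p1t;  python3 - <<'E'
from h import *
c=cams["scene"]; p=manip.read_state()["position"]; print(p)
f=lambda P:((c.proj(P)-[365,130]+.5)*4.7-.5).round(0)[0]
for dz in (-26.5,46.5): print(dz,f(p+[0,0,dz]))
E
```

```text
[557.98336879 291.73420417 256.84525268]
-26.5 [258. 287.]
46.5 [284. 153.]
```

View pics/p1.png

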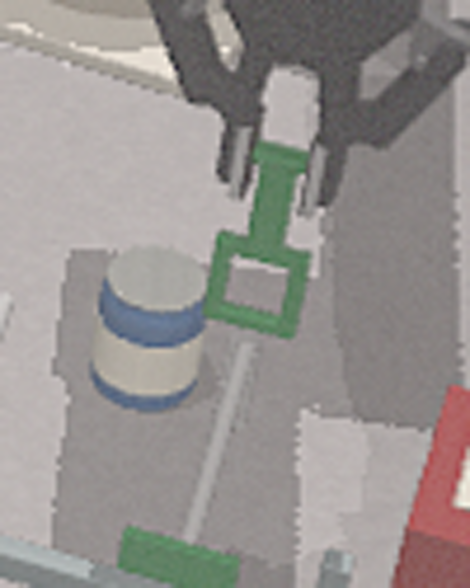

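View pics/p1t_full.png

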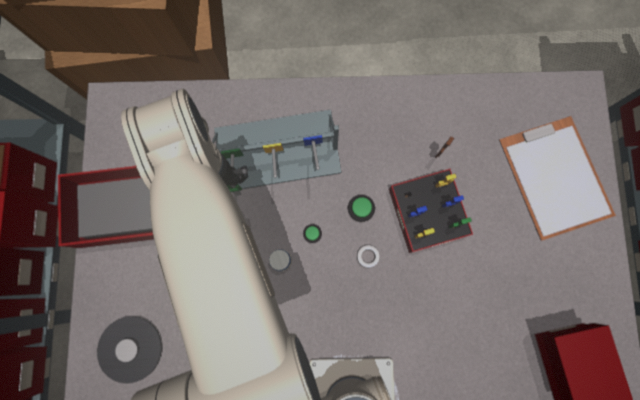

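The eye is at crop (257,282). The peg axis extended ahead of its tip (247,345) passes near (259,294), so the eye is about 5 mm high. I'll correct for that and slide it on.

```bash
sed -i 's/EZ=26.5/EZ=24/' peg.py; python3 peg.py green 130,0 105,0 80,0 55,0 28,0 28,-8
```

```text
at [558.  291.7 256.8] t 16.5 [ 0.35  0.39  0.34  1.51 -0.    0.21]
130,0 [561.8 293.3 249.4] t [1.  4.  7.5] w [ 0.001 -0.     0.   ]
105,0 [582.1 296.  235. ] t [ 1.  24.4 21.8] w [ 0.001 -0.     0.   ]
80,0 [602.4 298.8 220.7] t [ 1.  44.9 36.2] w [ 0.001 -0.     0.   ]
55,0 [622.7 301.6 206.3] t [ 1.  65.4 50.6] w [ 0.001 -0.     0.   ]
28,0 [644.6 304.6 190.9] t [ 1.  87.5 66.1] w [ 0.001 -0.     0.   ]
28,-8 [644.6 304.6 182.9] t [ 1.  87.5 74.1] w [ 0.001 -0.     0.   ]
```

Emit:
send_rows --commands '[{"grip":8,"tx":1,"ty":4,"tz":7.5,"wx":0,"wy":0,"wz":0},{"grip":8,"tx":1,"ty":11,"tz":12.5,"wx":0,"wy":0,"wz":0},{"grip":8,"tx":1,"ty":18,"tz":17.5,"wx":0,"wy":0,"wz":0},{"grip":8,"tx":1,"ty":24.5,"tz":22,"wx":0,"wy":0,"wz":0},{"grip":8,"tx":1,"ty":31,"tz":26.5,"wx":0,"wy":0,"wz":0},{"grip":8,"tx":1,"ty":38,"tz":31.5,"wx":0,"wy":0,"wz":0},{"grip":8,"tx":1,"ty":45,"tz":36,"wx":0,"wy":0,"wz":0},{"grip":8,"tx":1,"ty":45,"tz":36,"wx":0,"wy":0,"wz":0}]'

```text
t: 17.5
position: [602.5, 298.8, 219.4]
tcp_rot: [-3.141, 0.0, 1.707]
contact_force: [-0.3, 0.5, -0.8]
opening: 23.8
```

```bash
python3 snapg.py scene 365 150 465 275 4.7 p2; python3 peg.py green 55,0 28,0 28,-8
```

```text
at [602.3 298.8 219.8] t 17.6 [0.34 0.48 0.38 1.47 0.   0.2 ]
55,0 [622.7 301.6 206.3] t [-0.  20.6 13.5] w [-0.001  0.     0.   ]
28,0 [644.6 304.6 190.9] t [-0.  42.7 29. ] w [-0.001  0.     0.   ]
28,-8 [644.6 304.6 182.9] t [-0.  42.7 37. ] w [-0.001  0.     0.   ]
```

View pics/p2.png

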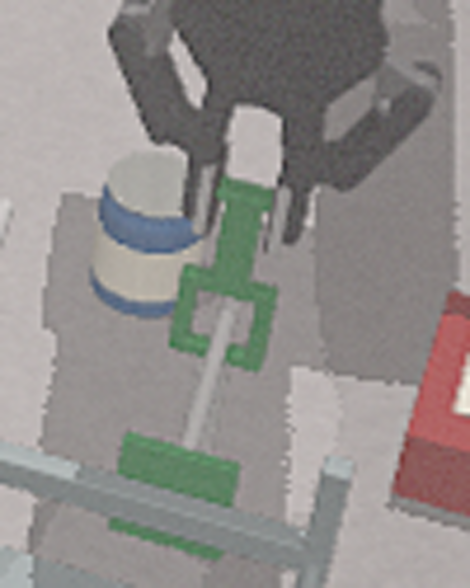

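The peg is threaded: it crosses the lower bar and enters the opening at crop (228,310). Continue in and lower until the loop bears on the peg.

Emit:
send_rows --commands '[{"grip":8,"tx":0,"ty":7,"tz":4.5,"wx":0,"wy":0,"wz":0},{"grip":8,"tx":0,"ty":14,"tz":9,"wx":0,"wy":0,"wz":0},{"grip":8,"tx":0,"ty":21,"tz":14,"wx":0,"wy":0,"wz":0},{"grip":8,"tx":0,"ty":28,"tz":19,"wx":0,"wy":0,"wz":0},{"grip":8,"tx":0,"ty":35,"tz":24,"wx":0,"wy":0,"wz":0},{"grip":8,"tx":0,"ty":42.5,"tz":29,"wx":0,"wy":0,"wz":0},{"grip":8,"tx":0,"ty":42.5,"tz":32,"wx":0,"wy":0,"wz":0},{"grip":8,"tx":0,"ty":42.5,"tz":35,"wx":0,"wy":0,"wz":0},{"grip":8,"tx":0,"ty":42.5,"tz":35,"wx":0,"wy":0,"wz":0}]'

```text
t: 18.68
position: [644.1, 304.6, 185.1]
tcp_rot: [-3.141, 0.0, 1.707]
contact_force: [-0.5, 0.1, -0.4]
opening: 23.6
```

```bash
python3 snapg.py scene 355 160 455 285 4.7 p3; python3 peg.py green 28,-8
```

```text
at [644.1 304.7 185.4] t 18.7 [ 0.32  0.56  0.43  1.45 -0.    0.19]
28,-8 [644.6 304.6 182.9] t [-0.1  0.4  2.5] w [ 0. -0.  0.]
```

View pics/p3.png

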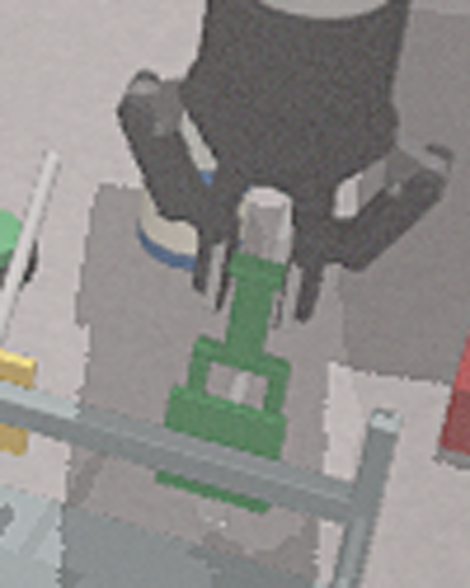

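Emit:
send_rows --commands '[{"grip":8,"tx":0,"ty":0,"tz":2,"wx":0,"wy":0,"wz":0},{"grip":8,"tx":0,"ty":0,"tz":4,"wx":0,"wy":0,"wz":0},{"grip":8,"tx":0,"ty":0,"tz":4,"wx":0,"wy":0,"wz":0}]'

```text
t: 19.1
position: [644.7, 304.8, 182.1]
tcp_rot: [3.14, -0.0, 1.707]
contact_force: [-0.6, -0.2, 4.3]
opening: 23.7
```

Emit:
send_rows --commands '[{"grip":48,"tx":0,"ty":0,"tz":0,"wx":0,"wy":0,"wz":0},{"grip":48,"tx":0,"ty":0,"tz":0,"wx":0,"wy":0,"wz":0},{"grip":48,"tx":0,"ty":0,"tz":0,"wx":0,"wy":0,"wz":0},{"grip":48,"tx":0,"ty":0,"tz":0,"wx":0,"wy":0,"wz":0},{"grip":48,"tx":0,"ty":0,"tz":0,"wx":0,"wy":0,"wz":0}]'

```text
t: 19.73
position: [644.3, 304.6, 181.1]
tcp_rot: [-3.141, 0.0, 1.707]
contact_force: [1.0, -0.1, -0.2]
opening: 47.7
```

```bash
python3 snapg.py scene 355 160 455 285 4.7 p4
```

```text
(no output)
```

View pics/p4.png

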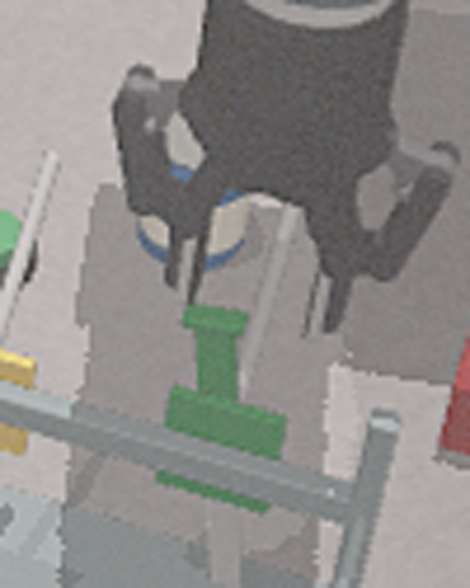

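Released; the green dipstick slid down to the root (cap at crop (215,320)). Contact showed at TCP z 182, so the TCP-to-eye offset is about 23 mm. I'll retreat up and back, then look.

Emit:
send_rows --commands '[{"grip":48,"tx":0,"ty":0,"tz":-30,"wx":0,"wy":0,"wz":0},{"grip":48,"tx":0,"ty":0,"tz":-75,"wx":0,"wy":0,"wz":0},{"grip":48,"tx":-10,"ty":-30,"tz":-110,"wx":0,"wy":0,"wz":0},{"grip":48,"tx":-60,"ty":-60,"tz":-115,"wx":0,"wy":0,"wz":0},{"grip":48,"tx":-115,"ty":-90,"tz":-115,"wx":0,"wy":0,"wz":0},{"grip":48,"tx":-170,"ty":-120,"tz":-115,"wx":0,"wy":0,"wz":0},{"grip":48,"tx":-225,"ty":-150,"tz":-115,"wx":0,"wy":0,"wz":0},{"grip":48,"tx":-280,"ty":-170,"tz":-115,"wx":0,"wy":0,"wz":0},{"grip":48,"tx":-320,"ty":-180,"tz":-115,"wx":0,"wy":0,"wz":0},{"grip":48,"tx":-330,"ty":-180,"tz":-115,"wx":0,"wy":0,"wz":0}]'

```text
t: 21.02
position: [510.4, -48.8, 296.5]
tcp_rot: [3.141, 0.0, 1.704]
contact_force: [-0.2, 0.2, -0.3]
opening: 47.7
```

```bash
cat > look.py <<'E'
import sys; from h import *
fn=sys.argv[1]
a=manip.capture("scene");b=manip.capture("top")
cv2.imwrite(f"pics/{fn}_s.png",a[...,::-1]);cv2.imwrite(f"pics/{fn}_t.png",b[...,::-1])
g=lambda im:(255*(im/255.)**0.6).astype(np.uint8)
r=lambda im,bx,k:cv2.resize(g(im)[bx[1]:bx[3],bx[0]:bx[2],::-1],None,fx=k,fy=k,interpolation=cv2.INTER_CUBIC)
A=r(a,(160,100,440,300),2.8) # 784x560
cv2.imwrite(f"pics/{fn}_sc.png",A)
cv2.imwrite(f"pics/{fn}_tc.png",r(b,(200,90,480,260),2.8))
E
python3 look.py l1; python3 go.py 475.8 -300.4 230 1.836
```

```text
at [511.  -47.4 296.2] [ 3.141 -0.     1.705] t 21.12 j [-0.26  0.18  0.14  1.53  0.   -0.39]
t [-246.   -68.8   66.2] w [ 2.000e-04 -1.000e-04 -1.307e-01]
```

View pics/l1_sc.png

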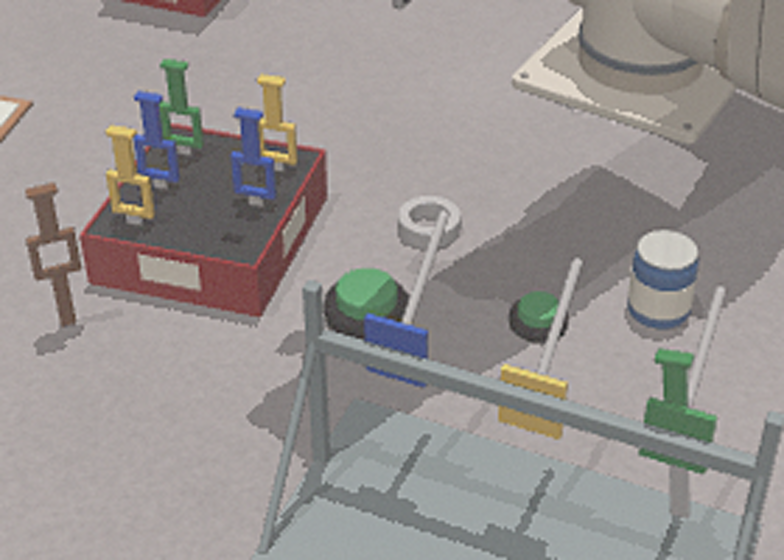

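View pics/l1_tc.png

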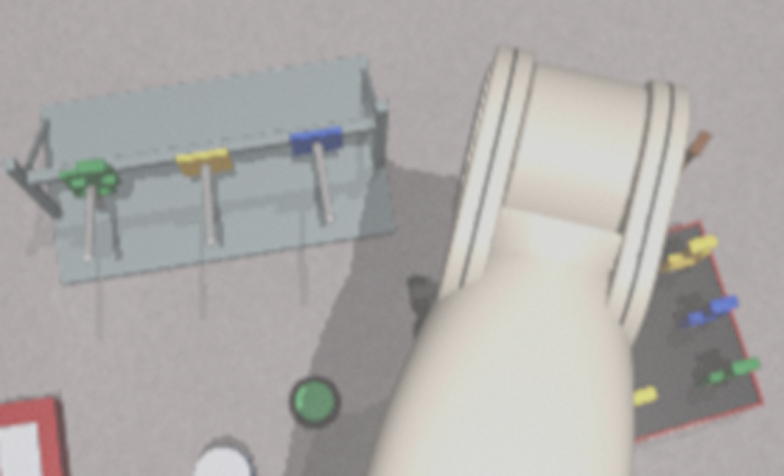

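One green is hanging, and the carton is unmoved (yellow cap still at scene (203.6,146.8)). Next is the second green (475.8,-300.4).

Emit:
send_rows --commands '[{"grip":48,"tx":-35,"ty":-10,"tz":20,"wx":0,"wy":0,"wz":-0.02},{"grip":48,"tx":-80,"ty":-22,"tz":40,"wx":0,"wy":0,"wz":-0.05},{"grip":48,"tx":-125,"ty":-35,"tz":55,"wx":0,"wy":0,"wz":-0.08},{"grip":48,"tx":-170,"ty":-48,"tz":66,"wx":0,"wy":0,"wz":-0.11},{"grip":48,"tx":-210,"ty":-60,"tz":66,"wx":0,"wy":0,"wz":-0.131},{"grip":48,"tx":-240,"ty":-68,"tz":66,"wx":0,"wy":0,"wz":-0.131},{"grip":48,"tx":-244.6,"ty":-69,"tz":66,"wx":0,"wy":0,"wz":-0.131},{"grip":48,"tx":-244.6,"ty":-69,"tz":66,"wx":0,"wy":0,"wz":-0.131}]'

```text
t: 22.12
position: [476.2, -297.4, 230.0]
tcp_rot: [3.142, -0.001, 1.839]
contact_force: [-0.6, 0.3, -0.4]
opening: 48.4
```

```bash
python3 go.py 475.4 -299 114 1.836
```

```text
at [ 476.2 -297.4  230. ] [ 3.142e+00 -1.000e-03  1.839e+00] t 22.12 j [-0.71  0.27  0.09  1.39  0.   -0.98]
t [ -1.4  -1.2 116. ] w [-0.     -0.0007  0.0028]
```

Emit:
send_rows --commands '[{"grip":48,"tx":-1.4,"ty":-1,"tz":35,"wx":0,"wy":0,"wz":0.003},{"grip":48,"tx":-1.4,"ty":-1,"tz":75,"wx":0,"wy":0,"wz":0.003},{"grip":48,"tx":-1.4,"ty":-1,"tz":105,"wx":0,"wy":0,"wz":0.003},{"grip":48,"tx":-1.4,"ty":-1,"tz":116,"wx":0,"wy":0,"wz":0.003},{"grip":48,"tx":-1.4,"ty":-1,"tz":116,"wx":0,"wy":0,"wz":0.003},{"grip":8,"tx":-1.4,"ty":-1,"tz":116,"wx":0,"wy":0,"wz":0.003},{"grip":8,"tx":-1.4,"ty":-1,"tz":116,"wx":0,"wy":0,"wz":0.003},{"grip":8,"tx":-1.4,"ty":-1,"tz":116,"wx":0,"wy":0,"wz":0.003},{"grip":8,"tx":-1.4,"ty":-1,"tz":116,"wx":0,"wy":0,"wz":0.003},{"grip":8,"tx":-1.4,"ty":-1,"tz":116,"wx":0,"wy":0,"wz":0.003},{"grip":8,"tx":-1.4,"ty":-1,"tz":116,"wx":0,"wy":0,"wz":0.003}]'

```text
t: 23.5
position: [475.7, -300.7, 115.7]
tcp_rot: [3.14, 0.002, 1.835]
contact_force: [-0.3, -0.1, 7.5]
opening: 23.9
```

Emit:
send_rows --commands '[{"grip":8,"tx":0,"ty":0,"tz":-15,"wx":0,"wy":0,"wz":0},{"grip":8,"tx":0,"ty":0,"tz":-30,"wx":0,"wy":0,"wz":0},{"grip":8,"tx":0,"ty":0,"tz":-50,"wx":0,"wy":0,"wz":0},{"grip":8,"tx":0,"ty":0,"tz":-75,"wx":0,"wy":0,"wz":0},{"grip":8,"tx":0,"ty":0,"tz":-105,"wx":0,"wy":0,"wz":0},{"grip":8,"tx":0,"ty":0,"tz":-135,"wx":0,"wy":0,"wz":0},{"grip":8,"tx":0,"ty":0,"tz":-165,"wx":0,"wy":0,"wz":0},{"grip":8,"tx":0,"ty":0,"tz":-185,"wx":0,"wy":0,"wz":0},{"grip":8,"tx":0,"ty":0,"tz":-185,"wx":0,"wy":0,"wz":0}]'

```text
t: 24.62
position: [475.4, -300.4, 301.3]
tcp_rot: [3.14, 0.003, 1.835]
contact_force: [0.1, -0.3, -1.1]
opening: 23.9
```

```bash
cat > held.py <<'E'
# crop round held dipstick with predicted eye (TCP-23.5) marked by numbers
import sys; from h import *
fn=sys.argv[1]; c=cams["scene"]; a=manip.capture("scene"); p=manip.read_state()["position"]
e=c.proj(p+[0,0,-23.5])[0]; k=4.7
x0,y0=[max(0,int(v)) for v in e-[50,70]]
g=(255*(a/255.)**0.5).astype(np.uint8); crop(g,(x0,y0,x0+100,y0+125),k,f"pics/{fn}.png")
f=lambda P:((c.proj(P)-[x0,y0]+.5)*k-.5).round(0)[0]
print("origin",x0,y0,"tcp",p.round(1),"eye",f(p+[0,0,-23.5]),"cap",f(p+[0,0,49.5]),"foot",f(p+[0,0,-106.5]))
E
python3 held.py h2; python3 peg.py green 145,50 135,0
```

```text
origin 167 13 tcp [ 475.1 -300.2  299.9] eye [238. 333.] cap [222. 208.] foot [254. 466.]
at [ 475.1 -300.2  299.9] t 24.7 [-0.71  0.27  0.27  1.56 -0.   -0.98]
145,50 [549.6 291.6 308. ] t [551.8 226.4  -8.6] w [0.001 0.001 0.128]
135,0 [557.7 292.7 252.2] t [550.8 234.5  47.1] w [0.001 0.001 0.128]
```

View pics/h2.png

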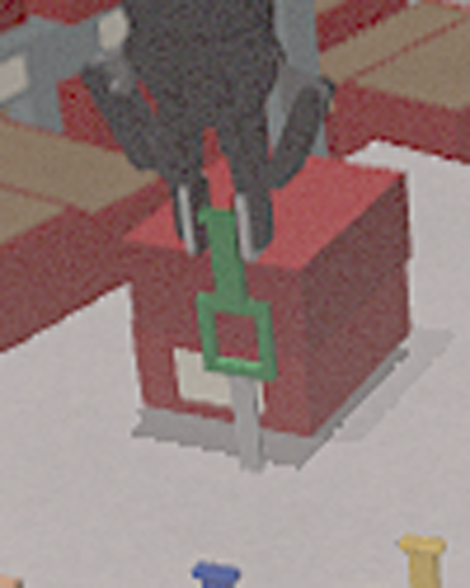

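Held well: eye at (237,336), predicted (238,333). Move to the green peg.

Emit:
send_rows --commands '[{"grip":8,"tx":25,"ty":10,"tz":0,"wx":0,"wy":0,"wz":0},{"grip":8,"tx":75,"ty":30,"tz":0,"wx":0,"wy":0,"wz":0.01},{"grip":8,"tx":125,"ty":51,"tz":0,"wx":0,"wy":0,"wz":0.02},{"grip":8,"tx":177,"ty":72,"tz":0,"wx":0,"wy":0,"wz":0.04},{"grip":8,"tx":229,"ty":94,"tz":0,"wx":0,"wy":0,"wz":0.06},{"grip":8,"tx":281,"ty":115,"tz":0,"wx":0,"wy":0,"wz":0.08},{"grip":8,"tx":333,"ty":136,"tz":0,"wx":0,"wy":0,"wz":0.1},{"grip":8,"tx":385,"ty":158,"tz":0,"wx":0,"wy":0,"wz":0.12},{"grip":8,"tx":437,"ty":179,"tz":0,"wx":0,"wy":0,"wz":0.128},{"grip":8,"tx":487,"ty":200,"tz":0,"wx":0,"wy":0,"wz":0.128},{"grip":8,"tx":530,"ty":217,"tz":0,"wx":0,"wy":0,"wz":0.128},{"grip":8,"tx":551,"ty":226,"tz":0,"wx":0,"wy":0,"wz":0.128}]'

```text
t: 26.18
position: [548.8, 293.2, 297.6]
tcp_rot: [-3.139, 0.0, 1.709]
contact_force: [-0.1, 0.1, -0.7]
opening: 23.9
```

```bash
python3 peg.py green 138,2 105,0 62,0 62,-8
```

```text
at [548.8 293.2 297.6] t 26.2 [0.36 0.39 0.43 1.62 0.   0.22]
138,2 [555.3 292.4 256. ] t [-1.7  6.5 41.6] w [-0.002  0.     0.002]
105,0 [582.1 296.  235. ] t [-1.7 33.6 62.5] w [-0.002  0.     0.002]
62,0 [617.  300.8 210.4] t [-1.8 68.8 87. ] w [-0.002  0.     0.002]
62,-8 [617.  300.8 202.4] t [-1.8 68.8 95. ] w [-0.002  0.     0.002]
```

Emit:
send_rows --commands '[{"grip":8,"tx":-1,"ty":3,"tz":15,"wx":0,"wy":0,"wz":0},{"grip":8,"tx":-1,"ty":6,"tz":30,"wx":0,"wy":0,"wz":0},{"grip":8,"tx":-1,"ty":6.5,"tz":42,"wx":0,"wy":0,"wz":0},{"grip":8,"tx":-1,"ty":6.5,"tz":42,"wx":0,"wy":0,"wz":0},{"grip":8,"tx":-1,"ty":16,"tz":50,"wx":0,"wy":0,"wz":0},{"grip":8,"tx":-1,"ty":25,"tz":56.5,"wx":0,"wy":0,"wz":0},{"grip":8,"tx":-1,"ty":34,"tz":63,"wx":0,"wy":0,"wz":0},{"grip":8,"tx":-1,"ty":41,"tz":68,"wx":0,"wy":0,"wz":0},{"grip":8,"tx":-1,"ty":48,"tz":73,"wx":0,"wy":0,"wz":0},{"grip":8,"tx":-1,"ty":48,"tz":73,"wx":0,"wy":0,"wz":0}]'

```text
t: 27.42
position: [597.3, 296.3, 225.4]
tcp_rot: [-3.141, 0.0, 1.707]
contact_force: [0.2, -0.3, -1.4]
opening: 23.9
```

```bash
python3 held.py h3; python3 peg.py green 62,0 62,-9
```

```text
origin 362 142 tcp [597.  296.4 225.8] eye [241. 333.] cap [265. 202.] foot [216. 467.]
at [597.  296.4 225.8] t 27.5 [0.33 0.47 0.38 1.48 0.   0.2 ]
62,0 [617.  300.8 210.4] t [ 1.7 20.4 15.5] w [-0.001  0.     0.   ]
62,-9 [617.  300.8 201.4] t [ 1.7 20.4 24.5] w [-0.001  0.     0.   ]
```

View pics/h3.png

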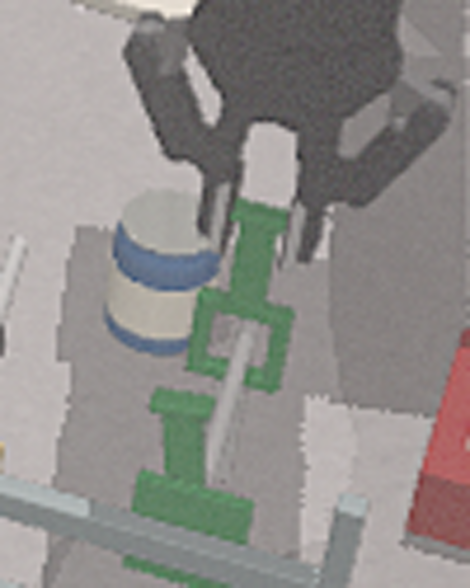

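Threaded on the green peg in front of the first one. Continue in and lower.

Emit:
send_rows --commands '[{"grip":8,"tx":1.5,"ty":7,"tz":5,"wx":0,"wy":0,"wz":0},{"grip":8,"tx":1.5,"ty":14,"tz":10,"wx":0,"wy":0,"wz":0},{"grip":8,"tx":1.5,"ty":20,"tz":15,"wx":0,"wy":0,"wz":0},{"grip":8,"tx":1.5,"ty":20,"tz":19,"wx":0,"wy":0,"wz":0},{"grip":8,"tx":1.5,"ty":20,"tz":22,"wx":0,"wy":0,"wz":0},{"grip":8,"tx":1.5,"ty":20,"tz":24,"wx":0,"wy":0,"wz":0},{"grip":8,"tx":1.5,"ty":20,"tz":24,"wx":0,"wy":0,"wz":0}]'

```text
t: 28.35
position: [616.9, 300.6, 203.3]
tcp_rot: [3.139, -0.0, 1.707]
contact_force: [-0.3, -0.0, 4.6]
opening: 23.7
```

```bash
python3 held.py h4
```

```text
origin 359 156 tcp [616.8 300.6 203.3] eye [240. 335.] cap [263. 207.] foot [215. 466.]
```

View pics/h4.png

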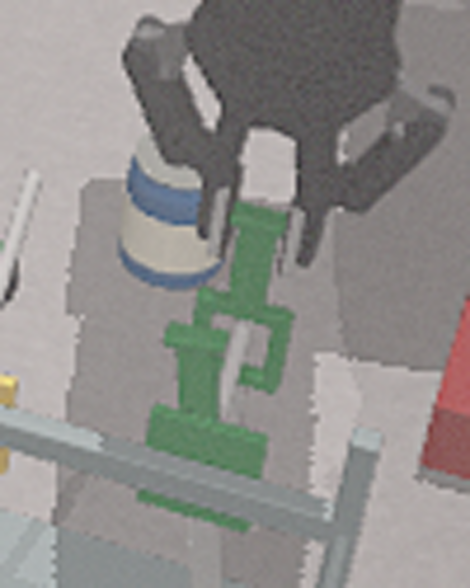

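The loop bears on the peg (Fz 4.6 N). Release and retreat.

Emit:
send_rows --commands '[{"grip":48,"tx":0,"ty":0,"tz":0,"wx":0,"wy":0,"wz":0},{"grip":48,"tx":0,"ty":0,"tz":0,"wx":0,"wy":0,"wz":0},{"grip":48,"tx":0,"ty":0,"tz":0,"wx":0,"wy":0,"wz":0},{"grip":48,"tx":0,"ty":0,"tz":0,"wx":0,"wy":0,"wz":0},{"grip":48,"tx":0,"ty":0,"tz":0,"wx":0,"wy":0,"wz":0}]'

```text
t: 29.02
position: [616.6, 300.5, 202.1]
tcp_rot: [-3.141, 0.0, 1.707]
contact_force: [-0.6, -0.0, -0.1]
opening: 47.9
```

```bash
python3 held.py h5; python3 go.py 505 -188 300 1.836
```

```text
origin 359 157 tcp [616.6 300.6 202.1] eye [239. 332.] cap [263. 204.] foot [215. 463.]
at [616.6 300.6 202.1] [-3.141 -0.     1.707] t 29.07 j [0.33 0.5  0.38 1.45 0.   0.2 ]
t [-468.9 -176.9  -97.9] w [-0.0002 -0.     -0.129 ]
```

View pics/h5.png

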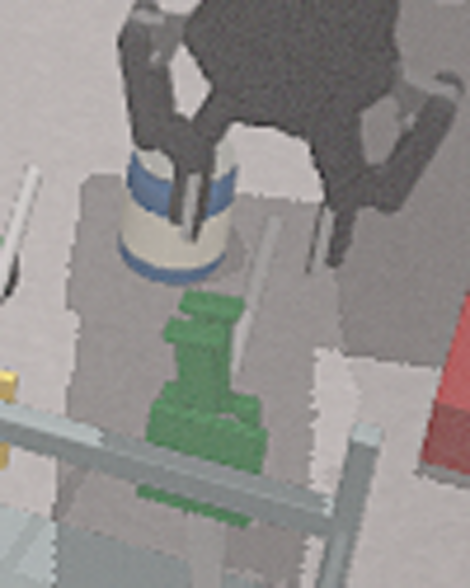

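Both greens hang on the green peg, caps at crop (212,300) and (195,330). Next is the blue pair.

Emit:
send_rows --commands '[{"grip":48,"tx":0,"ty":0,"tz":-30,"wx":0,"wy":0,"wz":0},{"grip":48,"tx":0,"ty":-5,"tz":-75,"wx":0,"wy":0,"wz":0},{"grip":48,"tx":-30,"ty":-40,"tz":-98,"wx":0,"wy":0,"wz":0},{"grip":48,"tx":-80,"ty":-70,"tz":-98,"wx":0,"wy":0,"wz":-0.02},{"grip":48,"tx":-130,"ty":-95,"tz":-98,"wx":0,"wy":0,"wz":-0.04},{"grip":48,"tx":-185,"ty":-115,"tz":-98,"wx":0,"wy":0,"wz":-0.06},{"grip":48,"tx":-240,"ty":-130,"tz":-98,"wx":0,"wy":0,"wz":-0.08},{"grip":48,"tx":-290,"ty":-145,"tz":-98,"wx":0,"wy":0,"wz":-0.1},{"grip":48,"tx":-335,"ty":-155,"tz":-98,"wx":0,"wy":0,"wz":-0.12},{"grip":48,"tx":-345,"ty":-160,"tz":-98,"wx":0,"wy":0,"wz":-0.129}]'

```text
t: 30.32
position: [504.6, -65.3, 300.2]
tcp_rot: [3.142, 0.0, 1.833]
contact_force: [-0.3, -1.1, -0.0]
opening: 47.8
```

```bash
python3 look.py l2; python3 go.py 507 -187 220 1.836
```

```text
at [504.7 -63.7 300.3] [ 3.141 -0.     1.834] t 30.43 j [-0.29  0.18  0.14  1.54  0.   -0.55]
t [-119.6  -29.8   80.3] w [ 0.0001 -0.0001 -0.0019]
```

View pics/l2_sc.png

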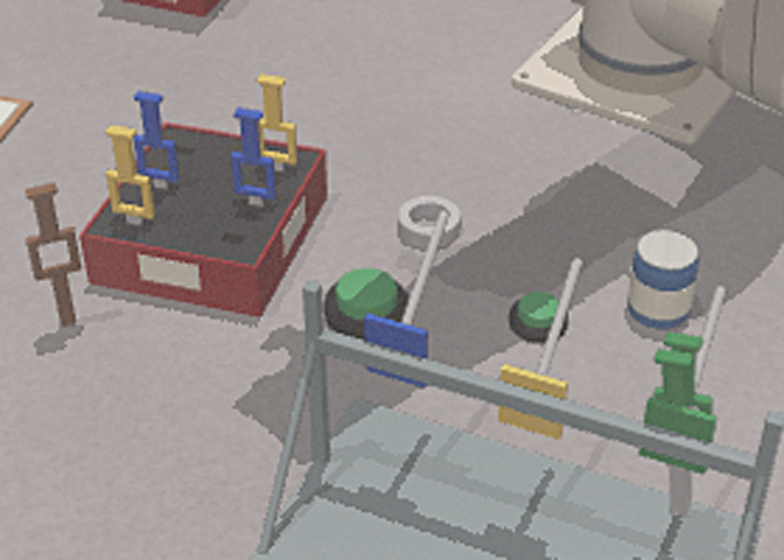

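Carton unmoved (yellow cap at (122,131), same as before); both greens still hang. Pick the near blue.

Emit:
send_rows --commands '[{"grip":48,"tx":-35,"ty":-9,"tz":25,"wx":0,"wy":0,"wz":0},{"grip":48,"tx":-80,"ty":-20,"tz":55,"wx":0,"wy":0,"wz":0},{"grip":48,"tx":-112,"ty":-28,"tz":80,"wx":0,"wy":0,"wz":0},{"grip":48,"tx":-119.6,"ty":-30,"tz":80,"wx":0,"wy":0,"wz":0},{"grip":48,"tx":-119.6,"ty":-30,"tz":80,"wx":0,"wy":0,"wz":0}]'

```text
t: 31.05
position: [507.8, -185.5, 220.9]
tcp_rot: [3.141, 0.0, 1.836]
contact_force: [0.1, 0.4, 0.0]
opening: 47.9
```

```bash
python3 go.py 507 -187 114 1.836
```

```text
at [ 507.8 -185.5  220.9] [3.141 0.    1.836] t 31.05 j [-0.51  0.24  0.02  1.35  0.   -0.77]
t [ -1.3  -1.3 106.9] w [0.0006 0.0001 0.0003]
```

Emit:
send_rows --commands '[{"grip":48,"tx":-1,"ty":-1,"tz":35,"wx":0,"wy":0,"wz":0},{"grip":48,"tx":-1,"ty":-1,"tz":70,"wx":0,"wy":0,"wz":0},{"grip":48,"tx":-1,"ty":-1,"tz":97,"wx":0,"wy":0,"wz":0},{"grip":48,"tx":-1,"ty":-1,"tz":107,"wx":0,"wy":0,"wz":0},{"grip":48,"tx":-1,"ty":-1,"tz":107,"wx":0,"wy":0,"wz":0},{"grip":8,"tx":-1,"ty":-1,"tz":107,"wx":0,"wy":0,"wz":0},{"grip":8,"tx":-1,"ty":-1,"tz":107,"wx":0,"wy":0,"wz":0},{"grip":8,"tx":-1,"ty":-1,"tz":107,"wx":0,"wy":0,"wz":0},{"grip":8,"tx":-1,"ty":-1,"tz":107,"wx":0,"wy":0,"wz":0},{"grip":8,"tx":-1,"ty":-1,"tz":107,"wx":0,"wy":0,"wz":0},{"grip":8,"tx":-1,"ty":-1,"tz":107,"wx":0,"wy":0,"wz":0}]'

```text
t: 32.42
position: [507.5, -188.0, 114.7]
tcp_rot: [3.139, 0.002, 1.836]
contact_force: [-0.7, 0.2, 5.7]
opening: 23.7
```

Emit:
send_rows --commands '[{"grip":8,"tx":0,"ty":0,"tz":-15,"wx":0,"wy":0,"wz":0},{"grip":8,"tx":0,"ty":0,"tz":-30,"wx":0,"wy":0,"wz":0},{"grip":8,"tx":0,"ty":0,"tz":-50,"wx":0,"wy":0,"wz":0},{"grip":8,"tx":0,"ty":0,"tz":-75,"wx":0,"wy":0,"wz":0},{"grip":8,"tx":0,"ty":0,"tz":-105,"wx":0,"wy":0,"wz":0},{"grip":8,"tx":0,"ty":0,"tz":-135,"wx":0,"wy":0,"wz":0},{"grip":8,"tx":0,"ty":0,"tz":-165,"wx":0,"wy":0,"wz":0},{"grip":8,"tx":0,"ty":0,"tz":-185,"wx":0,"wy":0,"wz":0},{"grip":8,"tx":0,"ty":0,"tz":-185,"wx":0,"wy":0,"wz":0}]'

```text
t: 33.55
position: [507.1, -187.7, 300.3]
tcp_rot: [3.139, 0.003, 1.836]
contact_force: [-0.3, 0.7, -0.7]
opening: 23.7
```

```bash
python3 held.py h6; python3 peg.py blue 138,45
```

```text
origin 195 30 tcp [ 506.8 -187.6  298.9] eye [238. 333.] cap [227. 204.] foot [250. 469.]
at [ 506.8 -187.6  298.9] t 33.6 [-0.51  0.23  0.21  1.55 -0.   -0.78]
138,45 [585.   74.4 301.4] t [232.3 144.2  -2.6] w [0.001 0.001 0.129]
```

View pics/h6.png

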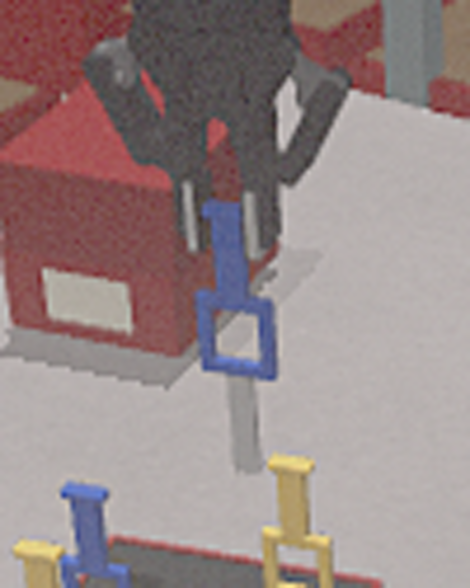

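Held: eye at (236,334), predicted (238,333). Move to the blue peg.

Emit:
send_rows --commands '[{"grip":8,"tx":20,"ty":12,"tz":0,"wx":0,"wy":0,"wz":0.01},{"grip":8,"tx":55,"ty":34,"tz":0,"wx":0,"wy":0,"wz":0.03},{"grip":8,"tx":95,"ty":59,"tz":0,"wx":0,"wy":0,"wz":0.05},{"grip":8,"tx":135,"ty":84,"tz":0,"wx":0,"wy":0,"wz":0.07},{"grip":8,"tx":175,"ty":109,"tz":0,"wx":0,"wy":0,"wz":0.1},{"grip":8,"tx":210,"ty":131,"tz":0,"wx":0,"wy":0,"wz":0.129},{"grip":8,"tx":228,"ty":142,"tz":0,"wx":0,"wy":0,"wz":0.129},{"grip":8,"tx":232,"ty":144,"tz":0,"wx":0,"wy":0,"wz":0.129},{"grip":8,"tx":232,"ty":144,"tz":0,"wx":0,"wy":0,"wz":0.129}]'

```text
t: 34.72
position: [584.6, 73.5, 297.9]
tcp_rot: [-3.141, 0.0, 1.707]
contact_force: [-0.5, -0.4, -0.6]
opening: 23.8
```

```bash
python3 peg.py blue 135,0 105,0 80,0
```

```text
at [584.6  73.5 297.9] t 34.7 [-0.02  0.32  0.33  1.58 -0.   -0.15]
135,0 [587.4  74.7 254.6] t [ 0.8  3.  43.3] w [-0.001  0.     0.   ]
105,0 [611.8  78.  237.4] t [ 0.8 27.6 60.5] w [-0.001  0.     0.   ]
80,0 [632.1  80.8 223.1] t [ 0.8 48.1 74.8] w [-0.001  0.     0.   ]
```

Emit:
send_rows --commands '[{"grip":8,"tx":1,"ty":1,"tz":15,"wx":0,"wy":0,"wz":0},{"grip":8,"tx":1,"ty":2,"tz":30,"wx":0,"wy":0,"wz":0},{"grip":8,"tx":1,"ty":3,"tz":42,"wx":0,"wy":0,"wz":0},{"grip":8,"tx":1,"ty":3,"tz":43,"wx":0,"wy":0,"wz":0},{"grip":8,"tx":1,"ty":3,"tz":43,"wx":0,"wy":0,"wz":0}]'

```text
t: 35.35
position: [587.7, 75.4, 255.4]
tcp_rot: [3.141, 0.0, 1.707]
contact_force: [-0.3, -0.3, -0.6]
opening: 23.7
```

```bash
python3 held.py h7; python3 peg.py blue 105,0 80,0 28,0
```

```text
origin 271 94 tcp [587.8  75.5 255.6] eye [241. 335.] cap [244. 203.] foot [237. 472.]
at [587.8  75.5 255.6] t 35.4 [-0.01  0.33  0.23  1.48 -0.   -0.15]
105,0 [611.8  78.  237.4] t [-0.7 24.1 18.2] w [0.001 0.    0.   ]
80,0 [632.1  80.8 223.1] t [-0.7 44.6 32.6] w [0.001 0.    0.   ]
28,0 [674.3  86.6 193.3] t [-0.7 87.1 62.4] w [0.001 0.    0.   ]
```

View pics/h7.png

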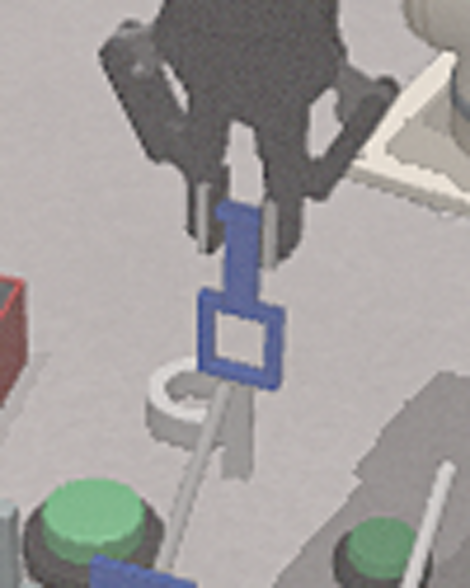

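The eye (240,337) lies on the extended peg axis (242,339). Thread it.

Emit:
send_rows --commands '[{"grip":8,"tx":-0.5,"ty":8,"tz":6,"wx":0,"wy":0,"wz":0},{"grip":8,"tx":-0.5,"ty":16,"tz":12,"wx":0,"wy":0,"wz":0},{"grip":8,"tx":-0.5,"ty":24,"tz":18,"wx":0,"wy":0,"wz":0},{"grip":8,"tx":-0.5,"ty":32,"tz":23.5,"wx":0,"wy":0,"wz":0},{"grip":8,"tx":-0.5,"ty":40,"tz":29,"wx":0,"wy":0,"wz":0},{"grip":8,"tx":-0.5,"ty":48,"tz":35,"wx":0,"wy":0,"wz":0},{"grip":8,"tx":-0.5,"ty":56,"tz":40.5,"wx":0,"wy":0,"wz":0},{"grip":8,"tx":-0.5,"ty":64,"tz":46,"wx":0,"wy":0,"wz":0},{"grip":8,"tx":-0.5,"ty":72,"tz":51.5,"wx":0,"wy":0,"wz":0},{"grip":8,"tx":-0.5,"ty":80,"tz":57,"wx":0,"wy":0,"wz":0},{"grip":8,"tx":-0.5,"ty":87,"tz":62,"wx":0,"wy":0,"wz":0},{"grip":8,"tx":-0.5,"ty":87,"tz":62,"wx":0,"wy":0,"wz":0}]'

```text
t: 36.9
position: [674.1, 86.9, 192.4]
tcp_rot: [-3.141, -0.0, 1.707]
contact_force: [-1.2, 0.4, -0.3]
opening: 23.4
```

Emit:
send_rows --commands '[{"grip":8,"tx":0,"ty":0,"tz":3,"wx":0,"wy":0,"wz":0},{"grip":8,"tx":0,"ty":0,"tz":5,"wx":0,"wy":0,"wz":0},{"grip":8,"tx":0,"ty":0,"tz":7.5,"wx":0,"wy":0,"wz":0},{"grip":8,"tx":0,"ty":0,"tz":7.5,"wx":0,"wy":0,"wz":0}]'

```text
t: 37.4
position: [674.0, 86.9, 186.1]
tcp_rot: [3.141, 0.0, 1.707]
contact_force: [0.4, 0.9, 2.2]
opening: 23.9
```

```bash
python3 held.py h8; python3 peg.py blue 28,-8
```

```text
origin 255 142 tcp [674.   86.9 186.1] eye [241. 335.] cap [241. 211.] foot [241. 463.]
at [674.   86.9 186.1] t 37.5 [ 0.    0.49  0.32  1.4   0.   -0.13]
28,-8 [674.3  86.6 185.3] t [-0.3  0.2  0.9] w [0.001 0.    0.   ]
```

View pics/h8.png

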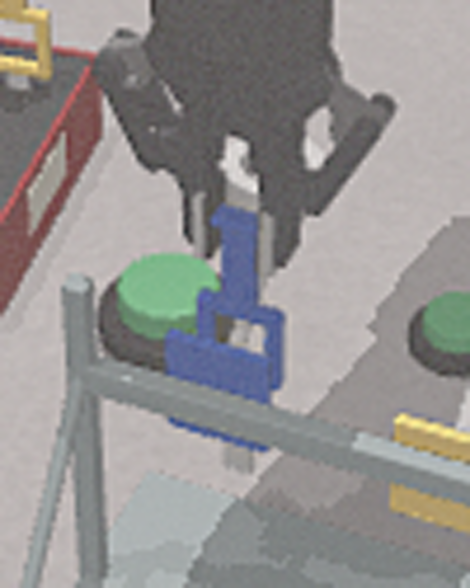

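Loop on the peg (Fz 2.2 N). Release.

Emit:
send_rows --commands '[{"grip":48,"tx":0,"ty":0,"tz":0,"wx":0,"wy":0,"wz":0},{"grip":48,"tx":0,"ty":0,"tz":0,"wx":0,"wy":0,"wz":0},{"grip":48,"tx":0,"ty":0,"tz":0,"wx":0,"wy":0,"wz":0},{"grip":48,"tx":0,"ty":0,"tz":0,"wx":0,"wy":0,"wz":0},{"grip":48,"tx":0,"ty":0,"tz":0,"wx":0,"wy":0,"wz":0}]'

```text
t: 38.08
position: [673.9, 86.9, 185.6]
tcp_rot: [-3.142, -0.0, 1.707]
contact_force: [0.2, -0.2, 0.5]
opening: 47.9
```

Emit:
send_rows --commands '[{"grip":48,"tx":0,"ty":0,"tz":-30,"wx":0,"wy":0,"wz":0},{"grip":48,"tx":0,"ty":0,"tz":-75,"wx":0,"wy":0,"wz":0},{"grip":48,"tx":0,"ty":-25,"tz":-112,"wx":0,"wy":0,"wz":0},{"grip":48,"tx":-25,"ty":-65,"tz":-115,"wx":0,"wy":0,"wz":0},{"grip":48,"tx":-60,"ty":-110,"tz":-115,"wx":0,"wy":0,"wz":0},{"grip":48,"tx":-95,"ty":-150,"tz":-115,"wx":0,"wy":0,"wz":0},{"grip":48,"tx":-125,"ty":-175,"tz":-115,"wx":0,"wy":0,"wz":0},{"grip":48,"tx":-130,"ty":-180,"tz":-115,"wx":0,"wy":0,"wz":0}]'

```text
t: 39.08
position: [512.1, -67.9, 301.3]
tcp_rot: [3.141, 0.001, 1.704]
contact_force: [0.1, 0.9, -0.2]
opening: 48.2
```

```bash
python3 look.py l3; python3 go.py 533 -284 230 1.836
```

```text
at [513.1 -66.8 301. ] [3.141 0.    1.706] t 39.17 j [-0.29  0.19  0.16  1.54  0.   -0.43]
t [-217.9   -9.5   71.1] w [ 0.0007  0.0002 -0.1304]
```

View pics/l3_sc.png

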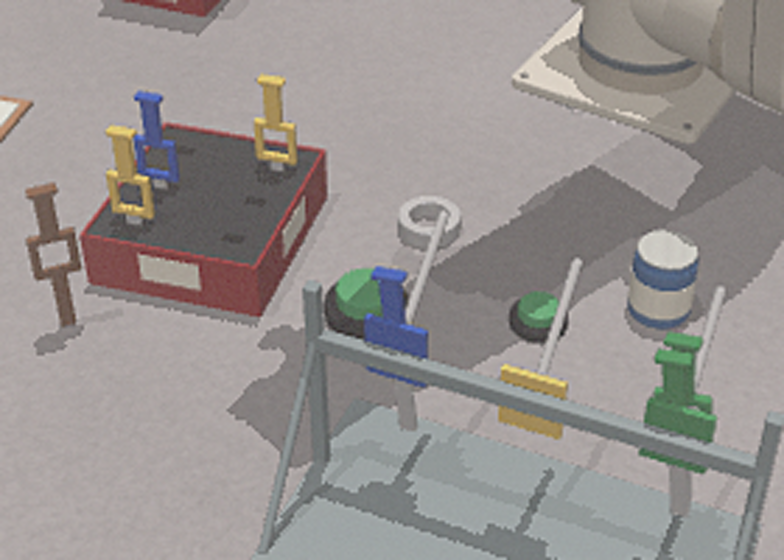

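First blue hangs (cap at (390,273)); carton unmoved. Pick the second blue.

Emit:
send_rows --commands '[{"grip":48,"tx":-35,"ty":-2,"tz":20,"wx":0,"wy":0,"wz":-0.02},{"grip":48,"tx":-80,"ty":-4,"tz":40,"wx":0,"wy":0,"wz":-0.05},{"grip":48,"tx":-125,"ty":-6,"tz":60,"wx":0,"wy":0,"wz":-0.08},{"grip":48,"tx":-170,"ty":-8,"tz":71,"wx":0,"wy":0,"wz":-0.11},{"grip":48,"tx":-205,"ty":-9,"tz":71,"wx":0,"wy":0,"wz":-0.13},{"grip":48,"tx":-218,"ty":-9.5,"tz":71,"wx":0,"wy":0,"wz":-0.13},{"grip":48,"tx":-218,"ty":-9.5,"tz":71,"wx":0,"wy":0,"wz":-0.13},{"grip":48,"tx":-218,"ty":-9.5,"tz":71,"wx":0,"wy":0,"wz":-0.13}]'

```text
t: 40.17
position: [533.7, -282.3, 229.9]
tcp_rot: [3.141, -0.0, 1.838]
contact_force: [-0.8, 0.4, 0.5]
opening: 47.9
```

```bash
python3 go.py 533 -284.5 114 1.836
```

```text
at [ 533.7 -282.3  229.9] [ 3.141 -0.     1.838] t 40.17 j [-0.63  0.35  0.2   1.42  0.   -0.89]
t [ -2.   -1.3 115.9] w [ 0.0002 -0.0002  0.002 ]
```

Emit:
send_rows --commands '[{"grip":48,"tx":-1.5,"ty":-1,"tz":35,"wx":0,"wy":0,"wz":0.002},{"grip":48,"tx":-1.5,"ty":-1,"tz":75,"wx":0,"wy":0,"wz":0.002},{"grip":48,"tx":-1.5,"ty":-1,"tz":105,"wx":0,"wy":0,"wz":0.002},{"grip":48,"tx":-1.5,"ty":-1,"tz":116,"wx":0,"wy":0,"wz":0.002},{"grip":48,"tx":-1.5,"ty":-1,"tz":116,"wx":0,"wy":0,"wz":0.002},{"grip":8,"tx":-1.5,"ty":-1,"tz":116,"wx":0,"wy":0,"wz":0.002},{"grip":8,"tx":-1.5,"ty":-1,"tz":116,"wx":0,"wy":0,"wz":0.002},{"grip":8,"tx":-1.5,"ty":-1,"tz":116,"wx":0,"wy":0,"wz":0.002},{"grip":8,"tx":-1.5,"ty":-1,"tz":116,"wx":0,"wy":0,"wz":0.002},{"grip":8,"tx":-1.5,"ty":-1,"tz":116,"wx":0,"wy":0,"wz":0.002},{"grip":8,"tx":-1.5,"ty":-1,"tz":116,"wx":0,"wy":0,"wz":0.002}]'

```text
t: 41.55
position: [533.5, -285.9, 115.3]
tcp_rot: [3.14, 0.002, 1.835]
contact_force: [-0.2, -0.6, 7.6]
opening: 23.7
```

Emit:
send_rows --commands '[{"grip":8,"tx":0,"ty":0,"tz":-15,"wx":0,"wy":0,"wz":0},{"grip":8,"tx":0,"ty":0,"tz":-30,"wx":0,"wy":0,"wz":0},{"grip":8,"tx":0,"ty":0,"tz":-50,"wx":0,"wy":0,"wz":0},{"grip":8,"tx":0,"ty":0,"tz":-75,"wx":0,"wy":0,"wz":0},{"grip":8,"tx":0,"ty":0,"tz":-105,"wx":0,"wy":0,"wz":0},{"grip":8,"tx":0,"ty":0,"tz":-135,"wx":0,"wy":0,"wz":0},{"grip":8,"tx":0,"ty":0,"tz":-165,"wx":0,"wy":0,"wz":0},{"grip":8,"tx":0,"ty":0,"tz":-187,"wx":0,"wy":0,"wz":0},{"grip":8,"tx":0,"ty":0,"tz":-187,"wx":0,"wy":0,"wz":0}]'

```text
t: 42.68
position: [533.2, -285.6, 303.0]
tcp_rot: [3.139, 0.003, 1.835]
contact_force: [0.5, -0.1, 0.0]
opening: 23.5
```

```bash
python3 held.py h9; python3 peg.py blue 142,45; python3 go.py 545 -110 300 1.77
```

```text
origin 156 23 tcp [ 533.  -285.4  301.4] eye [241. 334.] cap [223. 205.] foot [260. 469.]
at [ 533.  -285.4  301.4] t 42.7 [-0.63  0.35  0.39  1.6   0.   -0.89]
142,45 [581.8  73.9 303.6] t [334.2 140.9  -2.5] w [0.001 0.001 0.128]
at [ 533.  -285.4  301.4] [3.141e+00 1.000e-03 1.835e+00] t 42.73 j [-0.63  0.35  0.39  1.6   0.   -0.89]
t [166.2  57.4   1.2] w [0.001  0.0012 0.065 ]
```

View pics/h9.png

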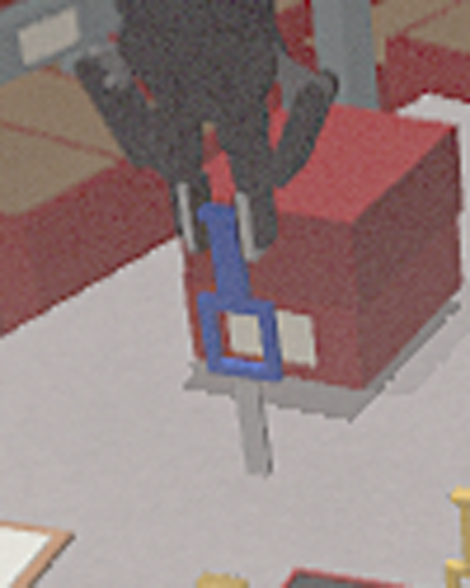

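Held: eye at (239,336), predicted (241,334). Move to the blue peg.

Emit:
send_rows --commands '[{"grip":8,"tx":20,"ty":8,"tz":0,"wx":0,"wy":0,"wz":0.01},{"grip":8,"tx":60,"ty":24,"tz":0,"wx":0,"wy":0,"wz":0.02},{"grip":8,"tx":105,"ty":42,"tz":0,"wx":0,"wy":0,"wz":0.04},{"grip":8,"tx":150,"ty":60,"tz":0,"wx":0,"wy":0,"wz":0.06},{"grip":8,"tx":195,"ty":79,"tz":0,"wx":0,"wy":0,"wz":0.08},{"grip":8,"tx":240,"ty":98,"tz":0,"wx":0,"wy":0,"wz":0.1},{"grip":8,"tx":280,"ty":116,"tz":0,"wx":0,"wy":0,"wz":0.12},{"grip":8,"tx":312,"ty":131,"tz":0,"wx":0,"wy":0,"wz":0.128},{"grip":8,"tx":330,"ty":139,"tz":0,"wx":0,"wy":0,"wz":0.128},{"grip":8,"tx":334,"ty":141,"tz":0,"wx":0,"wy":0,"wz":0.128},{"grip":8,"tx":334,"ty":141,"tz":0,"wx":0,"wy":0,"wz":0.128}]'

```text
t: 44.1
position: [581.7, 73.2, 300.4]
tcp_rot: [-3.141, 0.0, 1.707]
contact_force: [-0.3, -1.1, -0.2]
opening: 23.3
```

```bash
python3 peg.py blue 138,1 105,0 80,0
```

```text
at [581.7  73.2 300.4] t 44.1 [-0.02  0.32  0.33  1.59 -0.   -0.15]
138,1 [585.   74.4 257.4] t [ 0.7  3.5 43. ] w [-0.001  0.     0.   ]
105,0 [611.8  78.  237.4] t [ 0.7 30.5 62.9] w [-0.001  0.     0.   ]
80,0 [632.1  80.8 223.1] t [ 0.7 51.  77.3] w [-0.001  0.     0.   ]
```

Emit:
send_rows --commands '[{"grip":8,"tx":0.7,"ty":1,"tz":15,"wx":0,"wy":0,"wz":0},{"grip":8,"tx":0.7,"ty":2,"tz":30,"wx":0,"wy":0,"wz":0},{"grip":8,"tx":0.7,"ty":3.5,"tz":42,"wx":0,"wy":0,"wz":0},{"grip":8,"tx":0.7,"ty":3.5,"tz":43,"wx":0,"wy":0,"wz":0},{"grip":8,"tx":0.7,"ty":12.5,"tz":50,"wx":0,"wy":0,"wz":0},{"grip":8,"tx":0.7,"ty":21.5,"tz":56.5,"wx":0,"wy":0,"wz":0},{"grip":8,"tx":0.7,"ty":30.5,"tz":63,"wx":0,"wy":0,"wz":0},{"grip":8,"tx":0.7,"ty":39,"tz":69,"wx":0,"wy":0,"wz":0},{"grip":8,"tx":0.7,"ty":47,"tz":74.5,"wx":0,"wy":0,"wz":0},{"grip":8,"tx":0.7,"ty":47,"tz":74.5,"wx":0,"wy":0,"wz":0}]'

```text
t: 45.35
position: [628.5, 81.0, 225.3]
tcp_rot: [-3.14, -0.0, 1.707]
contact_force: [0.1, 0.2, -0.4]
opening: 23.6
```

```bash
python3 held.py h10; python3 peg.py blue 62,0 62,-9
```

```text
origin 264 116 tcp [628.3  81.  225.8] eye [239. 332.] cap [241. 203.] foot [237. 465.]
at [628.3  81.  225.8] t 45.4 [-0.    0.4   0.28  1.44 -0.   -0.14]
62,0 [646.7  82.8 212.8] t [-0.7 18.5 13. ] w [-0.001 -0.     0.   ]
62,-9 [646.7  82.8 203.8] t [-0.7 18.5 22. ] w [-0.001 -0.     0.   ]
```

View pics/h10.png

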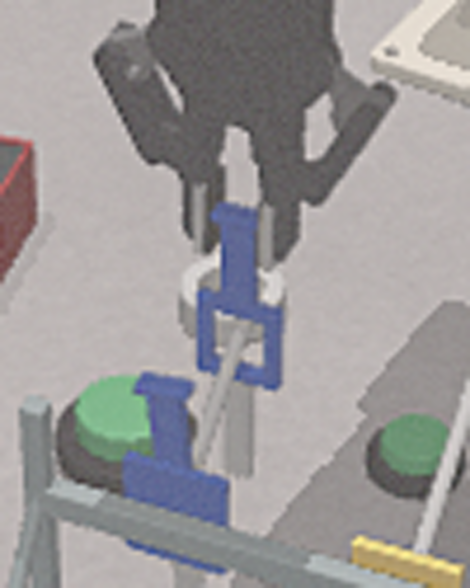

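Threaded (the peg enters the opening at (238,345)). Go in, lower, release.

Emit:
send_rows --commands '[{"grip":8,"tx":-0.7,"ty":6,"tz":4,"wx":0,"wy":0,"wz":0},{"grip":8,"tx":-0.7,"ty":12,"tz":8.5,"wx":0,"wy":0,"wz":0},{"grip":8,"tx":-0.7,"ty":18.5,"tz":13,"wx":0,"wy":0,"wz":0},{"grip":8,"tx":-0.7,"ty":18.5,"tz":17,"wx":0,"wy":0,"wz":0},{"grip":8,"tx":-0.7,"ty":18.5,"tz":20,"wx":0,"wy":0,"wz":0},{"grip":8,"tx":-0.7,"ty":18.5,"tz":21.5,"wx":0,"wy":0,"wz":0},{"grip":8,"tx":-0.7,"ty":18.5,"tz":21.5,"wx":0,"wy":0,"wz":0}]'

```text
t: 46.28
position: [646.9, 82.8, 205.6]
tcp_rot: [3.14, 0.0, 1.707]
contact_force: [0.5, 0.3, 4.3]
opening: 23.7
```

Emit:
send_rows --commands '[{"grip":48,"tx":0,"ty":0,"tz":0,"wx":0,"wy":0,"wz":0},{"grip":48,"tx":0,"ty":0,"tz":0,"wx":0,"wy":0,"wz":0},{"grip":48,"tx":0,"ty":0,"tz":0,"wx":0,"wy":0,"wz":0},{"grip":48,"tx":0,"ty":0,"tz":0,"wx":0,"wy":0,"wz":0},{"grip":48,"tx":0,"ty":0,"tz":0,"wx":0,"wy":0,"wz":0}]'

```text
t: 46.9
position: [646.6, 82.8, 204.6]
tcp_rot: [-3.141, -0.0, 1.707]
contact_force: [-0.7, -0.3, 0.1]
opening: 48.2
```

```bash
python3 held.py h11; python3 go.py 510 -67 300 1.836
```

```text
origin 260 128 tcp [646.6  82.8 204.6] eye [241. 334.] cap [242. 208.] foot [239. 465.]
at [646.6  82.8 204.6] [-3.142 -0.     1.707] t 46.95 j [-0.    0.44  0.28  1.41  0.   -0.14]
t [-129.8 -155.7  -95.4] w [-1.00e-04 -1.00e-04 -1.29e-01]
```

View pics/h11.png

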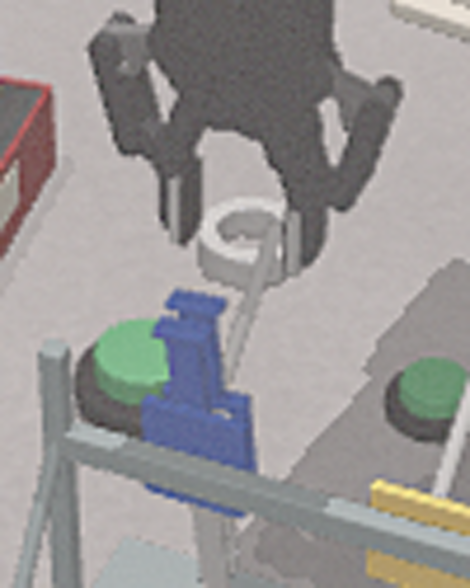

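Both blues hang. Retreat and check the carton.

Emit:
send_rows --commands '[{"grip":48,"tx":0,"ty":0,"tz":-30,"wx":0,"wy":0,"wz":0},{"grip":48,"tx":0,"ty":-5,"tz":-75,"wx":0,"wy":0,"wz":0},{"grip":48,"tx":-10,"ty":-40,"tz":-95,"wx":0,"wy":0,"wz":0},{"grip":48,"tx":-45,"ty":-80,"tz":-95,"wx":0,"wy":0,"wz":-0.03},{"grip":48,"tx":-85,"ty":-120,"tz":-95,"wx":0,"wy":0,"wz":-0.07},{"grip":48,"tx":-120,"ty":-148,"tz":-95,"wx":0,"wy":0,"wz":-0.11},{"grip":48,"tx":-130,"ty":-156,"tz":-95,"wx":0,"wy":0,"wz":-0.129},{"grip":48,"tx":-130,"ty":-156,"tz":-95,"wx":0,"wy":0,"wz":-0.129}]'

```text
t: 47.95
position: [509.3, -67.9, 300.1]
tcp_rot: [3.141, 0.0, 1.834]
contact_force: [0.3, 0.1, 0.4]
opening: 47.9
```

```bash
python3 look.py l4; python3 go.py 449.6 -203.5 230 1.836
```

```text
at [509.9 -66.9 299.8] [ 3.141 -0.     1.835] t 48.05 j [-0.29  0.19  0.15  1.54  0.   -0.56]
t [-116.   -94.    69.7] w [ 0.0003 -0.     -0.0006]
```

View pics/l4_sc.png

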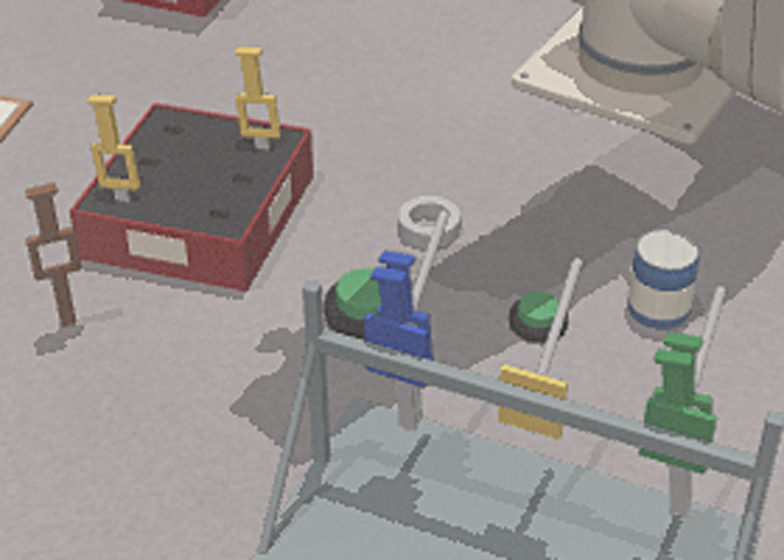

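The carton was knocked: the yellow caps moved to (102,101) and (250,52), from (122,131) and (271,80). I'll refit its pose.

```bash
python3 - <<'E'
from h import *
a=cv2.imread("pics/l4_s.png")[...,::-1]
g=(255*(a/255.)**0.6).astype(np.uint8)
crop(g,(180,105,280,210),7.5,"pics/c4.png")
E
```

```text
(no output)
```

View pics/c4.png

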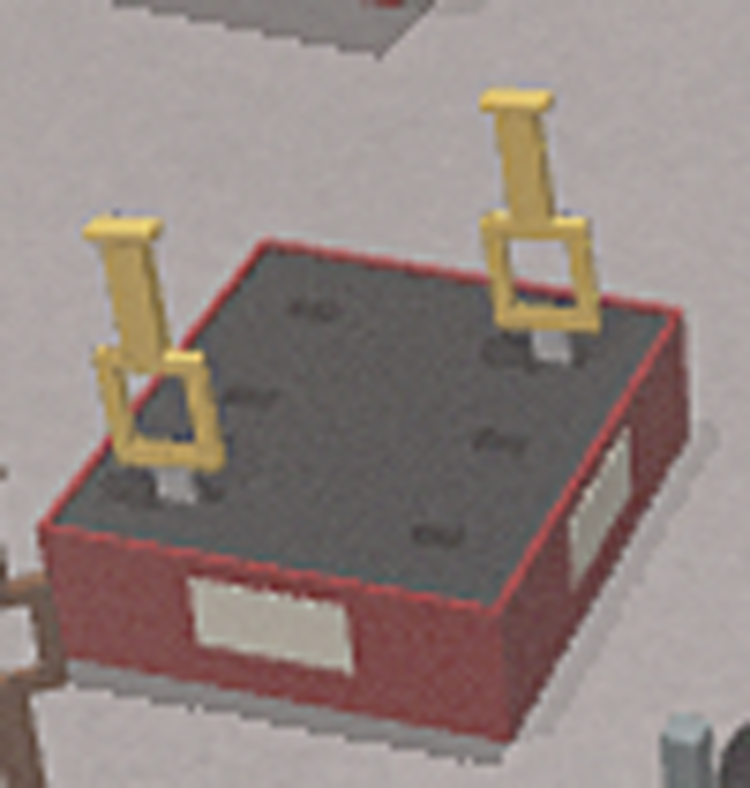

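View pics/l4_tc.png

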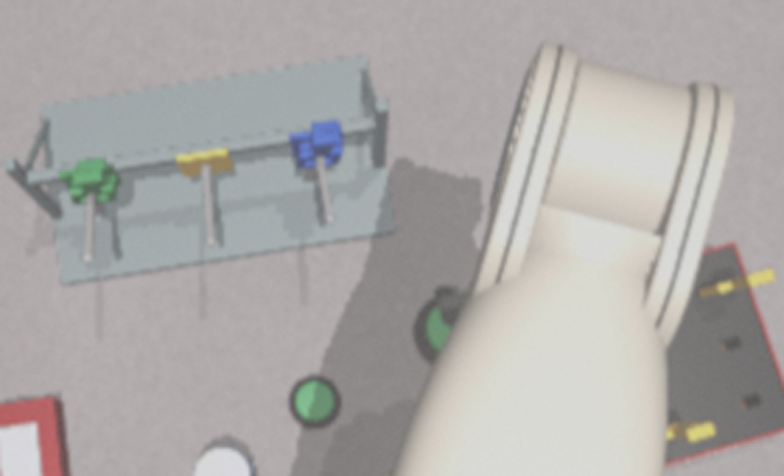

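```bash
cat > fit4.py <<'E'
from h import *
S=lambda p:np.array([180+(p[0]+.5)/7.5-.5,105+(p[1]+.5)/7.5-.5]); T=lambda p:np.array([200+(p[0]+.5)/2.8-.5,90+(p[1]+.5)/2.8-.5])
obs=[("scene",S((42,523)),(98,-88,60)),("scene",S((495,607)),(98,88,60)),("scene",S((683,312)),(-98,88,60)),("scene",S((263,241)),(-98,-88,60)),
("scene",S((315,308)),(-60,-50,57)),("scene",S((250,397)),(0,-50,57)),("scene",S((500,440)),(0,50,57)),("scene",S((438,533)),(60,50,57)),
("top",T((737,245)),(98,-88,60)),("top",T((732,343)),(0,-50,57)),("top",T((752,401)),(-60,-50,57))]
W=lambda p,l:np.r_[np.array([[np.cos(p[2]),-np.sin(p[2])],[np.sin(p[2]),np.cos(p[2])]])@np.array(l[:2])+p[:2],l[2]]
f=lambda p:np.ravel([cams[n].proj(W(p,l))[0]-o for n,o,l in obs])
r=least_squares(f,[490,-260,.26],loss="soft_l1"); print(r.x.round(3),f(r.x).round(1))
for nm,s,t,l in(("B",S((123,229)),T((753,277)),(60,-50,161)),("E",S((517,100)),T((699,432)),(-60,50,161))):
    P,e=tri(s,t); print(nm,"model",W(r.x,l).round(1),"scene@161",cams["scene"].atz(s,161).round(1),"tri",P.round(1),round(e,2),"top@161",cams["top"].atz(t,161).round(1))
E
python3 fit4.py
```

```text
[ 4.95888e+02 -2.71091e+02  2.62000e-01] [-0.9  0.1  0.2  0.5 -0.  -0.8 -0.  -0.8 -0.2  0.1 -0.1 -0.2 -0.2 -0.
 -0.2  0.2 -0.4 -0.8 -0.3  0.9 -0.4  0.7]
B model [ 566.8 -303.8  161. ] scene@161 [ 561.3 -316.9  161. ] tri [ 559.8 -315.5  159.9] 0.83 top@161 [ 558.4 -313.3  161. ]
E model [ 425.  -238.3  161. ] scene@161 [ 419.7 -251.6  161. ] tri [ 416.1 -254.7  158.2] 0.05 top@161 [ 416.  -254.1  161. ]
```

The carton is now at about (495.9,-271.1), yaw 0.262. Both yellows lean, with caps about 10–15 mm off upright at roughly B (560,-315.5) and E (416,-254.5). I'll grasp at the caps, upright them over the slot with a light grip, then lift.

```bash
python3 go.py 416.5 -254 230 1.833
```

```text
at [509.9 -66.9 299.8] [ 3.141 -0.     1.835] t 48.05 j [-0.29  0.19  0.15  1.54  0.   -0.56]
t [-156.1 -139.1   69.7] w [ 0.0003 -0.      0.0024]
```

Emit:
send_rows --commands '[{"grip":62,"tx":-25,"ty":-22,"tz":12,"wx":0,"wy":0,"wz":0},{"grip":62,"tx":-58,"ty":-52,"tz":28,"wx":0,"wy":0,"wz":0},{"grip":62,"tx":-92,"ty":-82,"tz":45,"wx":0,"wy":0,"wz":0},{"grip":62,"tx":-125,"ty":-112,"tz":62,"wx":0,"wy":0,"wz":0},{"grip":62,"tx":-150,"ty":-134,"tz":70,"wx":0,"wy":0,"wz":0},{"grip":62,"tx":-156,"ty":-139,"tz":70,"wx":0,"wy":0,"wz":0},{"grip":62,"tx":-156,"ty":-139,"tz":70,"wx":0,"wy":0,"wz":0}]' --grip_force 25

```text
t: 48.92
position: [417.0, -253.9, 229.8]
tcp_rot: [3.141, -0.0, 1.836]
contact_force: [0.6, -0.8, 0.8]
opening: 61.7
```

```bash
python3 go.py 416.5 -254 114 1.833; python3 held.py h12
```

```text
at [ 417.  -253.9  229.8] [ 3.141 -0.     1.836] t 48.92 j [-0.72  0.15 -0.07  1.35  0.   -0.98]
t [  0.   -0.6 115.8] w [ 0.0002 -0.0002  0.0028]
origin 197 32 tcp [ 417.2 -253.6  229.9] eye [238. 334.] cap [229. 218.] foot [248. 457.]
```

View pics/h12.png

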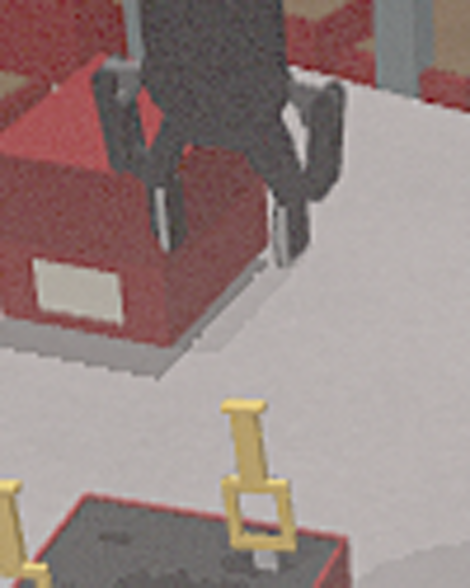

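Emit:
send_rows --commands '[{"grip":62,"tx":0,"ty":0,"tz":30,"wx":0,"wy":0,"wz":0},{"grip":62,"tx":0,"ty":0,"tz":65,"wx":0,"wy":0,"wz":0},{"grip":62,"tx":0,"ty":0,"tz":95,"wx":0,"wy":0,"wz":0},{"grip":62,"tx":0,"ty":0,"tz":116,"wx":0,"wy":0,"wz":0},{"grip":62,"tx":0,"ty":0,"tz":116,"wx":0,"wy":0,"wz":0},{"grip":8,"tx":0,"ty":0,"tz":116,"wx":0,"wy":0,"wz":0},{"grip":8,"tx":0,"ty":0,"tz":116,"wx":0,"wy":0,"wz":0},{"grip":8,"tx":0,"ty":0,"tz":116,"wx":0,"wy":0,"wz":0},{"grip":8,"tx":0,"ty":0,"tz":116,"wx":0,"wy":0,"wz":0},{"grip":8,"tx":0,"ty":0,"tz":116,"wx":0,"wy":0,"wz":0},{"grip":8,"tx":0,"ty":0,"tz":116,"wx":0,"wy":0,"wz":0},{"grip":8,"tx":0,"ty":0,"tz":116,"wx":0,"wy":0,"wz":0}]'

```text
t: 50.48
position: [416.8, -254.7, 114.4]
tcp_rot: [3.141, 0.001, 1.836]
contact_force: [0.2, -0.3, 6.5]
opening: 25.2
```

```bash
python3 held.py h13; python3 go.py 424 -239 114 1.833
```

```text
origin 199 68 tcp [ 416.9 -254.7  114.4] eye [241. 333.] cap [233. 228.] foot [250. 443.]
at [ 416.9 -254.7  114.4] [3.141e+00 1.000e-03 1.836e+00] t 50.52 j [-0.72  0.2  -0.3   1.06 -0.   -0.99]
t [13.2 11.   0.4] w [0.001  0.0015 0.0028]
```

View pics/h13.png

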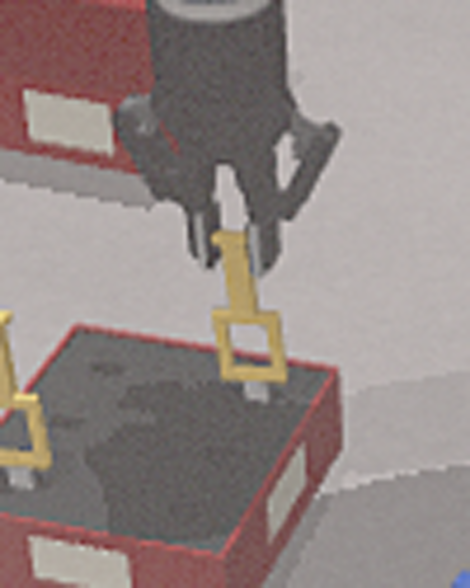

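Cap gripped. Upright it over the slot, tighten, lift.

Emit:
send_rows --commands '[{"grip":8,"tx":3,"ty":2.5,"tz":0,"wx":0,"wy":0,"wz":0},{"grip":8,"tx":6,"ty":5,"tz":0,"wx":0,"wy":0,"wz":0},{"grip":8,"tx":9,"ty":7.5,"tz":0,"wx":0,"wy":0,"wz":0},{"grip":8,"tx":11.5,"ty":9.5,"tz":0,"wx":0,"wy":0,"wz":0},{"grip":8,"tx":11.5,"ty":9.5,"tz":0,"wx":0,"wy":0,"wz":0}]'

```text
t: 51.15
position: [423.4, -241.7, 115.0]
tcp_rot: [3.14, 0.004, 1.836]
contact_force: [0.2, -3.0, 9.0]
opening: 25.1
```

Emit:
send_rows --commands '[{"grip":8,"tx":0,"ty":0,"tz":0,"wx":0,"wy":0,"wz":0},{"grip":8,"tx":0,"ty":0,"tz":0,"wx":0,"wy":0,"wz":0},{"grip":8,"tx":0,"ty":0,"tz":-12,"wx":0,"wy":0,"wz":0},{"grip":8,"tx":0,"ty":0,"tz":-25,"wx":0,"wy":0,"wz":0},{"grip":8,"tx":0,"ty":0,"tz":-45,"wx":0,"wy":0,"wz":0},{"grip":8,"tx":0,"ty":0,"tz":-70,"wx":0,"wy":0,"wz":0},{"grip":8,"tx":0,"ty":0,"tz":-100,"wx":0,"wy":0,"wz":0},{"grip":8,"tx":0,"ty":0,"tz":-130,"wx":0,"wy":0,"wz":0},{"grip":8,"tx":0,"ty":0,"tz":-160,"wx":0,"wy":0,"wz":0},{"grip":8,"tx":0,"ty":0,"tz":-186,"wx":0,"wy":0,"wz":0},{"grip":8,"tx":0,"ty":0,"tz":-186,"wx":0,"wy":0,"wz":0}]' --grip_force 70

```text
t: 52.52
position: [422.9, -240.5, 301.8]
tcp_rot: [3.139, 0.002, 1.836]
contact_force: [0.6, -0.6, -1.5]
opening: 23.6
```

```bash
python3 held.py h14; python3 peg.py yellow 142,50
```

```text
origin 198 11 tcp [ 422.7 -240.3  300.4] eye [238. 331.] cap [228. 206.] foot [248. 462.]
at [ 422.7 -240.3  300.4] t 52.6 [-0.69  0.14  0.09  1.53  0.   -0.96]
142,50 [566.9 182.9 296.6] t [370.6 250.1   3.8] w [0.001 0.    0.129]
```

View pics/h14.png

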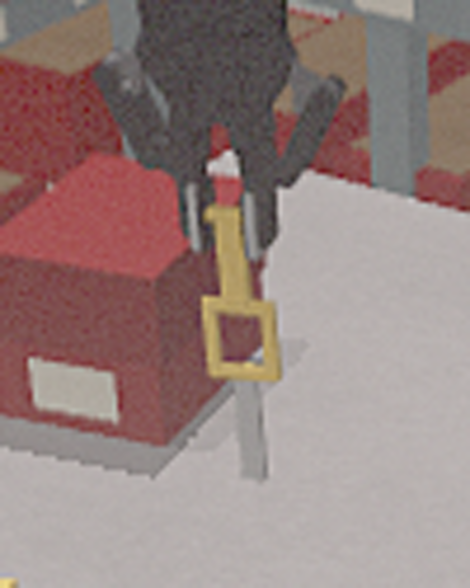

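Held with a slight tilt: eye at (241,339), predicted (238,331). Move to the yellow peg and check alignment there.

Emit:
send_rows --commands '[{"grip":8,"tx":20,"ty":13,"tz":0,"wx":0,"wy":0,"wz":0.01},{"grip":8,"tx":60,"ty":40,"tz":0,"wx":0,"wy":0,"wz":0.02},{"grip":8,"tx":100,"ty":67,"tz":0,"wx":0,"wy":0,"wz":0.04},{"grip":8,"tx":140,"ty":94,"tz":0,"wx":0,"wy":0,"wz":0.06},{"grip":8,"tx":180,"ty":121,"tz":0,"wx":0,"wy":0,"wz":0.08},{"grip":8,"tx":220,"ty":148,"tz":0,"wx":0,"wy":0,"wz":0.1},{"grip":8,"tx":260,"ty":175,"tz":0,"wx":0,"wy":0,"wz":0.11},{"grip":8,"tx":300,"ty":202,"tz":0,"wx":0,"wy":0,"wz":0.12},{"grip":8,"tx":338,"ty":228,"tz":0,"wx":0,"wy":0,"wz":0.129},{"grip":8,"tx":362,"ty":244,"tz":0,"wx":0,"wy":0,"wz":0.129},{"grip":8,"tx":370,"ty":250,"tz":0,"wx":0,"wy":0,"wz":0.129},{"grip":8,"tx":370,"ty":250,"tz":0,"wx":0,"wy":0,"wz":0.129}]'

```text
t: 54.08
position: [566.6, 182.1, 298.9]
tcp_rot: [-3.14, 0.0, 1.708]
contact_force: [-0.6, -1.0, 0.5]
opening: 23.6
```

```bash
python3 peg.py yellow 138,3
```

```text
at [566.6 182.1 298.9] t 54.1 [ 0.17  0.34  0.36  1.59 -0.    0.03]
138,3 [570.1 183.4 247.4] t [ 0.8  3.7 51.5] w [-0.002  0.     0.001]
```

Emit:
send_rows --commands '[{"grip":8,"tx":0.8,"ty":1,"tz":18,"wx":0,"wy":0,"wz":0},{"grip":8,"tx":0.8,"ty":2,"tz":36,"wx":0,"wy":0,"wz":0},{"grip":8,"tx":0.8,"ty":3.5,"tz":50,"wx":0,"wy":0,"wz":0},{"grip":8,"tx":0.8,"ty":3.5,"tz":50,"wx":0,"wy":0,"wz":0},{"grip":8,"tx":0.8,"ty":3.5,"tz":50,"wx":0,"wy":0,"wz":0}]'

```text
t: 54.7
position: [570.4, 182.9, 250.4]
tcp_rot: [3.141, -0.0, 1.707]
contact_force: [0.5, -0.0, 0.3]
opening: 23.7
```

```bash
python3 held.py h15; python3 peg.py yellow 105,0 80,0 28,0
```

```text
origin 319 108 tcp [570.5 183.1 250.5] eye [239. 333.] cap [253. 200.] foot [225. 469.]
at [570.5 183.1 250.5] t 54.8 [ 0.17  0.34  0.24  1.47 -0.    0.03]
105,0 [596.9 187.  225.4] t [ 0.4 26.7 25.1] w [ 0.001 -0.    -0.   ]
80,0 [617.2 189.8 211.1] t [ 0.4 47.2 39.5] w [ 0.001 -0.    -0.   ]
28,0 [659.4 195.6 181.3] t [ 0.4 89.7 69.3] w [ 0.001 -0.    -0.   ]
```

View pics/h15.png

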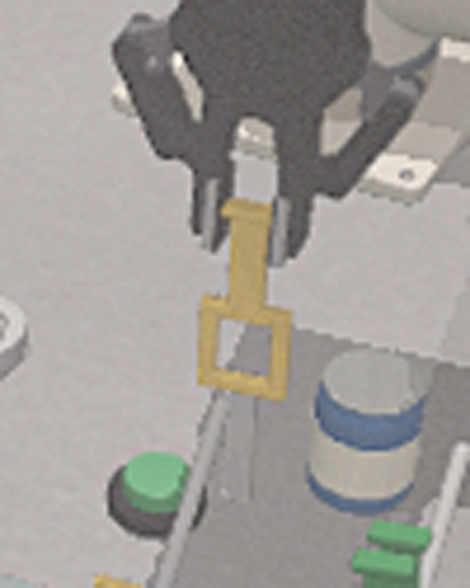

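The eye is at (245,346) against a predicted (239,333), and the foot is at (237,500) against (225,469), so the dipstick kept its lean. I'll estimate its pose in the hand from the picture.

```bash
cat > pose.py <<'E'
# fit in-hand pose: params [u_cap,v_cap,dz,a,b]; frame at TCP: v=forward(tool y), u=tool x, up
from h import *
from scipy.spatial.transform import Rotation as Ro
def fit(tcp,yaw,org,k,picks):
    c=cams["scene"]; u=np.array([np.cos(yaw),np.sin(yaw),0]); v=np.array([u[1],-u[0],0]); B=np.c_[v,u,[0,0,1]]
    L={"cap":(0,0,156),"TL":(0,-21,106),"TR":(0,21,106),"BR":(0,21,60),"BL":(0,-21,60),"foot":(0,0,0),"iTL":(0,-13,98),"iTR":(0,13,98),"iBR":(0,13,68),"iBL":(0,-13,68)}
    def W(p,l):
        R=Ro.from_rotvec([p[4],p[3],p[5]]).as_matrix()
        return tcp+B@(np.array([p[1],p[0],p[2]])+R@(np.array(l)-[0,0,156]))
    def f(p):
        e=[c.proj(W(p,L[n]))[0]-(np.array(org)+(np.array(q)+.5)/k-.5) for n,q in picks.items()]
        return np.r_[np.ravel(e),(p[0])/3,(p[1])/4*1,(p[2]-48)/5,p[5]/.06]
    r=least_squares(f,[0,0,48,0,0,0]); p=r.x
    eye=W(p,(0,0,83))
    print("u,v,dz",p[:3].round(1),"tilts deg",np.degrees(p[3:]).round(1),"res",r.fun.round(1))
    print("eye rel TCP  u %.1f v %.1f z %.1f"%tuple((B.T@(eye-tcp))[[1,0,2]])); return eye
def report(eye,col):
    from peg import root,ex,d
    ey=np.array([-ex[1],ex[0],0]); q=eye-np.array(root[col]); s=-(q@ex)/np.cos(np.radians(35))
    print(col,"s %.1f lateral(+u) %.1f height over axis %.1f"%(s,q@ey,q[2]-s*np.sin(np.radians(35))))
E
python3 - <<'E'
from pose import *
e=fit(np.array([570.5,183.1,250.5]),1.707,(319,108),4.7,{"cap":(247,207),"TL":(203,297),"TR":(291,313),"BR":(285,398),"BL":(199,385),"foot":(237,500)})
report(e,"yellow")
E
```

```text
u,v,dz [-1.1  0.8 46.8] tilts deg [-5.8  4.8  0.3] res [ 0.5 -0.2 -0.5  0.  -0.   0.   0.3  0.5 -0.2 -0.3  0.2 -0.1 -0.4  0.2
 -0.2  0.1]
eye rel TCP  u 5.0 v 8.1 z -25.6
yellow s 127.6 lateral(+u) 4.7 height over axis 10.5
```

Fit: the eye is 4.7 mm off in +u and 10.5 mm above the axis at s≈128. Correct, then thread.

Emit:
send_rows --commands '[{"grip":8,"tx":-4.5,"ty":0,"tz":4,"wx":0,"wy":0,"wz":0},{"grip":8,"tx":-4.5,"ty":0,"tz":9.5,"wx":0,"wy":0,"wz":0},{"grip":8,"tx":-4.5,"ty":0,"tz":9.5,"wx":0,"wy":0,"wz":0},{"grip":8,"tx":-4.5,"ty":8,"tz":15,"wx":0,"wy":0,"wz":0},{"grip":8,"tx":-4.5,"ty":16,"tz":20.5,"wx":0,"wy":0,"wz":0},{"grip":8,"tx":-4.5,"ty":24,"tz":26,"wx":0,"wy":0,"wz":0},{"grip":8,"tx":-4.5,"ty":30,"tz":30.5,"wx":0,"wy":0,"wz":0},{"grip":8,"tx":-4.5,"ty":30,"tz":30.5,"wx":0,"wy":0,"wz":0}]'

```text
t: 55.75
position: [600.8, 182.9, 218.3]
tcp_rot: [-3.14, 0.0, 1.707]
contact_force: [-0.3, 0.9, -0.2]
opening: 23.6
```

```bash
python3 held.py h16; python3 peg.py yellow 28,0
```

```text
origin 312 127 tcp [600.6 182.9 218.8] eye [237. 333.] cap [250. 205.] foot [224. 466.]
at [600.6 182.9 218.8] t 55.8 [ 0.16  0.39  0.24  1.42 -0.    0.03]
28,0 [659.4 195.6 181.3] t [ 4.6 60.  37.5] w [-0.001  0.     0.   ]
```

View pics/h16.png

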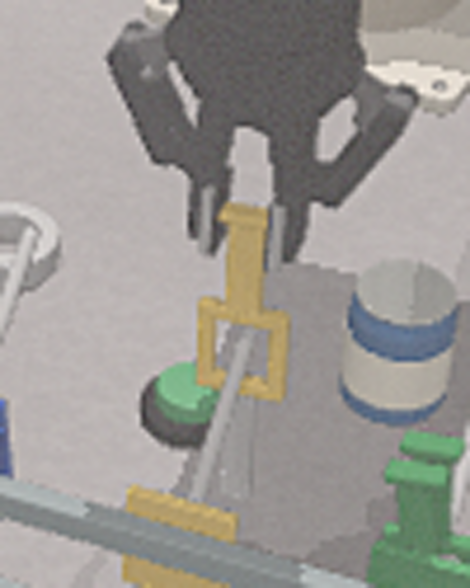

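Threaded through the opening at (245,345). Continue in and lower.

Emit:
send_rows --commands '[{"grip":8,"tx":0,"ty":8,"tz":5.5,"wx":0,"wy":0,"wz":0},{"grip":8,"tx":0,"ty":16,"tz":11,"wx":0,"wy":0,"wz":0},{"grip":8,"tx":0,"ty":24,"tz":17,"wx":0,"wy":0,"wz":0},{"grip":8,"tx":0,"ty":32,"tz":22.5,"wx":0,"wy":0,"wz":0},{"grip":8,"tx":0,"ty":40,"tz":28,"wx":0,"wy":0,"wz":0},{"grip":8,"tx":0,"ty":48,"tz":33.5,"wx":0,"wy":0,"wz":0},{"grip":8,"tx":0,"ty":48,"tz":37,"wx":0,"wy":0,"wz":0},{"grip":8,"tx":0,"ty":48,"tz":40,"wx":0,"wy":0,"wz":0},{"grip":8,"tx":0,"ty":48,"tz":41.5,"wx":0,"wy":0,"wz":0},{"grip":8,"tx":0,"ty":48,"tz":41.5,"wx":0,"wy":0,"wz":0}]'

```text
t: 57.05
position: [648.3, 189.4, 178.6]
tcp_rot: [3.14, 0.0, 1.707]
contact_force: [0.3, -0.3, 4.1]
opening: 23.8
```

```bash
python3 held.py h17; python3 peg.py yellow 28,0
```

```text
origin 303 155 tcp [648.3 189.4 178.6] eye [239. 332.] cap [250. 209.] foot [228. 460.]
at [648.3 189.4 178.6] t 57.1 [ 0.16  0.49  0.29  1.38 -0.    0.02]
28,0 [659.4 195.6 181.3] t [ 4.6 11.8 -2.7] w [0.002 0.    0.   ]
```

View pics/h17.png

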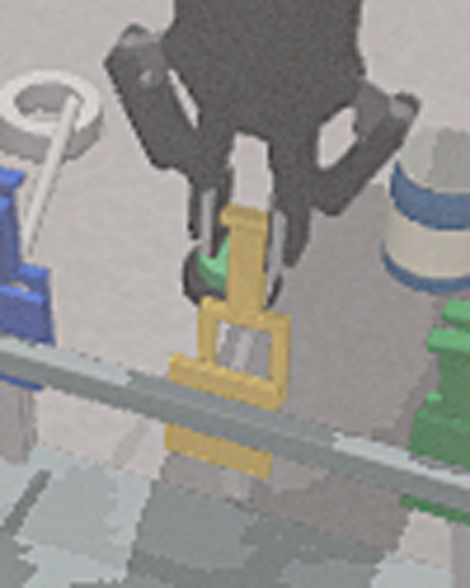

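Contact at 4.1 N. Release and retreat.

Emit:
send_rows --commands '[{"grip":48,"tx":0,"ty":0,"tz":0,"wx":0,"wy":0,"wz":0},{"grip":48,"tx":0,"ty":0,"tz":0,"wx":0,"wy":0,"wz":0},{"grip":48,"tx":0,"ty":0,"tz":0,"wx":0,"wy":0,"wz":0},{"grip":48,"tx":0,"ty":0,"tz":0,"wx":0,"wy":0,"wz":0},{"grip":48,"tx":0,"ty":0,"tz":0,"wx":0,"wy":0,"wz":0}]'

```text
t: 57.72
position: [648.1, 189.4, 177.6]
tcp_rot: [-3.141, 0.0, 1.707]
contact_force: [-0.4, -0.5, 0.5]
opening: 48.1
```

```bash
python3 held.py h18; python3 go.py 510 -60 300 1.833
```

```text
origin 303 155 tcp [648.1 189.4 177.6] eye [239. 334.] cap [250. 211.] foot [228. 461.]
at [648.1 189.4 177.6] [-3.141  0.     1.707] t 57.77 j [ 0.16  0.49  0.29  1.38 -0.    0.02]
t [-228.3 -170.7 -122.4] w [-1.00e-04  0.00e+00 -1.26e-01]
```

View pics/h18.png

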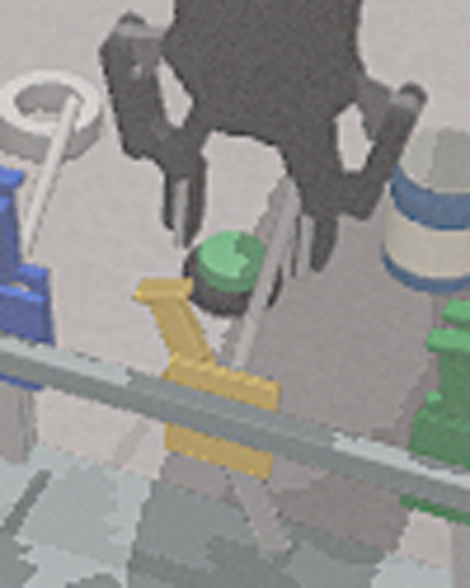

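It hangs on the yellow peg, tilted (cap at (165,290)), maybe still swinging. Retreat and look.

Emit:
send_rows --commands '[{"grip":48,"tx":0,"ty":0,"tz":-30,"wx":0,"wy":0,"wz":0},{"grip":48,"tx":0,"ty":-5,"tz":-75,"wx":0,"wy":0,"wz":0},{"grip":48,"tx":-20,"ty":-40,"tz":-115,"wx":0,"wy":0,"wz":0},{"grip":62,"tx":-70,"ty":-75,"tz":-122,"wx":0,"wy":0,"wz":-0.03},{"grip":62,"tx":-120,"ty":-110,"tz":-122,"wx":0,"wy":0,"wz":-0.06},{"grip":62,"tx":-170,"ty":-140,"tz":-122,"wx":0,"wy":0,"wz":-0.09},{"grip":62,"tx":-210,"ty":-160,"tz":-122,"wx":0,"wy":0,"wz":-0.12},{"grip":62,"tx":-228,"ty":-170,"tz":-122,"wx":0,"wy":0,"wz":-0.126},{"grip":62,"tx":-228,"ty":-170,"tz":-122,"wx":0,"wy":0,"wz":-0.126}]' --grip_force 25

```text
t: 58.9
position: [510.3, -60.7, 300.0]
tcp_rot: [3.141, 0.0, 1.83]
contact_force: [0.5, -0.3, -0.0]
opening: 61.9
```

```bash
python3 look.py l5; python3 go.py 560 -315 230 1.833
```

```text
at [510.8 -59.4 299.8] [ 3.141 -0.     1.832] t 59.0 j [-0.28  0.19  0.15  1.54  0.   -0.54]
t [-259.7  -18.6   69.8] w [ 0.0004 -0.0001 -0.0006]
```

View pics/l5_sc.png

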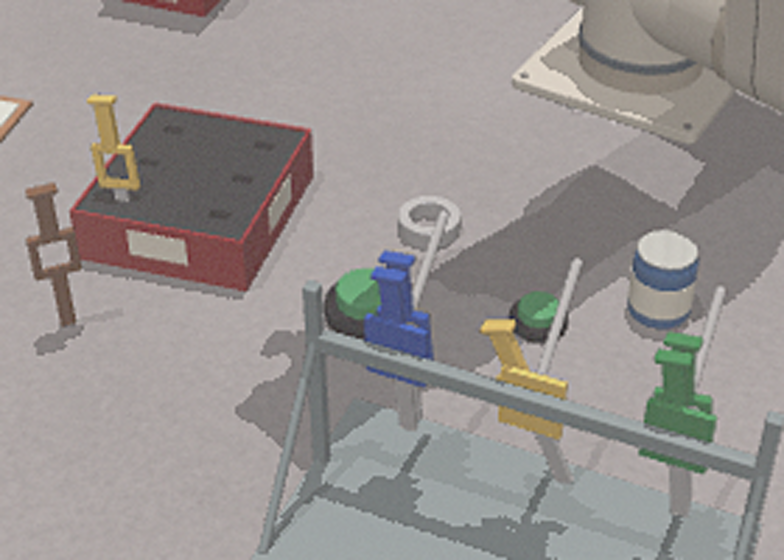

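View pics/l5_tc.png

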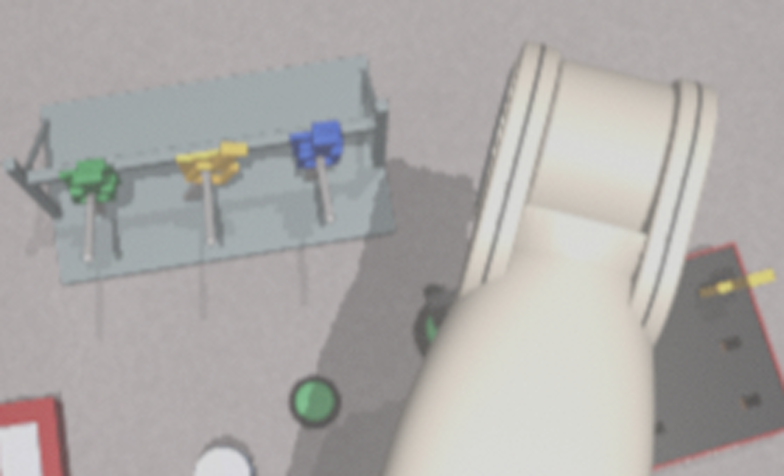

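Yellow 1 hangs still on its peg, tilted. The carton has not moved since the last fit (B cap at (102,101)). Pick the last yellow at (560,-315).

Emit:
send_rows --commands '[{"grip":62,"tx":-35,"ty":-2,"tz":12,"wx":0,"wy":0,"wz":0},{"grip":62,"tx":-80,"ty":-5,"tz":30,"wx":0,"wy":0,"wz":0},{"grip":62,"tx":-125,"ty":-9,"tz":50,"wx":0,"wy":0,"wz":0},{"grip":62,"tx":-170,"ty":-12,"tz":70,"wx":0,"wy":0,"wz":0},{"grip":62,"tx":-215,"ty":-15,"tz":70,"wx":0,"wy":0,"wz":0},{"grip":62,"tx":-248,"ty":-18,"tz":70,"wx":0,"wy":0,"wz":0},{"grip":62,"tx":-259.7,"ty":-18.6,"tz":70,"wx":0,"wy":0,"wz":0},{"grip":62,"tx":-259.7,"ty":-18.6,"tz":70,"wx":0,"wy":0,"wz":0},{"grip":62,"tx":-259.7,"ty":-18.6,"tz":70,"wx":0,"wy":0,"wz":0}]'

```text
t: 60.12
position: [560.2, -313.8, 229.9]
tcp_rot: [3.141, -0.0, 1.834]
contact_force: [-1.1, 0.6, -0.4]
opening: 62.0
```

```bash
python3 go.py 560 -315 114 1.833; python3 held.py h19
```

```text
at [ 560.2 -313.8  229.9] [ 3.141 -0.     1.834] t 60.12 j [-0.64  0.42  0.31  1.46  0.   -0.9 ]
t [ -1.2  -0.6 115.9] w [ 0.0002 -0.0001  0.0013]
origin 144 50 tcp [ 560.2 -313.8  230.1] eye [240. 332.] cap [221. 212.] foot [261. 458.]
```

View pics/h19.png

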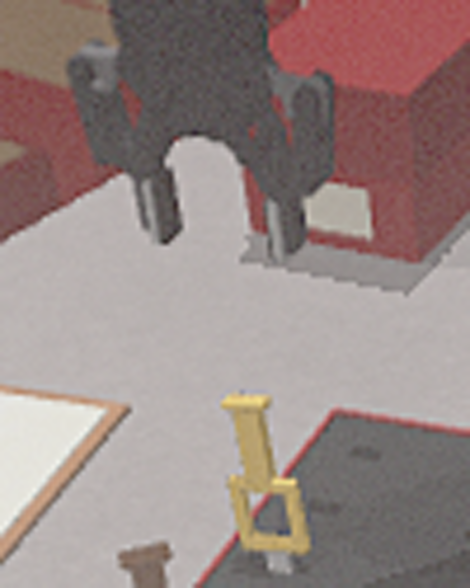

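```bash
python3 - <<'E'
from pose import *
fit(np.array([560,-315,112.]),1.833,(144,50),4.7,{"cap":(246,400),"TL":(231,477),"TR":(298,484),"BR":(309,556),"BL":(244,549)})
E
```

```text
u,v,dz [-0.9  0.2 49.7] tilts deg [-6.9  5.5 -0.3] res [ 0.5  0.1 -0.2  0.2 -0.2  0.   0.2 -0.1 -0.  -0.  -0.3  0.1  0.3 -0.1]
eye rel TCP  u 6.1 v 8.9 z -22.5
```

The last yellow leans −6.9° about u and +5.5° about v. I'll tilt the tool to match, so it is straight in the hand once righted.

Emit:
send_rows --commands '[{"grip":62,"tx":-4,"ty":-4,"tz":1,"wx":-0.06,"wy":0.048,"wz":0},{"grip":62,"tx":-8.3,"ty":-8.1,"tz":1.5,"wx":-0.12,"wy":0.096,"wz":0},{"grip":62,"tx":-8.3,"ty":-8.1,"tz":1.5,"wx":-0.12,"wy":0.096,"wz":0},{"grip":62,"tx":-8.3,"ty":-8.1,"tz":1.5,"wx":-0.12,"wy":0.096,"wz":0}]'

```text
t: 60.68
position: [554.4, -324.7, 228.6]
tcp_rot: [3.022, -0.095, 1.839]
contact_force: [-0.4, 1.2, -0.1]
opening: 62.1
```

```bash
python3 - <<'E'
from h import *
from scipy.spatial.transform import Rotation as Ro
s=manip.read_state();R=Ro.from_euler("xyz",s["tcp_rot"]);print(s["position"],s["tcp_rot"],R.apply([0,0,1]))
print(R.inv().apply(np.array([564.9,-309.6,113.5])-s["position"]))
E
python3 held.py h20
```

```text
[ 554.39963347 -324.70480897  228.60629402] [ 3.02189965 -0.09474302  1.83908056] [ 0.0902386   0.12221677 -0.98839266]
[  0.83901084   0.21161252 116.5638158 ]
origin 143 48 tcp [ 554.6 -324.5  228.6] eye [237. 334.] cap [218. 214.] foot [258. 459.]
```

View pics/h20.png

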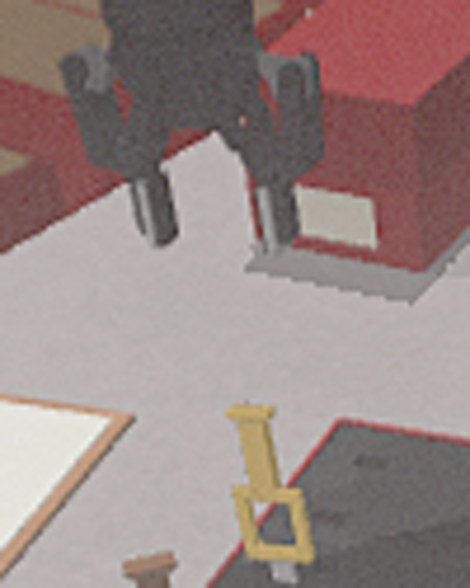

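The tool axis now matches the lean, and the target lies straight ahead along the tool z axis. Descend, close, lift along the axis.

Emit:
send_rows --commands '[{"grip":62,"tx":0.5,"ty":0,"tz":30,"wx":0,"wy":0,"wz":0},{"grip":62,"tx":0.5,"ty":0,"tz":65,"wx":0,"wy":0,"wz":0},{"grip":62,"tx":0.5,"ty":0,"tz":95,"wx":0,"wy":0,"wz":0},{"grip":62,"tx":0.5,"ty":0,"tz":116,"wx":0,"wy":0,"wz":0},{"grip":62,"tx":0.5,"ty":0,"tz":116,"wx":0,"wy":0,"wz":0},{"grip":8,"tx":0.5,"ty":0,"tz":116,"wx":0,"wy":0,"wz":0},{"grip":8,"tx":0.5,"ty":0,"tz":116,"wx":0,"wy":0,"wz":0},{"grip":8,"tx":0.5,"ty":0,"tz":116,"wx":0,"wy":0,"wz":0},{"grip":8,"tx":0.5,"ty":0,"tz":116,"wx":0,"wy":0,"wz":0},{"grip":8,"tx":0.5,"ty":0,"tz":116,"wx":0,"wy":0,"wz":0},{"grip":8,"tx":0.5,"ty":0,"tz":116,"wx":0,"wy":0,"wz":0},{"grip":8,"tx":0.5,"ty":0,"tz":116,"wx":0,"wy":0,"wz":0}]' --grip_force 70

```text
t: 62.22
position: [565.1, -311.1, 114.7]
tcp_rot: [3.02, -0.094, 1.839]
contact_force: [-0.5, 0.1, 6.8]
opening: 23.4
```

Emit:
send_rows --commands '[{"grip":8,"tx":0,"ty":0,"tz":-12,"wx":0,"wy":0,"wz":0},{"grip":8,"tx":0,"ty":0,"tz":-25,"wx":0,"wy":0,"wz":0},{"grip":8,"tx":0,"ty":0,"tz":-45,"wx":0,"wy":0,"wz":0},{"grip":8,"tx":0,"ty":0,"tz":-70,"wx":0,"wy":0,"wz":0},{"grip":8,"tx":0,"ty":0,"tz":-100,"wx":0,"wy":0,"wz":0},{"grip":8,"tx":0,"ty":0,"tz":-130,"wx":0,"wy":0,"wz":0},{"grip":8,"tx":0,"ty":0,"tz":-160,"wx":0.06,"wy":-0.048,"wz":0},{"grip":8,"tx":0,"ty":0,"tz":-186,"wx":0.12,"wy":-0.096,"wz":0},{"grip":8,"tx":0,"ty":0,"tz":-186,"wx":0.12,"wy":-0.096,"wz":0},{"grip":8,"tx":0,"ty":0,"tz":-186,"wx":0.12,"wy":-0.096,"wz":0}]'

```text
t: 63.48
position: [547.7, -333.3, 296.9]
tcp_rot: [3.141, -0.001, 1.833]
contact_force: [0.3, -0.5, -0.5]
opening: 23.8
```

```bash
python3 held.py h21; python3 go.py 545 -100 300 1.75; python3 peg.py yellow 150,50
```

```text
origin 138 22 tcp [ 547.5 -333.4  296.5] eye [239. 335.] cap [218. 208.] foot [261. 469.]
at [ 547.5 -333.4  296.5] [-3.141e+00 -2.000e-03  1.833e+00] t 63.52 j [-0.68  0.42  0.49  1.63  0.   -0.94]
t [226.1  58.   -3.1] w [-0.0003 -0.0018  0.0828]
at [ 547.5 -333.4  296.5] t 63.5 [-0.68  0.42  0.49  1.63  0.   -0.94]
150,50 [560.4 182.  301.2] t [494.5 145.9  -3.9] w [-0.    -0.002  0.126]
```

View pics/h21.png

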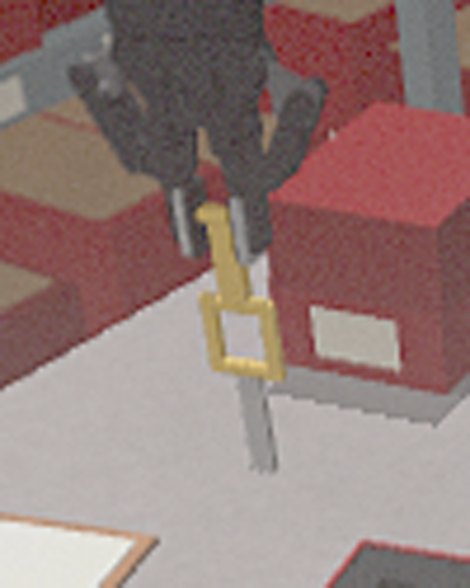

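Held nearly straight: eye at (242,338), predicted (239,335). Move to the yellow peg.

Emit:
send_rows --commands '[{"grip":8,"tx":20,"ty":5,"tz":-2,"wx":0,"wy":0,"wz":0.005},{"grip":8,"tx":65,"ty":20,"tz":-4,"wx":0,"wy":0,"wz":0.015},{"grip":8,"tx":115,"ty":36,"tz":-4,"wx":0,"wy":0,"wz":0.03},{"grip":8,"tx":165,"ty":51,"tz":-4,"wx":0,"wy":0,"wz":0.045},{"grip":8,"tx":215,"ty":66,"tz":-4,"wx":0,"wy":0,"wz":0.06},{"grip":8,"tx":265,"ty":80,"tz":-4,"wx":0,"wy":0,"wz":0.075},{"grip":8,"tx":315,"ty":94,"tz":-4,"wx":0,"wy":0,"wz":0.09},{"grip":8,"tx":365,"ty":108,"tz":-4,"wx":0,"wy":0,"wz":0.105},{"grip":8,"tx":412,"ty":122,"tz":-4,"wx":0,"wy":0,"wz":0.12},{"grip":8,"tx":455,"ty":135,"tz":-4,"wx":0,"wy":0,"wz":0.126},{"grip":8,"tx":484,"ty":143,"tz":-4,"wx":0,"wy":0,"wz":0.126},{"grip":8,"tx":494.5,"ty":146,"tz":-4,"wx":0,"wy":0,"wz":0.126}]'

```text
t: 65.03
position: [559.7, 183.9, 301.0]
tcp_rot: [-3.141, -0.0, 1.709]
contact_force: [0.5, 0.0, -0.9]
opening: 23.6
```

```bash
python3 peg.py yellow 142,3
```

```text
at [559.7 183.9 301. ] t 65.0 [0.17 0.32 0.34 1.59 0.   0.04]
142,3 [566.9 182.9 249.6] t [-1.9  7.  51.3] w [-0.001 -0.     0.002]
```

Emit:
send_rows --commands '[{"grip":8,"tx":-1,"ty":2,"tz":18,"wx":0,"wy":0,"wz":0},{"grip":8,"tx":-1,"ty":5,"tz":36,"wx":0,"wy":0,"wz":0},{"grip":8,"tx":-1,"ty":7,"tz":50,"wx":0,"wy":0,"wz":0},{"grip":8,"tx":-1,"ty":7,"tz":50,"wx":0,"wy":0,"wz":0},{"grip":8,"tx":-1,"ty":7,"tz":50,"wx":0,"wy":0,"wz":0}]'

```text
t: 65.65
position: [567.9, 181.7, 252.0]
tcp_rot: [3.141, -0.0, 1.707]
contact_force: [0.1, 0.0, -1.3]
opening: 23.6
```

```bash
python3 held.py h22; python3 peg.py yellow 105,0 80,0 62,0
```

```text
origin 319 106 tcp [567.9 181.8 252.2] eye [239. 335.] cap [253. 203.] foot [225. 472.]
at [567.9 181.8 252.2] t 65.7 [0.17 0.33 0.23 1.47 0.   0.03]
105,0 [596.9 187.  225.4] t [ 1.3 29.4 26.8] w [ 0.001 -0.    -0.   ]
80,0 [617.2 189.8 211.1] t [ 1.3 49.8 41.1] w [ 0.001 -0.    -0.   ]
62,0 [631.8 191.8 200.8] t [ 1.3 64.6 51.5] w [ 0.001 -0.    -0.   ]
```

View pics/h22.png

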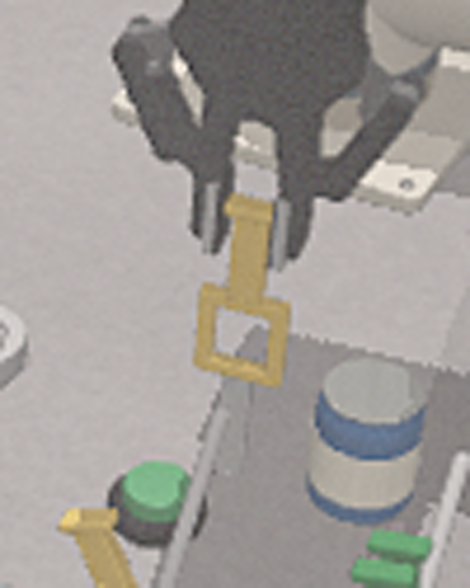

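```bash
python3 - <<'E'
from pose import *
e=fit(np.array([567.9,181.8,252.2]),1.707,(319,106),4.7,{"cap":(250,204),"TL":(200,285),"TR":(291,303),"BR":(281,385),"BL":(196,371),"foot":(233,474)})
report(e,"yellow")
E
```

```text
u,v,dz [-1.1 -0.1 49. ] tilts deg [-0.1  1.9  1.3] res [ 0.1 -0.2 -0.   0.3 -0.3  0.5  0.5  0.2 -0.1 -0.9 -0.   0.2 -0.4 -0.
  0.2  0.4]
eye rel TCP  u 1.3 v -0.1 z -24.0
yellow s 141.0 lateral(+u) 0.0 height over axis 6.1
```

Emit:
send_rows --commands '[{"grip":8,"tx":0,"ty":0,"tz":4,"wx":0,"wy":0,"wz":0},{"grip":8,"tx":0,"ty":5,"tz":9.5,"wx":0,"wy":0,"wz":0},{"grip":8,"tx":0,"ty":13,"tz":15,"wx":0,"wy":0,"wz":0},{"grip":8,"tx":0,"ty":21,"tz":20.5,"wx":0,"wy":0,"wz":0},{"grip":8,"tx":0,"ty":29,"tz":26,"wx":0,"wy":0,"wz":0},{"grip":8,"tx":0,"ty":37,"tz":32,"wx":0,"wy":0,"wz":0},{"grip":8,"tx":0,"ty":44,"tz":37,"wx":0,"wy":0,"wz":0},{"grip":8,"tx":0,"ty":44,"tz":37,"wx":0,"wy":0,"wz":0}]'

```text
t: 66.7
position: [611.6, 187.9, 213.6]
tcp_rot: [-3.141, 0.0, 1.707]
contact_force: [-0.3, 0.2, -1.0]
opening: 23.5
```

```bash
python3 held.py h23; python3 peg.py yellow 62,0 62,-8
```

```text
origin 311 132 tcp [611.4 187.9 214.1] eye [241. 334.] cap [253. 206.] foot [228. 466.]
at [611.4 187.9 214.1] t 66.8 [0.17 0.42 0.27 1.42 0.   0.03]
62,0 [631.8 191.8 200.8] t [ 1.1 20.7 13.3] w [-0.001  0.     0.   ]
62,-8 [631.8 191.8 192.8] t [ 1.1 20.7 21.3] w [-0.001  0.     0.   ]
```

View pics/h23.png

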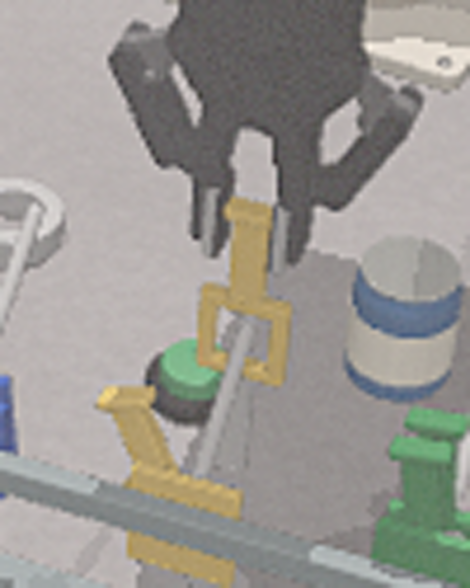

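Threaded. Continue, lower, release.

Emit:
send_rows --commands '[{"grip":8,"tx":0.5,"ty":7,"tz":4.5,"wx":0,"wy":0,"wz":0},{"grip":8,"tx":0.5,"ty":14,"tz":9,"wx":0,"wy":0,"wz":0},{"grip":8,"tx":0.5,"ty":20,"tz":13,"wx":0,"wy":0,"wz":0},{"grip":8,"tx":0.5,"ty":20,"tz":17,"wx":0,"wy":0,"wz":0},{"grip":8,"tx":0.5,"ty":20,"tz":19.5,"wx":0,"wy":0,"wz":0},{"grip":8,"tx":0.5,"ty":20,"tz":21,"wx":0,"wy":0,"wz":0},{"grip":8,"tx":0.5,"ty":20,"tz":21,"wx":0,"wy":0,"wz":0}]'

```text
t: 67.62
position: [632.3, 191.2, 196.2]
tcp_rot: [3.136, -0.0, 1.707]
contact_force: [0.5, -0.7, 15.0]
opening: 23.6
```

```bash
python3 held.py h24
```

```text
origin 308 145 tcp [632.3 191.2 196.2] eye [238. 331.] cap [250. 206.] foot [226. 461.]
```

View pics/h24.png

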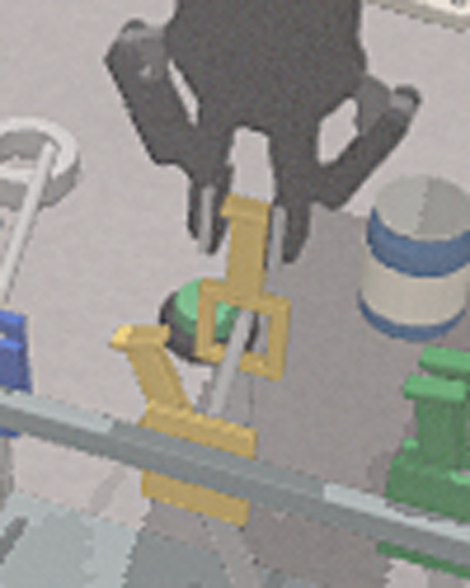

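Bearing on the peg at 15 N. Ease up 2 mm, then release.

Emit:
send_rows --commands '[{"grip":8,"tx":0,"ty":0,"tz":-2,"wx":0,"wy":0,"wz":0},{"grip":8,"tx":0,"ty":0,"tz":-2,"wx":0,"wy":0,"wz":0},{"grip":48,"tx":0,"ty":0,"tz":-2,"wx":0,"wy":0,"wz":0},{"grip":48,"tx":0,"ty":0,"tz":-2,"wx":0,"wy":0,"wz":0},{"grip":48,"tx":0,"ty":0,"tz":-2,"wx":0,"wy":0,"wz":0},{"grip":48,"tx":0,"ty":0,"tz":-2,"wx":0,"wy":0,"wz":0},{"grip":48,"tx":0,"ty":0,"tz":-2,"wx":0,"wy":0,"wz":0},{"grip":48,"tx":0,"ty":0,"tz":-2,"wx":0,"wy":0,"wz":0}]'

```text
t: 68.68
position: [631.1, 191.1, 195.4]
tcp_rot: [-3.142, 0.0, 1.707]
contact_force: [-0.2, -0.2, -0.0]
opening: 47.7
```

```bash
python3 held.py h25; python3 go.py 464.3 100 150 1.707
```

```text
origin 308 145 tcp [631.1 191.1 195.4] eye [239. 331.] cap [250. 206.] foot [227. 461.]
at [631.1 191.1 195.4] [-3.142  0.     1.707] t 68.72 j [ 0.17  0.45  0.28  1.4  -0.    0.03]
t [ -67.6 -177.6   45.4] w [-0.  0.  0.]
```

View pics/h25.png

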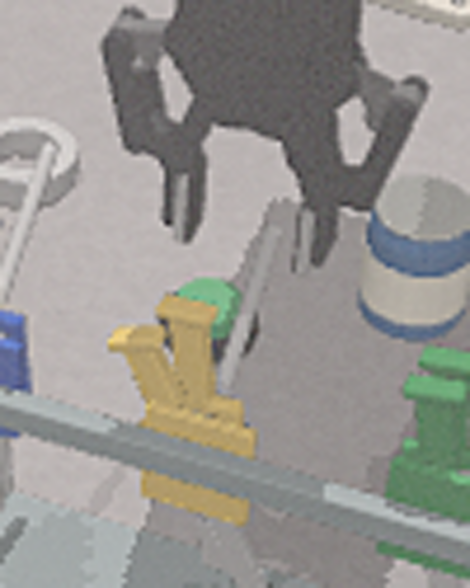

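Both yellows hang, caps at (188,305) and (140,335). Now retreat, shut the fingers and go over the button.

```bash
python3 - <<'E'
from h import *
print("tin",cams["top"].atz((279,259),75).round(1),"btn",cams["top"].atz((312.1,232.9),24).round(1))
E
```

```text
tin [389.4 189.7  75. ] btn [464.3  99.8  24. ]
```

Emit:
send_rows --commands '[{"grip":48,"tx":0,"ty":0,"tz":-30,"wx":0,"wy":0,"wz":0},{"grip":48,"tx":0,"ty":-5,"tz":-70,"wx":0,"wy":0,"wz":0},{"grip":48,"tx":-10,"ty":-45,"tz":-85,"wx":0,"wy":0,"wz":0},{"grip":0,"tx":-25,"ty":-90,"tz":-85,"wx":0,"wy":0,"wz":0},{"grip":0,"tx":-45,"ty":-130,"tz":-70,"wx":0,"wy":0,"wz":0},{"grip":0,"tx":-62,"ty":-165,"tz":-30,"wx":0,"wy":0,"wz":0},{"grip":0,"tx":-67.6,"ty":-177.6,"tz":10,"wx":0,"wy":0,"wz":0},{"grip":0,"tx":-67.6,"ty":-177.6,"tz":45,"wx":0,"wy":0,"wz":0},{"grip":0,"tx":-67.6,"ty":-177.6,"tz":75,"wx":0,"wy":0,"wz":0},{"grip":0,"tx":-67.6,"ty":-177.6,"tz":85,"wx":0,"wy":0,"wz":0},{"grip":0,"tx":-67.6,"ty":-177.6,"tz":85,"wx":0,"wy":0,"wz":0}]'

```text
t: 70.1
position: [464.4, 100.0, 110.6]
tcp_rot: [-3.141, -0.0, 1.707]
contact_force: [0.0, 0.3, 0.2]
opening: 0.1
```

```bash
python3 look.py l6; python3 go.py 464.3 100 30 1.707; python3 - <<'E'
from h import *
a=cv2.imread("pics/l6_s.png")[...,::-1];g=(255*(a/255.)**0.6).astype(np.uint8)
crop(g,(300,120,420,230),6,"pics/b1.png")
c=cams["scene"];p=manip.read_state()["position"];print(((c.proj([p,p+[0,0,17],[464.3,100,24]])-[300,120]+.5)*6-.5).round(0))
E
```

```text
at [465.1 100.1 111.5] [3.14  0.    1.707] t 70.2 j [ 0.04  0.18 -0.34  1.05  0.   -0.1 ]
t [ 0.  -0.9 81.5] w [0.0015 0.0001 0.0001]
[[325. 374.]
 [328. 342.]
 [313. 531.]]
```

View pics/l6_sc.png

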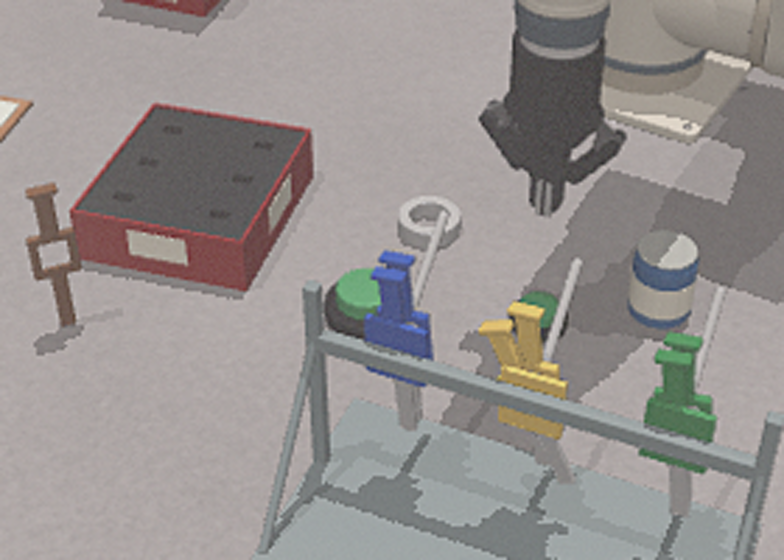

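View pics/b1.png

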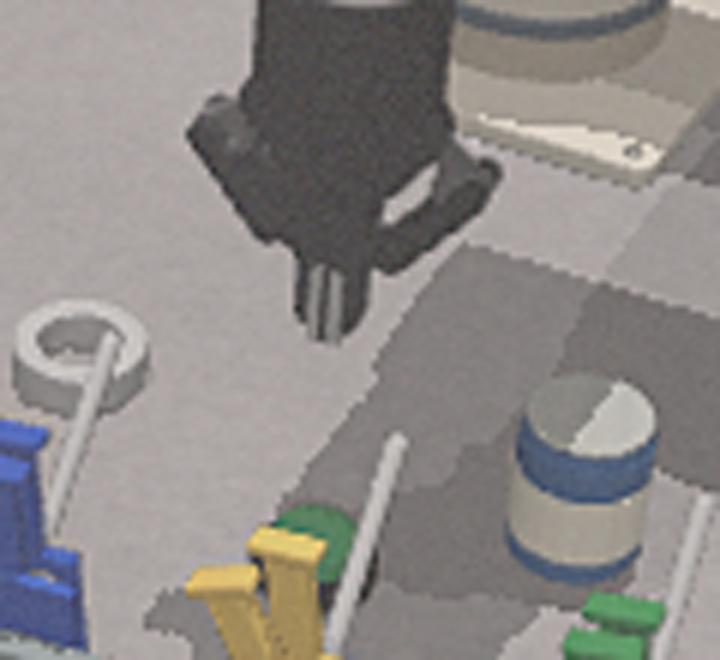

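All six hang, the carton is empty, and the fingertips are confirmed at TCP+17 (crop (325,340), predicted (328,342)). Lower to just above the button, then press.

Emit:
send_rows --commands '[{"grip":0,"tx":0,"ty":-1,"tz":30,"wx":0,"wy":0,"wz":0},{"grip":0,"tx":0,"ty":-1,"tz":60,"wx":0,"wy":0,"wz":0},{"grip":0,"tx":0,"ty":-1,"tz":85,"wx":0,"wy":0,"wz":0},{"grip":0,"tx":0,"ty":-1,"tz":97,"wx":0,"wy":0,"wz":0},{"grip":0,"tx":0,"ty":-1,"tz":97,"wx":0,"wy":0,"wz":0}]'

```text
t: 70.82
position: [463.6, 99.9, 13.6]
tcp_rot: [-3.141, -0.0, 1.707]
contact_force: [0.3, -0.1, 0.0]
opening: -0.3
```

Emit:
send_rows --commands '[{"grip":0,"tx":0,"ty":0,"tz":3,"wx":0,"wy":0,"wz":0},{"grip":0,"tx":0,"ty":0,"tz":6,"wx":0,"wy":0,"wz":0},{"grip":0,"tx":0,"ty":0,"tz":9,"wx":0,"wy":0,"wz":0},{"grip":0,"tx":0,"ty":0,"tz":9,"wx":0,"wy":0,"wz":0}]'

```text
t: 71.32
position: [463.3, 99.9, 4.3]
tcp_rot: [-3.141, -0.0, 1.707]
contact_force: [0.0, -0.3, -0.3]
opening: 0.1
```

Emit:
send_rows --commands '[{"grip":0,"tx":0,"ty":0,"tz":2,"wx":0,"wy":0,"wz":0},{"grip":0,"tx":0,"ty":0,"tz":4,"wx":0,"wy":0,"wz":0},{"grip":0,"tx":0,"ty":0,"tz":4,"wx":0,"wy":0,"wz":0}]'

```text
t: 71.7
position: [463.5, 99.9, 0.4]
tcp_rot: [3.141, 0.0, 1.707]
contact_force: [-0.6, -0.2, 3.2]
opening: 0.1
```

```bash
python3 snapg.py scene 310 150 400 240 7 b2
```

```text
(no output)
```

View pics/b2.png

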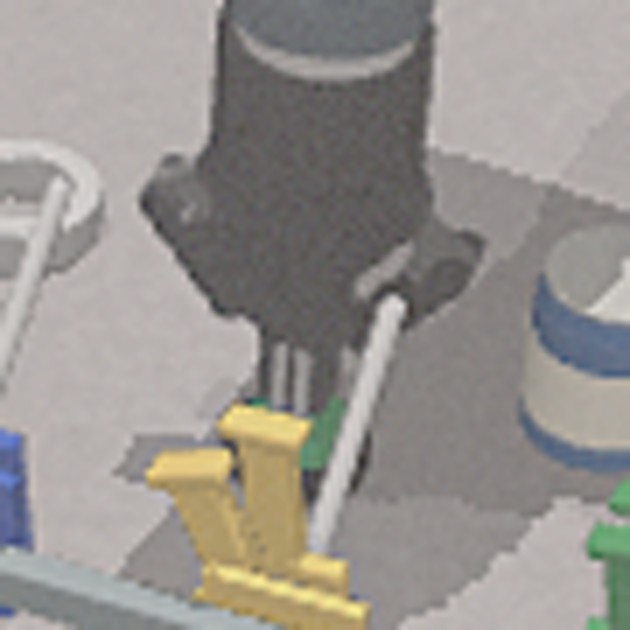

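On the button at 3.2 N. Press on to the stop.

Emit:
send_rows --commands '[{"grip":0,"tx":0,"ty":0,"tz":2,"wx":0,"wy":0,"wz":0},{"grip":0,"tx":0,"ty":0,"tz":4,"wx":0,"wy":0,"wz":0},{"grip":0,"tx":0,"ty":0,"tz":4,"wx":0,"wy":0,"wz":0}]'

```text
t: 72.12
position: [463.5, 99.9, -3.6]
tcp_rot: [3.141, 0.0, 1.707]
contact_force: [0.4, 0.2, 3.7]
opening: 0.2
```

Emit:
send_rows --commands '[{"grip":0,"tx":0,"ty":0,"tz":2,"wx":0,"wy":0,"wz":0},{"grip":0,"tx":0,"ty":0,"tz":3.5,"wx":0,"wy":0,"wz":0},{"grip":0,"tx":0,"ty":0,"tz":3.5,"wx":0,"wy":0,"wz":0}]'

```text
t: 72.5
position: [463.6, 99.9, -5.9]
tcp_rot: [3.14, 0.0, 1.707]
contact_force: [-4.8, -0.4, 23.6]
opening: 0.0
```

Hard stop reached (23.6 N, after about 8 mm of travel from contact). Release and retreat straight up.

Emit:
send_rows --commands '[{"grip":0,"tx":0,"ty":0,"tz":0,"wx":0,"wy":0,"wz":0},{"grip":0,"tx":0,"ty":0,"tz":-8,"wx":0,"wy":0,"wz":0},{"grip":0,"tx":0,"ty":0,"tz":-25,"wx":0,"wy":0,"wz":0},{"grip":0,"tx":0,"ty":0,"tz":-60,"wx":0,"wy":0,"wz":0},{"grip":0,"tx":0,"ty":0,"tz":-110,"wx":0,"wy":0,"wz":0},{"grip":0,"tx":0,"ty":0,"tz":-160,"wx":0,"wy":0,"wz":0},{"grip":0,"tx":-40,"ty":-20,"tz":-210,"wx":0,"wy":0,"wz":0},{"grip":0,"tx":-90,"ty":-40,"tz":-250,"wx":0,"wy":0,"wz":0},{"grip":0,"tx":-120,"ty":-50,"tz":-270,"wx":0,"wy":0,"wz":0},{"grip":0,"tx":-120,"ty":-50,"tz":-270,"wx":0,"wy":0,"wz":0}]'

```text
t: 73.75
position: [430.3, -27.8, 264.2]
tcp_rot: [3.139, 0.001, 1.704]
contact_force: [0.4, -0.1, 0.2]
opening: -0.3
```

```bash
python3 look.py l7; python3 - <<'E'
from h import *
a=cv2.imread("pics/l7_s.png")[...,::-1];g=(255*(a/255.)**0.6).astype(np.uint8)
crop(g,(280,170,430,280),5,"pics/f1.png")
s=manip.read_state();print(s["t"],s["contact_force"].round(1))
E
```

```text
73.85 [ 0.4  0.5 -1.1]
```

View pics/f1.png

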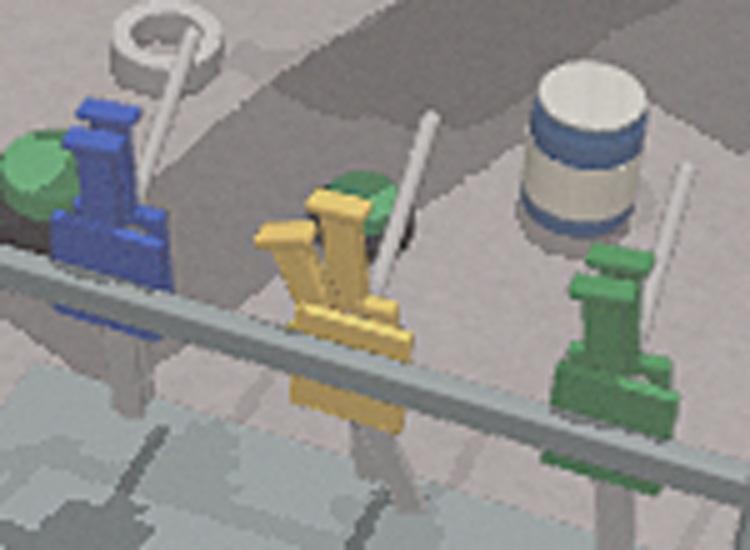

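View pics/l7_tc.png

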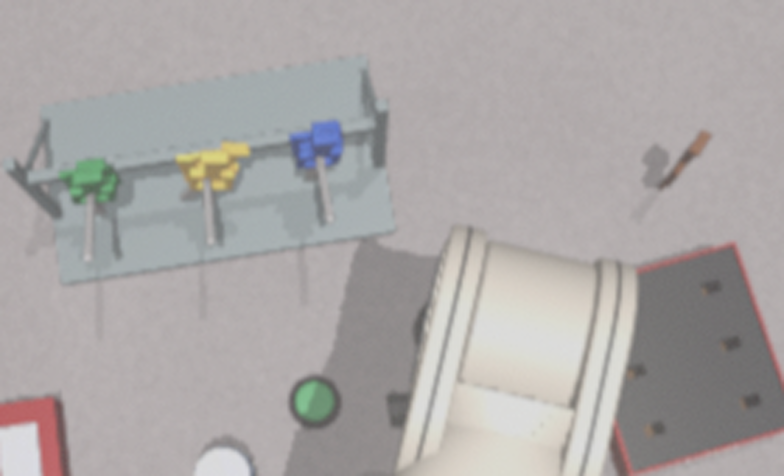

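All six hang in pairs on their matching pegs, the carton is empty, the button is back up, and the bystanders and brown look-alike are untouched. Handing in.

```bash
python3 -c "
from cell import manip
print(manip.finish_job())"
```

```text
the job is handed in; nothing more can be done
None
```

All six dipsticks now hang by their loops on the pegs of their own colour, two to a peg. I then pressed the smaller green button to its stop and handed the job in at about t = 74 s.

**Final pictures:** The two greens, two blues and two yellows were on their pegs and the carton was empty. The button was up again, nothing was touching the robot, and the tin, bearing ring, red box and brown look-alike had not been touched. On the yellow peg, the dipstick at the root rests tilted sideways by about 20 degrees instead of plumb. It had stayed still since I released it.

**Button:** It moved about 8 mm from first contact. The force then jumped to 23.6 N against the stop before I let it spring back.

**What didn't match the description:**
- **Grip point:** The fingertips sit about 17 mm above the stated TCP, confirmed by camera and contact. The fingers could not close on the 16 mm finger grip because the 26 mm cap blocked them, so I carried every dipstick by its cap.
- **Carton knock:** The carton was knocked about 4 cm aside partway through, leaving the two yellow dipsticks leaning in their slots. I measured its position again before picking them.
- **Righting the first yellow:** My attempt to straighten it in its slot had no effect, so I corrected for its tilt when threading it onto the peg.

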